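# Turn over the painter's drying corner

## Task

Clear the drying corner for the next coat: pull every dry painted panel straight up out of the slotted drying rack by its top edge and stand it upright in the carrying case, pushed down to the bottom of a slot of its own. The freshly varnished panel on the varnishing stand is still wet, so never touch it with the fingers and never tip it: slide the spatula under it between the rails, lift it, carry it level to the drying stand and leave it lying centred and square across the two rails there; once it lies there, flip the fan's switch over to on. Finish with the spatula back in its cork-lined tray, its blade lying flat on the tray's floor, and do not disturb the varnish jar, the brush or the paint can.

Things in the scene. Friction and masses are not known exactly. Their poses are not given: they have to be found in the camera images.
- panel_a: dry painted panel of 8 mm plywood, 110 mm wide, 150 mm tall, blue and orange patches with a black band on cream; stands on edge in the rack, 80 mm of it above the grooves. Origin: middle of its bottom edge; x through the thickness, y along the width, z up the panel. About 90 g. Of the four, two to four are present
- panel_b: dry painted panel of 8 mm plywood, 110 mm wide, 150 mm tall, green ground, black upright stroke and red patch on cream; stands on edge in the rack, 80 mm of it above the grooves. Origin: middle of its bottom edge; x through the thickness, y along the width, z up the panel. About 90 g. Of the four, two to four are present
- panel_c: dry painted panel of 8 mm plywood, 110 mm wide, 150 mm tall, a rust-red field with a cream patch on cream; stands on edge in the rack, 80 mm of it above the grooves. Origin: middle of its bottom edge; x through the thickness, y along the width, z up the panel. About 90 g. Of the four, two to four are present
- panel_d: dry painted panel of 8 mm plywood, 110 mm wide, 150 mm tall, pale blue above sand yellow on cream; stands on edge in the rack, 80 mm of it above the grooves. Origin: middle of its bottom edge; x through the thickness, y along the width, z up the panel. About 90 g. Of the four, two to four are present
- rack: slotted drying rack of pale wood, 192 mm (x) by 142 mm (y), 80 mm high, fixed; left or right of the robot. Origin: centre of its underside; floor 10 mm up. Four slots across x at x = -72, -24, 24, 72 mm, 12 mm wide in x: grooves in the side boards, from the floor up to 80 mm, hold a panel's two upright edges; the middle 90 mm (y) is open
- case: open carrying case of dark wood lined with grey, 208 mm (x) by 146 mm (y), fixed, on the other side from the rack; side boards 80 mm, end walls 85 mm high. Origin: centre of its underside; floor 10 mm up. Four slots across x, 14 mm wide in x, 118 mm long in y, from the floor up to 80 mm; the middle 94 mm (y) is open. Empty at the start
- case_slot0 (a point): centre of the floor of the case's slot at x = -72 mm; axes as the case's. A packed panel's origin lies here
- case_slot1 (a point): centre of the floor of the case's slot at x = -24 mm; axes as the case's. A packed panel's origin lies here
- case_slot2 (a point): centre of the floor of the case's slot at x = 24 mm; axes as the case's. A packed panel's origin lies here
- case_slot3 (a point): centre of the floor of the case's slot at x = 72 mm; axes as the case's. A packed panel's origin lies here
- stand: varnishing stand, fixed: plywood base 150 (x) by 140 (y) by 8 mm with two pale wooden rails along x, each 14 mm wide, from y = 48 to 62 mm on either side, tops 45 mm above the bench. Origin: centre of its underside. Between the rails a passage 96 mm wide, 37 mm high, open at both ends (-x faces the robot)
- wet_panel: freshly varnished panel, cream with black strokes and a red patch, lying face up across the stand's rails: 100 mm (x) by 130 mm (y), 8 mm thick, about 80 g. Origin: centre of its underside; z up
- dryer: drying stand, fixed: base and rails just as the varnishing stand (tops 45 mm up, at y = 48 to 62 mm on either side, 150 mm long in x, -x faces the robot), with a grey fan box beside it, 170 (x) by 62 (y) by 62 mm high, centred at y = 118 mm. Origin: centre of the underside of the railed base
- switch (a joint): red paddle switch on the fan box, hinged at x = -48, y = 118, z = 64 mm of the dryer about its y; paddle 36 mm long, 22 mm wide, 7 mm thick. 0 = off, leaning 0.45 rad to the dryer's -x; 0.9 = fully on, leaning as far to +x. Stays where left; 1 to 2 N at the tip move it; counts as on from 0.7
- switch_tip (a point): middle of the free end of the switch paddle, about 96 mm above the bench when off; moves with the paddle
- spatula: cranked spatula, 190 g: steel blade 95 (x) by 76 (y) by 2.5 mm; from its rear edge a 16 mm wide neck rises 43 mm in 30 mm to a level dark wooden handle, 110 mm long (x = -70 to -180), 16 mm wide, 22 mm tall, its axis 45 mm above the blade's underside. Origin: centre of the blade's underside; x to the front edge, z up. Blade flat in the tray
- spatula_grip (a point): the point on the handle's axis at x = -100, z = 45 mm of the spatula, good for gripping across the handle from above; axes as the spatula's
- tray: shallow tool tray fixed to the bench, 112 mm (x) by 262 mm (y) outside, cork floor 3 mm up, dark wooden rim 6 mm thick and 15 mm high. Origin: centre of its underside; the spatula lies along its y, its blade within the rim and its handle above it
- varnish_jar: closed amber glass jar, 64 mm across, 85 mm tall, loose; leave it alone. Origin: centre of its underside
- brush: flat varnish brush, 180 mm long, lying loose along x at the robot's right; leave it alone. Origin: under its middle
- paint_can: closed can with a blue label, 68 mm across, 80 mm tall, loose; leave it alone. Origin: centre of its underside

How it is judged:
By the outcome, as a careful person would: the job done as asked, in the order asked, and still so for the second after the job is handed in, with the robot touching nothing.
Of panel_a, panel_b, panel_c, panel_d only 2 to 4 are there at a start; the rules pass over those that are not, and their reading is None.
At some moment in a run one of spatula may be knocked a few centimetres aside while the robot is not near it.
It also fails if it takes over 210 s, if anything falls off the work surface, if the arm or the gripper's body presses on something with over 40 N, if the wrist force passes 120 N, or if a joint passes its speed limit or range.

## Robot

A 7-joint arm with a two-finger parallel gripper is mounted at the origin on the work surface. World frame = base frame: x ahead of the robot, y to its left, z up, the work surface at z = 0. Lengths are in m, angles in rad, forces in N, time in s.
With the tool pointing down it reaches from about 0.425 to 0.925 m from the base axis. Payload 6.8 kg.
Tool frame: the origin (TCP) lies at the very end of the fingers, on their centre line; the grasp point (between the pads) lies 19 mm behind it (r.grip_depth is the distance from the TCP to the grasp point, in m); z points along the fingers, y is the direction in which the jaws open and shut (so a half turn about z gives the same grasp; the last joint's range is limited). The gripper opens to 85 mm and grips with 20 to 120 N. Pads are 22 mm wide; open, the fingers measure 114 mm over their backs; the gripper's body (76 mm by 85 mm) begins 54 mm behind the grasp point. The pads swing forward as they close: fully open they stand 13 mm farther back than shut.
Start: joints at [1.195, 0.477, 0.022, 1.555, -0.011, 1.109, -0.083], TCP at [0.179, -0.651, 0.231] pointing down, gripper open.
Joint ranges: [-2.96, 2.96], [-0.34, 2.1], [-1.41, 1.46], [0.24, 2.44], [-1.37, 4.51], [0.17, 1.92], [-2.96, 2.96]. Speed limits (rad/s): [2.39, 2.39, 3.14, 3.14, 3.14, 3.14, 3.14].

## Interface

Orientations are given as a rotation vector (axis times angle).
In Python, from bench import status, eyes, workorder, spotter, r gives the robot as it stands.
- The arm moves only by the tool drive_tool, never from a script. Its argument "commands" is a list of rows, each an object of numbers: "rx", "ry", "rz": the turn, a rotation vector about the world's x, y, z normalised to -1 to 1, where 1 is 8 degrees; "tx", "ty", "tz": the shift along the world's x, y, z normalised to -1 to 1, where 1 is 20 mm; "grip": the closure, from -1 (fully open) to 1 (shut). A call has 1 to 10 rows; each row shifts and turns the commanded pose from where the row before left it; what a row does not reach is not made up. A row lasts 1/8 s, in which the tool goes at most 62.5 mm and 10.7 degrees, less where a joint would pass 70% of its speed; a pose out of reach is approached as far as the arm can. A call with a number of a shift or a turn outside -1 to 1 is refused whole. A call with a gripper value outside its range is refused whole. The fingers move at their own pace and stop on an object; "grip_force" is the grip in N (left out, the last holds). Time passes only in rows, so rows that do not move let the fingers close. It gives the time, the measured TCP pose, the force and the opening at its end, in the units of the state.
- status.get_obs(): the state, without advancing time (a new reading comes with each control period).
- eyes.grab_frame(name): name is "scene" or "top" or "wrist"; returns a dict with "frame" (420x560x3 uint8, blue, green, red), "range_z" (420x560 float32, m along the optical axis (not along the pixel's ray), 0 where there is no reading), "fx", "fy", "cx", "cy" (pixels), "dist_coeffs" ([k1, k2, p1, p2, k3] as OpenCV has them; the pictures are not rectified), "T" (4x4, takes a point from camera to world coordinates); the wrist camera has in their place "T_tool_cam" (4x4, takes a point from camera to tool coordinates, whose origin is the TCP and whose axes are the flange's). Camera axes: x right, y down, z forward; pixel columns grow to the right and rows downward; lengths in m; the calibration is good to about 2 mm. A picture is of the moment at which its call begins: read the wrist's pose just before it.
- workorder.hand_in(): hands the job in, once; it reports no verdict.
Trained networks look in the newest picture that a camera, given by its name, has taken for a name from the list of things; names that differ only in an ending like _2 or _b are one class to them, and where a whole thing is asked for, a point or a joint stands for the part that bears it (a point fixed in the world has none). Each returns a list of dicts, best first, with "confidence" (0 to 1); they miss things now and then, are a little off and sometimes report something else, mostly with a low value. They report only what shows in the picture. A call takes as long as a camera call.
- spotter.boxes_of(camera, target): "position" ([column, row] as shares, 0 to 1, of the picture: columns of its width, rows of its height, amid what is visible of it).
- spotter.masks_of(camera, target): "mask" (420x560 bool, what is visible of it) and "position" ([column, row] as shares, 0 to 1, of the picture: columns of its width, rows of its height, amid what is visible of it).
The state is a dict: "clock": time; "joints": joint angles; "qvel": joint speeds; "tau": joint torques, N m; "tcp_pos": TCP position; "orientation": TCP orientation; "contact_force": force on the tool from outside, world axes, zero at the start; "moment": the same for the moment, N m; "grip_width": finger opening in m.
Only numpy, scipy, OpenCV 4.12 (cv2) and the standard library are available. Lean on these libraries where they do the work, as an engineer would, in place of code of your own. Each camera call takes 0.05 s, during which the arm holds its last target.

## Working session

There is one attempt and no reset: what is moved stays moved. The work goes in short steps, Python scripts to look and compute and a tool call to move; the robot and the scene stay as the last step left them, time stands still between calls to the robot, and variables do not carry over. Pictures are saved under pics/ and viewed, and the job is handed in when it is done.

Besides the shell and the picture viewer there is one more tool, called after "Emit:" as name(argument=value, ...) on one line, values as JSON. drive_tool: Moves the arm, as the interface text tells. Scaled input: -1 to 1 covers 20 mm each way for a shift and 8 degrees each way for a turn. Its arguments: {"type":"object","properties":{"commands":{"type":"array","items":{"type":"object","properties":{"rx":{"type":"number"},"ry":{"type":"number"},"rz":{"type":"number"},"tx":{"type":"number"},"ty":{"type":"number"},"tz":{"type":"number"},"grip":{"type":"number"}}}},"grip_force":{"type":"number"}},"required":["commands"]}

I'll start by looking at the state and the cameras.

```bash
ls -la && mkdir -p pics && python3 - <<'E'
from bench import status, eyes, workorder, spotter, r
import cv2, numpy as np
o=status.get_obs()
for k,v in o.items(): print(k, np.round(v,4))
print([a for a in dir(r) if not a.startswith('_')], r.grip_depth)
for n in ["scene","top","wrist"]:
    f=eyes.grab_frame(n)
    cv2.imwrite(f"pics/{n}_0.png",f["frame"])
    print(n,f["fx"],f["fy"],f["cx"],f["cy"],f["dist_coeffs"]); print(np.round(f.get("T",f.get("T_tool_cam")),4))
E
```

```text
total 12
drwxr-xr-x  3 agent agent 4096 Dec  6 15:59 .
drwxr-xr-x 23 root  root  4096 Dec  6 15:59 ..
drwxr-xr-x  2 agent agent 4096 Dec  6 15:59 pics
clock 0.0
joints [ 1.1949  0.4778  0.0224  1.5564 -0.0115  1.1093 -0.0831]
qvel [-0.0003  0.0004 -0.0003 -0.0006 -0.0006 -0.0018  0.0019]
tau [ 6.00000e-04 -5.96449e+01  1.60840e+00 -2.81204e+01  1.26000e-02
  9.10000e-03 -0.00000e+00]
tcp_pos [ 0.1784 -0.6504  0.2303]
orientation [-3.1117e+00 -4.1920e-01  6.0000e-04]
contact_force [ 1.1238 -0.6595  0.0019]
moment [-0.0095  0.0267  0.041 ]
grip_width 0.0856
['Unreachable', 'grip_depth'] 0.0187
scene 520.9344696097028 520.9344696097028 278.7371161931503 202.12288958164663 [0.06645477 0.         0.         0.         0.        ]
[[ 0.0241  0.7201 -0.6935  1.6066]
 [ 0.9995 -0.0037  0.0309 -0.0556]
 [ 0.0196 -0.6939 -0.7198  1.1767]
 [ 0.      0.      0.      1.    ]]
top 428.77153370626473 428.77153370626473 279.3548319622165 212.20567427463115 [-0.07114935  0.          0.          0.          0.        ]
[[-0.0136 -0.9926  0.1209  0.4351]
 [-0.9996  0.0104 -0.0275  0.0086]
 [ 0.026  -0.1212 -0.9923  1.1755]
 [ 0.      0.      0.      1.    ]]
wrist 347.0839794030903 347.0839794030903 278.6538255289303 205.89107956263132 [0.0148855 0.        0.        0.        0.       ]
[[ 2.000e-04 -9.458e-01 -3.247e-01  8.320e-02]
 [ 1.000e+00 -2.000e-04  1.000e-03 -7.000e-04]
 [-1.000e-03 -3.247e-01  9.458e-01 -1.420e-01]
 [ 0.000e+00  0.000e+00  0.000e+00  1.000e+00]]
```

View pics/scene_0.png

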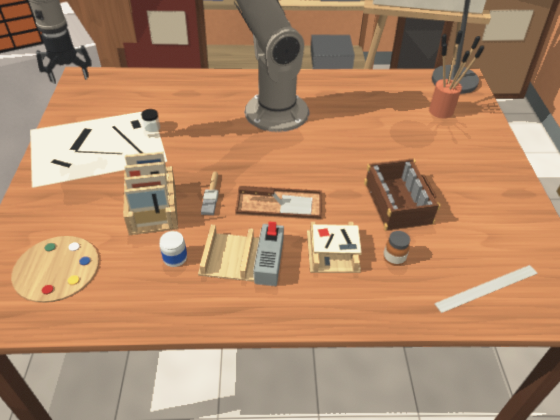

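View pics/top_0.png

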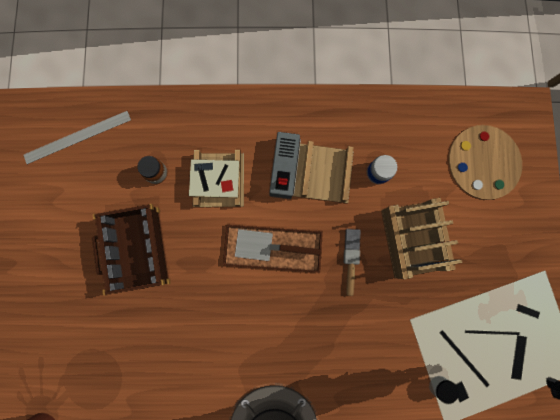

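View pics/wrist_0.png

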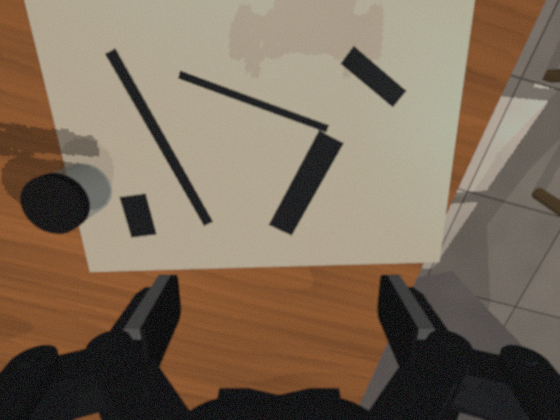

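```bash
cat > h.py <<'E'
from bench import status, eyes, workorder, spotter, r
import cv2, numpy as np
from scipy.spatial.transform import Rotation as R
def obs(): return status.get_obs()
def camT(f):
    if "T" in f: return np.array(f["T"])
    o=f["_obs"]; T=np.eye(4); T[:3,:3]=R.from_rotvec(o["orientation"]).as_matrix(); T[:3,3]=o["tcp_pos"]
    return T@np.array(f["T_tool_cam"])
def grab(n):
    o=obs(); f=eyes.grab_frame(n); f["_obs"]=o; return f
def K(f): return np.array([[f["fx"],0,f["cx"]],[0,f["fy"],f["cy"]],[0,0,1]])
def cloud(f):
    h,w=f["range_z"].shape
    u,v=np.meshgrid(np.arange(w),np.arange(h))
    p=cv2.undistortPoints(np.stack([u,v],-1).reshape(-1,1,2).astype(np.float64),K(f),np.array(f["dist_coeffs"])).reshape(h,w,2)
    z=f["range_z"].astype(float)
    P=np.stack([p[...,0]*z,p[...,1]*z,z],-1); T=camT(f)
    W=P@T[:3,:3].T+T[:3,3]; W[z<=0]=np.nan
    return W
def proj(f,X):
    X=np.atleast_2d(X).astype(float); T=np.linalg.inv(camT(f)); rv,_=cv2.Rodrigues(T[:3,:3])
    return cv2.projectPoints(X,rv,T[:3,3],K(f),np.array(f["dist_coeffs"]))[0].reshape(-1,2)
def onplane(f,uv,z):
    "ray through pixel meets world plane z"
    p=cv2.undistortPoints(np.array(uv,float).reshape(-1,1,2),K(f),np.array(f["dist_coeffs"])).reshape(-1,2)
    T=camT(f); d=np.c_[p,np.ones(len(p))]@T[:3,:3].T; c=T[:3,3]
    return c+d*((z-c[2])/d[:,2])[:,None]
def crop(f,name,u0,u1,v0,v1,s=4):
    im=cv2.resize(f["frame"][v0:v1,u0:u1],None,fx=s,fy=s,interpolation=cv2.INTER_CUBIC); cv2.imwrite("pics/"+name,im)
E
python3 - <<'E'
from h import *
f=grab("top"); crop(f,"top_rack.png",340,500,180,300,5)
crop(f,"top_mid.png",180,380,110,280,4)
W=cloud(f)
np.save("W0.npy",W)
print(np.nanmin(W.reshape(-1,3),0),np.nanmax(W.reshape(-1,3),0))
for n in ["panel_a","panel_b","panel_c","panel_d","rack","case","stand","wet_panel","dryer","switch","spatula","tray","varnish_jar","brush","paint_can"]:
    for c in ["top","scene"]:
        if c=="scene" and n=="panel_a": pass
        try: res=spotter.boxes_of(c,n)
        except Exception as e: res=str(e); print(n,c,res); continue
        print(n,c,[(np.round(np.array(x["position"])*[560,420]).astype(int).tolist(),round(x["confidence"],2)) for x in res[:5]])
E
```

```text
[-0.01114792 -1.52175101 -0.77253435] [1.77031113 1.34292347 0.32202808]
panel_a top [([420, 225], 0.81), ([428, 249], 0.75), ([420, 209], 0.66), ([434, 265], 0.53), ([213, 180], 0.52)]
panel_a scene [([144, 183], 0.98), ([152, 204], 0.96), ([144, 158], 0.88), ([143, 170], 0.82), ([173, 250], 0.57)]
panel_b top [([420, 225], 0.81), ([428, 249], 0.75), ([420, 209], 0.66), ([434, 265], 0.53), ([213, 180], 0.52)]
panel_b scene [([144, 183], 0.98), ([152, 204], 0.96), ([144, 158], 0.88), ([143, 170], 0.82), ([173, 250], 0.57)]
panel_c top [([420, 225], 0.81), ([428, 249], 0.75), ([420, 209], 0.66), ([434, 265], 0.53), ([213, 180], 0.52)]
panel_c scene [([144, 183], 0.98), ([152, 204], 0.96), ([144, 158], 0.88), ([143, 170], 0.82), ([173, 250], 0.57)]
panel_d top [([420, 225], 0.81), ([428, 249], 0.75), ([420, 209], 0.66), ([434, 265], 0.53), ([213, 180], 0.52)]
panel_d scene [([144, 183], 0.98), ([152, 204], 0.96), ([144, 158], 0.88), ([143, 170], 0.82), ([173, 250], 0.57)]
rack top [([414, 236], 0.67)]
rack scene [([165, 220], 0.87)]
case top [([129, 245], 0.63), ([436, 265], 0.43)]
cas
[... 234 characters left out ...]
], 0.68), ([146, 169], 0.22)]
dryer top [([310, 169], 0.64)]
dryer scene [([250, 255], 0.75), ([147, 166], 0.34), ([143, 159], 0.18)]
switch top [([281, 182], 0.61)]
switch scene [([146, 171], 0.47), ([276, 229], 0.44)]
spatula top [([261, 245], 0.55)]
spatula scene [([284, 202], 0.62), ([211, 197], 0.52)]
tray top [([283, 253], 0.61)]
tray scene [([276, 204], 0.92), ([146, 169], 0.63)]
varnish_jar top [([153, 171], 0.78)]
varnish_jar scene [([396, 249], 0.56), ([403, 195], 0.51)]
brush top [([353, 255], 0.89), ([131, 250], 0.32)]
brush scene [([212, 196], 0.8), ([276, 203], 0.52)]
paint_can top [([383, 164], 0.63), ([211, 178], 0.63), ([129, 247], 0.23)]
paint_can scene [([173, 249], 0.92)]
```

View pics/top_rack.png

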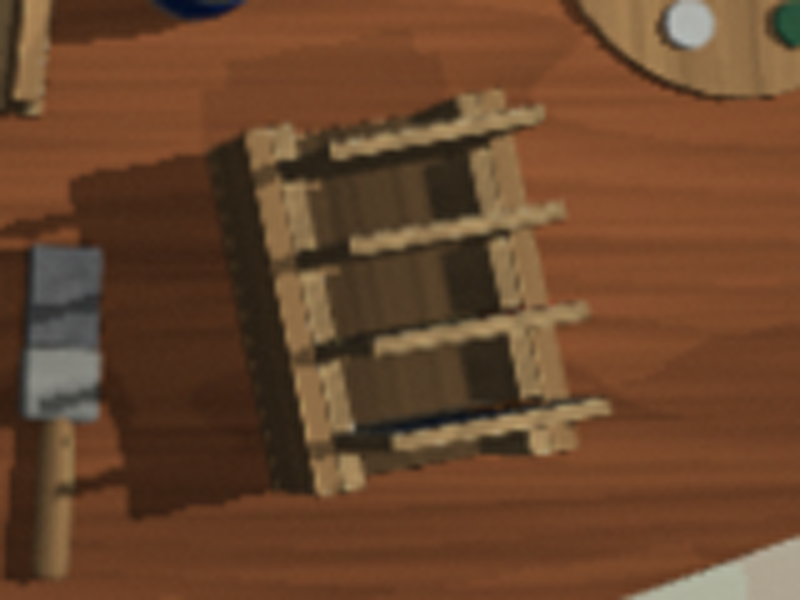

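View pics/top_mid.png

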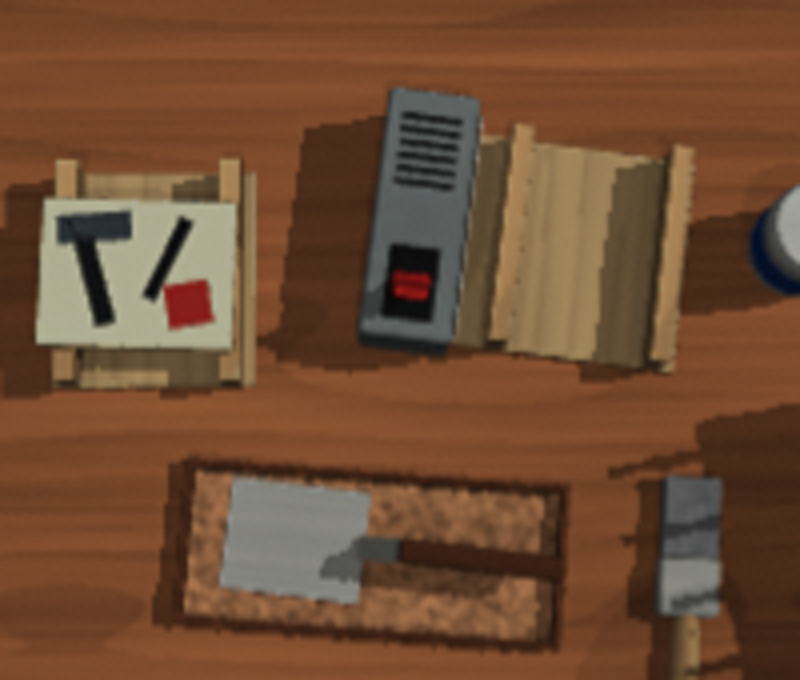

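```bash
python3 - <<'E'
from h import *
f=grab("scene"); crop(f,"sc_rack.png",90,230,130,270,4)
crop(f,"sc_mid.png",180,420,170,290,3)
crop(f,"sc_case.png",350,450,150,230,6)
E
```

```text
(no output)
```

View pics/sc_rack.png

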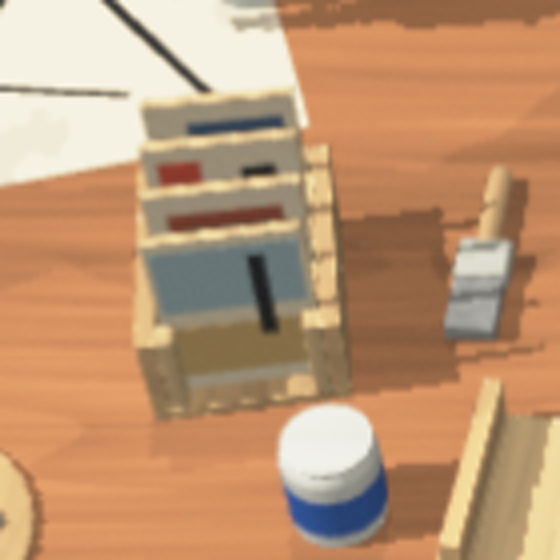

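View pics/sc_mid.png

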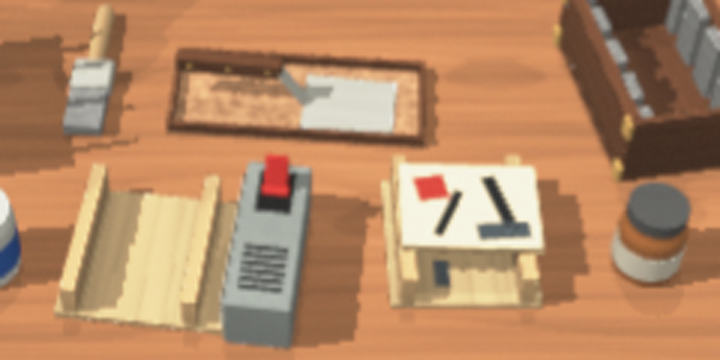

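View pics/sc_case.png

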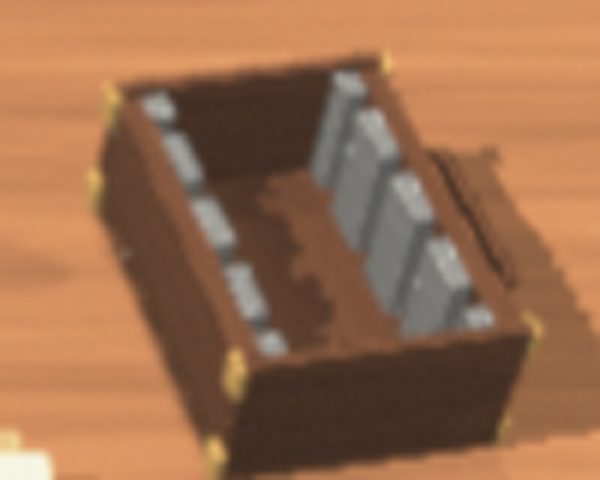

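```bash
cat > fit.py <<'E'
from h import *
def band(W,c,rad,z0,z1):
    P=W.reshape(-1,3); P=P[~np.isnan(P[:,0])]
    m=(np.hypot(P[:,0]-c[0],P[:,1]-c[1])<rad)&(P[:,2]>z0)&(P[:,2]<z1)
    return P[m]
def rect(P):
    (cx,cy),(w,h),a=cv2.minAreaRect((P[:,:2]*1000).astype(np.float32))
    return np.round([cx,cy,w,h,a],1)
E
python3 - <<'E'
from fit import *
for n in ["top","scene"]:
    f=grab(n); W=cloud(f); np.save(f"W_{n}.npy",W)
    print(n)
    P=band(W,[0.5,0],0.1,-0.02,0.03); 
    t=W[np.isfinite(W[...,2])&(np.abs(W[...,2])<0.01)]; print("table z",np.median(t[:,2]),t[:,2].std())
    px={"top":dict(rack=(425,240),case=(130,250),stand=(217,180),box=(286,160),dry=(328,170),tray=(270,250)),"scene":dict(rack=(150,200),case=(401,194),stand=(335,245),box=(268,250),dry=(230,255),tray=(280,203))}[n]
    for k,(u,v) in px.items():
        c=W[v,u]; print(k,"c",np.round(c,3))
E
```

```text
top
table z 0.00031208691599537985 0.002734644932579956
rack c [ 0.496 -0.426  0.009]
case c [0.478 0.384 0.008]
stand c [0.659 0.142 0.057]
box c [ 0.711 -0.042  0.06 ]
dry c [ 0.695 -0.161  0.006]
tray c [0.474 0.003 0.007]
scene
table z 0.0013260744818910375 0.003215813748711039
rack c [ 0.572 -0.373  0.113]
case c [0.452 0.381 0.013]
stand c [0.689 0.145 0.051]
box c [ 0.714 -0.042  0.062]
dry c [ 0.689 -0.148  0.01 ]
tray c [ 0.49  -0.002  0.014]
```

```bash
python3 - <<'E'
from fit import *
for n in ["top","scene"]:
    W=np.load(f"W_{n}.npy"); print(n)
    for k,c,rad,z0,z1 in [("rack",(.5,-.42),.16,.072,.09),("case",(.48,.384),.17,.073,.095),("wet",(.66,.142),.11,.045,.065),("box",(.71,-.045),.12,.056,.07),("dryrails",(.68,-.16),.13,.04,.052),("standrails",(.66,.14),.13,.036,.048),("rackpan",(.5,-.42),.2,.15,.17)]:
        P=band(W,c,rad,z0,z1)
        # denoise by voxel count
        print(k,len(P),rect(P) if len(P)>5 else None, np.round(np.median(P[:,2]),4) if len(P) else None)
W=np.load("W_top.npy")
P=band(W,(.5,-.42),.2,.13,.18); print(np.c_[np.histogram(P[:,2],20)[1][:-1],np.histogram(P[:,2],20)[0]].round(3).tolist())
# top-down map
for n in ["top"]:
  W=np.load(f"W_{n}.npy"); P=W[np.isfinite(W[...,2])]
  img=np.zeros((600,800),np.float32)
  i=((0.85-P[:,0])*1000).astype(int); j=((0.5-P[:,1])*800).astype(int)
E
```

```text
top
rack 1357 [ 498.3 -391.1  192.   145.6    9.3] 0.0795
case 1895 [478.7 366.  208.9 154.    9.7] 0.0806
wet 1937 [670.  150.3 132.8 147.6  89.7] 0.0533
box 1385 [702.1 -39.3  64.4 170.7  81.9] 0.0621
dryrails 612 [ 682.8 -178.5  220.9  151.6   81.9] 0.0446
standrails 241 [669.7 149.4 133.1 149.6  89.3] 0.0448
rackpan 663 [ 498.7 -391.3  153.   112.     9.7] 0.1593
scene
rack 624 [ 503.9 -392.3  197.5  143.7    9.1] 0.0803
case 1226 [479.7 365.2 216.2 156.8   9.7] 0.0802
wet 1405 [672.7 148.  133.8 149.7  89.8] 0.0533
box 1042 [706.3 -39.7  63.6 173.2  82. ] 0.0624
dryrails 503 [ 687.7 -171.2  212.7  154.    80.4] 0.0454
standrails 218 [671.1 143.1 123.6 155.8  89.8] 0.0446
rackpan 797 [ 500.7 -392.2  165.7  111.9    9.8] 0.1587
[[0.13, 7.0], [0.132, 6.0], [0.134, 8.0], [0.135, 11.0], [0.137, 5.0], [0.139, 13.0], [0.141, 9.0], [0.142, 10.0], [0.144, 9.0], [0.146, 11.0], [0.148, 10.0], [0.149, 1.0], [0.151, 12.0], [0.153, 12.0], [0.155, 49.0], [0.156, 120.0], [0.158, 223.0], [0.16, 159.0], [0.162, 76.0], [0.164, 12.0]]
```

```bash
python3 - <<'E'
from fit import *
def loc(P,c,yaw):
    a=np.radians(yaw); d=P[:,:2]-c; return np.c_[d@[np.cos(a),np.sin(a)],d@[-np.sin(a),np.cos(a)]]*1000
for n in ["top","scene"]:
    W=np.load(f"W_{n}.npy"); print(n)
    P=band(W,(.48,.366),.17,.073,.095)
    q=loc(P,[.479,.366],9.7)
    print("case y",np.histogram(q[:,1],np.arange(-90,91,4))[0].tolist())
    print("case x",np.histogram(q[:,0],np.arange(-116,117,4))[0].tolist())
    P=band(W,(.498,-.391),.17,.073,.09); q=loc(P,[.4985,-.391],9.5)
    print("rack y",np.histogram(q[:,1],np.arange(-84,85,4))[0].tolist())
    # panels
    P=band(W,(.498,-.391),.17,.150,.17); q=loc(P,[.4985,-.391],9.5)
    for s in (-72,-24,24,72):
        m=abs(q[:,0]-s)<15; Q=q[m]; 
        k=np.polyfit(Q[:,1],Q[:,0],1); print("panel",s,len(Q),"x",np.percentile(Q[:,0],[2,50,98]).round(1),"y",np.percentile(Q[:,1],[1,99]).round(1),"slope deg",np.degrees(k[0]).round(2))
    P=band(W,(.67,.149),.12,.0492,.058); print("wet",rect(P))
    P=band(W,(.67,.149),.12,.040,.0485); q=P; print("st rails", np.percentile(q[:,0],[0,1,99,100]),np.percentile(q[:,1],[0,1,99,100]))
    P=band(W,(.684,-.163),.12,.040,.05); q=loc(P,[.6855,-.156],-8.1)
    print("dry rails y",np.histogram(q[:,1],np.arange(-80,81,4))[0].tolist()," x",np.percentile(q[:,0],[0,1,99,100]))
E
```

```text
top
case y [0, 0, 0, 18, 144, 128, 122, 122, 91, 104, 77, 16, 10, 13, 10, 10, 12, 11, 14, 10, 10, 13, 9, 10, 14, 11, 12, 7, 15, 10, 9, 12, 13, 13, 102, 93, 92, 123, 126, 129, 121, 39, 0, 0, 0]
case x [0, 0, 11, 96, 93, 42, 37, 35, 36, 22, 22, 19, 23, 36, 36, 35, 37, 37, 33, 36, 35, 28, 19, 20, 22, 38, 35, 33, 36, 36, 37, 34, 34, 20, 21, 19, 28, 34, 35, 33, 33, 38, 32, 33, 31, 22, 18, 21, 26, 35, 33, 38, 83, 92, 76, 1, 0, 0]
rack y [0, 0, 6, 62, 88, 82, 79, 71, 78, 88, 13, 3, 0, 2, 2, 1, 1, 4, 0, 0, 1, 4, 1, 0, 1, 5, 1, 0, 1, 2, 2, 3, 69, 87, 109, 109, 113, 116, 123, 1, 0, 0]
panel -72 171 x [-75.5 -70.9 -66.4] y [-53.8  53.2] slope deg 1.13
panel -24 163 x [-27.9 -23.4 -19. ] y [-55.8  52.8] slope deg 0.98
panel 24 162 x [19.9 24.1 28.5] y [-53.8  55.2] slope deg 0.64
panel 72 167 x [68.  72.1 76.5] y [-53.6  54.4] slope deg -0.35
wet [668.  150.5 126.9 145.8   9.2]
st rails [0.59588284 0.59620854 0.74488223 0.7451598 ] [0.08396738 0.08404557 0.20721114 0.21549389]
dry rails y [0, 0, 0, 0, 22, 78, 82, 77, 30, 0, 0, 0, 0, 0, 0, 0, 0, 0, 0, 0, 0, 0, 0, 0, 0, 0, 0, 0, 0, 0, 0, 0, 55, 79
[... 543 characters left out ...]
, 4, 7, 5, 5, 6, 6, 8, 6, 4, 5, 6, 6, 9, 5, 4, 6, 4, 7, 7, 5, 5, 8, 12, 20, 62, 63, 64, 67, 30, 0, 0, 0]
panel -72 191 x [-78.  -68.2 -62.8] y [-56.   52.8] slope deg 0.41
panel -24 194 x [-29.8 -21.3 -15. ] y [-56.6  51.9] slope deg 1.01
panel 24 216 x [19.6 29.7 35.9] y [-55.4  52.6] slope deg 0.68
panel 72 196 x [69.2 77.8 83.2] y [-55.7  53.3] slope deg 0.19
wet [681.8 148.2 129.8 133.4  88. ]
st rails [0.59341479 0.5955321  0.74790848 0.74916162] [0.08134195 0.08149822 0.20475474 0.20605412]
dry rails y [0, 0, 0, 0, 12, 58, 58, 59, 39, 0, 0, 0, 0, 0, 0, 0, 0, 0, 0, 0, 0, 0, 0, 0, 0, 0, 0, 0, 0, 0, 0, 0, 47, 63, 57, 57, 0, 0, 0, 0]  x [-72.89717899 -70.63610518  77.11578568  80.50675782]
```

Emit:
drive_tool(commands=[{"tx": 1,"ty": 0.81,"tz": 0.5,"rz": 0.66,"grip": 0.2},{"tx": 1,"ty": 0.81,"tz": 0.5,"rz": 0.66},{"tx": 1,"ty": 0.81,"tz": 0.5,"rz": 0.66},{"tx": 1,"ty": 0.81,"tz": 0.5,"rz": 0.66},{"tx": 1,"ty": 0.81,"tz": 0.5,"rz": 0.66},{"tx": 1,"ty": 0.81,"tz": 0.5,"rz": 0.66},{"tx": 1,"ty": 0.81,"tz": 0.5,"rz": 0.66},{"tx": 1,"ty": 0.81,"tz": 0.5,"rz": 0.66},{"tx": 1,"ty": 0.81,"tz": 0.5,"rz": 0.66},{"tx": 1,"ty": 0.81,"tz": 0.5,"rz": 0.66}], grip_force=60)

```text
validation failed for argument at $.co...
```

Emit:
drive_tool(commands=[{"tx": 1,"ty": 0.81,"rz": 0.66},{"tx": 1,"ty": 0.81,"rz": 0.66},{"tx": 1,"ty": 0.81,"rz": 0.66},{"tx": 1,"ty": 0.81,"rz": 0.66},{"tx": 1,"ty": 0.81,"rz": 0.66},{"tx": 1,"ty": 0.81,"rz": 0.62},{}])

```text
validation failed for argument at $.co...
```

Emit:
drive_tool(commands=[{"tx": 1,"ty": 0.81,"tz": 0.5,"rx": 0,"ry": 0,"rz": 0.66,"grip": 0.2}], grip_force=60)

```text
clock: 1.98
tcp_pos: [0.1961, -0.6352, 0.2405]
orientation: [-3.09, -0.559, 0.003]
contact_force: [-0.3, -0.5, 0.0]
grip_width: 0.0699
```

Emit:
drive_tool(commands=[{"tx": 1,"ty": 0.81,"tz": 0.5,"rx": 0,"ry": 0,"rz": 0.66,"grip": 0.2},{"tx": 1,"ty": 0.81,"tz": 0.5,"rx": 0,"ry": 0,"rz": 0.66,"grip": 0.2},{"tx": 1,"ty": 0.81,"tz": 0.5,"rx": 0,"ry": 0,"rz": 0.66,"grip": 0.2},{"tx": 1,"ty": 0.81,"tz": 0.5,"rx": 0,"ry": 0,"rz": 0.66,"grip": 0.2},{"tx": 1,"ty": 0.81,"tz": 0.5,"rx": 0,"ry": 0,"rz": 0.66,"grip": 0.2},{"tx": 1,"ty": 0.81,"tz": 0.5,"rx": 0,"ry": 0,"rz": 0.66,"grip": 0.2},{"tx": 1,"ty": 0.81,"tz": 0.5,"rx": 0,"ry": 0,"rz": 0.66,"grip": 0.2},{"tx": 1,"ty": 0.81,"tz": 0.5,"rx": 0,"ry": 0,"rz": 0.66,"grip": 0.2},{"tx": 1,"ty": 0.81,"tz": 0.5,"rx": 0,"ry": 0,"rz": 0.66,"grip": 0.2},{"tx": 1,"ty": 0.81,"tz": 0,"rx": 0,"ry": 0,"rz": 0.66,"grip": 0.2}])

```text
clock: 3.22
tcp_pos: [0.3995, -0.4725, 0.3324]
orientation: [2.514, 1.881, 0.0]
contact_force: [0.4, 0.8, -1.0]
grip_width: 0.0344
```

Emit:
drive_tool(commands=[{"tx": 1,"ty": 0.81,"tz": 0,"rx": 0,"ry": 0,"rz": 0.66,"grip": 0.2},{"tx": 1,"ty": 0.81,"tz": 0,"rx": 0,"ry": 0,"rz": 0.66,"grip": 0.2},{"tx": 1,"ty": 0.81,"tz": 0,"rx": 0,"ry": 0,"rz": 0.66,"grip": 0.2},{"tx": 1,"ty": 0.81,"tz": 0,"rx": 0,"ry": 0,"rz": 0.66,"grip": 0.2},{"tx": 1,"ty": 0.81,"tz": 0,"rx": 0,"ry": 0,"rz": 0.62,"grip": 0.2},{"tx": 0,"ty": 0,"tz": 0,"rx": 0,"ry": 0,"rz": 0,"grip": 0.2}])

```text
clock: 3.98
tcp_pos: [0.5004, -0.3896, 0.3313]
orientation: [-2.025, -2.402, -0.002]
contact_force: [-0.0, -0.5, 0.3]
grip_width: 0.0342
```

```bash
cat >> fit.py <<'E'
def yaw_of(o):
    M=R.from_rotvec(o["orientation"]).as_matrix(); return np.degrees(np.arctan2(M[1,1],M[0,1])), M
def loc(P,c,yaw):
    a=np.radians(yaw); d=P[:,:2]-c; return np.c_[d@[np.cos(a),np.sin(a)],d@[-np.sin(a),np.cos(a)]]*1000
def rep():
    o=obs(); y,M=yaw_of(o); print("t",round(o["clock"],2),"tcp",np.round(o["tcp_pos"],4),"jawyaw",round(y,2),"z",M[:,2].round(3),"q",np.round(o["joints"],2),"F",np.round(o["contact_force"],1),"w",round(o["grip_width"],4)); return o
E
python3 - <<'E'
from fit import *
o=rep()
f=grab("wrist"); cv2.imwrite("pics/wr1.png",f["frame"]); W=cloud(f); np.save("W_wr1.npy",W)
P=band(W,(.498,-.391),.17,.150,.17); print(len(P),rect(P)); q=loc(P,[.4985,-.391],9.7)
for s in (-72,-24,24,72):
        m=abs(q[:,0]-s)<15; Q=q[m]
        if len(Q)<20: continue
        k=np.polyfit(Q[:,1],Q[:,0],1); print("panel",s,len(Q),"x",np.percentile(Q[:,0],[2,50,98]).round(1),"y",np.percentile(Q[:,1],[1,99]).round(1),"slope deg",np.degrees(k[0]).round(2),"z",np.median(P[m,2]).round(4))
E
```

```text
t 3.98 tcp [ 0.5004 -0.3896  0.3313] jawyaw 9.73 z [ 0.001  0.001 -1.   ] q [ 0.85  0.37 -0.39  1.51  0.14  1.29  0.62] F [-0.  -0.5  0.3] w 0.0342
4651 [ 499.  -390.2  153.5  110.2    9.6]
panel -72 1233 x [-75.4 -70.2 -66.4] y [-52.8  54.8] slope deg 1.01 z 0.1591
panel -24 1111 x [-28.4 -23.6 -19.4] y [-52.8  54.7] slope deg 1.08 z 0.1592
panel 24 1078 x [20.7 25.  29.5] y [-52.   54.9] slope deg 0.72 z 0.1592
panel 72 1229 x [68.6 71.9 77. ] y [-52.9  54.8] slope deg 0.1 z 0.159
```

View pics/wr1.png

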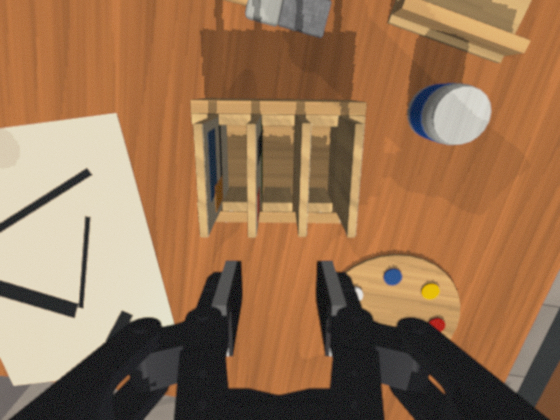

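Emit:
drive_tool(commands=[{"tx": 0.86,"ty": 0.14,"tz": 0,"rx": 0,"ry": 0,"rz": 0,"grip": 0.2},{"tx": 0.86,"ty": 0.14,"tz": 0,"rx": 0,"ry": 0,"rz": 0,"grip": 0.2},{"tx": 0.86,"ty": 0.14,"tz": -1,"rx": 0,"ry": 0,"rz": 0,"grip": 0.2},{"tx": 0.86,"ty": 0.14,"tz": -1,"rx": 0,"ry": 0,"rz": 0,"grip": 0.2},{"tx": 0,"ty": 0,"tz": -1,"rx": 0,"ry": 0,"rz": 0,"grip": 0.2},{"tx": 0,"ty": 0,"tz": -1,"rx": 0,"ry": 0,"rz": 0,"grip": 0.2},{"tx": 0,"ty": 0,"tz": -1,"rx": 0,"ry": 0,"rz": 0,"grip": 0.2},{"tx": 0,"ty": 0,"tz": -1,"rx": 0,"ry": 0,"rz": 0,"grip": 0.2},{"tx": 0,"ty": 0,"tz": 0,"rx": 0,"ry": 0,"rz": 0,"grip": 0.2}])

```text
clock: 5.15
tcp_pos: [0.5661, -0.3803, 0.2091]
orientation: [-2.028, -2.395, 0.001]
contact_force: [1.5, -0.7, -0.7]
grip_width: 0.034
```

```bash
python3 - <<'E'
from fit import *
o=rep()
f=grab("wrist"); cv2.imwrite("pics/wr2.png",f["frame"]); W=cloud(f)
P=band(W,(.498,-.391),.17,.150,.17); q=loc(P,[.4985,-.391],9.7)
for s in (-72,-24,24,72):
        m=abs(q[:,0]-s)<15; Q=q[m]
        if len(Q)<20: continue
        k=np.polyfit(Q[:,1],Q[:,0],1); print("panel",s,len(Q),"x",np.percentile(Q[:,0],[2,50,98]).round(1),"y",np.percentile(Q[:,1],[1,99]).round(1),"slope deg",np.degrees(k[0]).round(2),"z",np.median(P[m,2]).round(4))
print("tcp loc",loc(np.array([o["tcp_pos"]]),[.4985,-.391],9.7))
E
```

```text
t 5.15 tcp [ 0.5661 -0.3803  0.2091] jawyaw 9.48 z [-0.003  0.002 -1.   ] q [ 0.76  0.54 -0.38  1.53  0.21  1.11  0.5 ] F [ 1.5 -0.7 -0.7] w 0.034
panel -72 4105 x [-74.8 -68.1 -65.7] y [-52.7  54.6] slope deg 0.81 z 0.1588
panel -24 3436 x [-27.5 -21.5 -18.6] y [-53.1  54.7] slope deg 0.91 z 0.159
panel 24 2275 x [21.7 26.6 30.3] y [-26.7  55.6] slope deg 0.9 z 0.1591
panel 72 2432 x [69.1 73.1 77.2] y [-53.5  55.1] slope deg 0.12 z 0.1593
tcp loc [[68.41803515 -0.83998213]]
```

View pics/wr2.png

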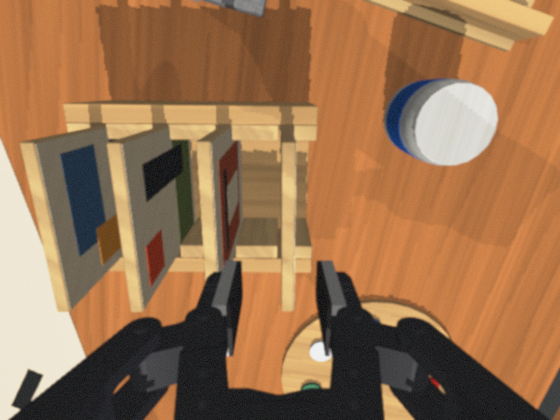

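Emit:
drive_tool(commands=[{"tx": 0.22,"ty": 0.12,"tz": 0,"rx": 0,"ry": 0,"rz": 0,"grip": 0.2},{"tx": 0,"ty": 0,"tz": -1,"rx": 0,"ry": 0,"rz": 0,"grip": 0.2},{"tx": 0,"ty": 0,"tz": -1,"rx": 0,"ry": 0,"rz": 0,"grip": 0.2},{"tx": 0,"ty": 0,"tz": -1,"rx": 0,"ry": 0,"rz": 0,"grip": 0.2},{"tx": 0,"ty": 0,"tz": -1,"rx": 0,"ry": 0,"rz": 0,"grip": 0.2},{"tx": 0,"ty": 0,"tz": -0.4,"rx": 0,"ry": 0,"rz": 0,"grip": 0.2},{"tx": 0,"ty": 0,"tz": 0,"rx": 0,"ry": 0,"rz": 0,"grip": 1},{"tx": 0,"ty": 0,"tz": 0,"rx": 0,"ry": 0,"rz": 0,"grip": 1},{"tx": 0,"ty": 0,"tz": 0,"rx": 0,"ry": 0,"rz": 0,"grip": 1}])

```text
clock: 6.32
tcp_pos: [0.5721, -0.3784, 0.124]
orientation: [2.029, 2.397, 0.0]
contact_force: [-0.2, 0.2, -1.0]
grip_width: 0.0073
```

```bash
python3 - <<'E'
from fit import *
o=rep()
print("tcp loc",loc(np.array([o["tcp_pos"]]),[.4985,-.391],9.7), o["moment"])
E
```

```text
t 6.33 tcp [ 0.5721 -0.3784  0.124 ] jawyaw 9.5 z [ 0.001 -0.001 -1.   ] q [ 0.74  0.63 -0.36  1.6   0.25  0.96  0.46] F [-0.2  0.2 -1. ] w 0.0073
tcp loc [[7.46765828e+01 5.08757739e-02]] [0.0126898  0.04970102 0.00336886]
```

Emit:
drive_tool(commands=[{"tx": 0,"ty": 0,"tz": 0.7,"rx": 0,"ry": 0,"rz": 0,"grip": 1},{"tx": 0,"ty": 0,"tz": 1,"rx": 0,"ry": 0,"rz": 0,"grip": 1},{"tx": 0,"ty": 0,"tz": 1,"rx": 0,"ry": 0,"rz": 0,"grip": 1},{"tx": 0,"ty": 0,"tz": 1,"rx": 0,"ry": 0,"rz": 0,"grip": 1},{"tx": 0,"ty": 0,"tz": 1,"rx": 0,"ry": 0,"rz": 0,"grip": 1},{"tx": 0,"ty": 0.5,"tz": 1,"rx": 0,"ry": 0,"rz": 0,"grip": 1},{"tx": 0,"ty": 1,"tz": 1,"rx": 0,"ry": 0,"rz": 0,"grip": 1},{"tx": 0,"ty": 1,"tz": 1,"rx": 0,"ry": 0,"rz": 0,"grip": 1},{"tx": 0,"ty": 1,"tz": 1,"rx": 0,"ry": 0,"rz": 0,"grip": 1},{"tx": 0,"ty": 1,"tz": 0,"rx": 0,"ry": 0,"rz": 0,"grip": 1}])

```text
clock: 7.58
tcp_pos: [0.5729, -0.2864, 0.2996]
orientation: [2.027, 2.396, 0.002]
contact_force: [0.3, 0.4, -0.5]
grip_width: 0.0071
```

Emit:
drive_tool(commands=[{"tx": -0.03,"ty": 1,"tz": 0,"rx": 0,"ry": 0,"rz": 0,"grip": 1},{"tx": -0.03,"ty": 1,"tz": 0,"rx": 0,"ry": 0,"rz": 0,"grip": 1},{"tx": -0.03,"ty": 1,"tz": 0,"rx": 0,"ry": 0,"rz": 0,"grip": 1},{"tx": -0.03,"ty": 1,"tz": 0,"rx": 0,"ry": 0,"rz": 0,"grip": 1},{"tx": -0.03,"ty": 1,"tz": 0,"rx": 0,"ry": 0,"rz": 0,"grip": 1},{"tx": -0.03,"ty": 1,"tz": 0,"rx": 0,"ry": 0,"rz": 0,"grip": 1},{"tx": -0.03,"ty": 1,"tz": 0,"rx": 0,"ry": 0,"rz": 0,"grip": 1},{"tx": -0.03,"ty": 1,"tz": 0,"rx": 0,"ry": 0,"rz": 0,"grip": 1},{"tx": -0.03,"ty": 1,"tz": 0,"rx": 0,"ry": 0,"rz": 0,"grip": 1},{"tx": -0.03,"ty": 1,"tz": 0,"rx": 0,"ry": 0,"rz": 0,"grip": 1}])

```text
clock: 8.82
tcp_pos: [0.5658, -0.0868, 0.2973]
orientation: [2.03, 2.398, 0.0]
contact_force: [-0.6, 0.1, -0.9]
grip_width: 0.0073
```

Emit:
drive_tool(commands=[{"tx": -0.03,"ty": 1,"tz": 0,"rx": 0,"ry": 0,"rz": 0,"grip": 1},{"tx": -0.03,"ty": 1,"tz": 0,"rx": 0,"ry": 0,"rz": 0,"grip": 1},{"tx": -0.03,"ty": 1,"tz": 0,"rx": 0,"ry": 0,"rz": 0,"grip": 1},{"tx": -0.03,"ty": 1,"tz": 0,"rx": 0,"ry": 0,"rz": 0,"grip": 1},{"tx": -0.03,"ty": 1,"tz": 0,"rx": 0,"ry": 0,"rz": 0,"grip": 1},{"tx": -0.03,"ty": 1,"tz": 0,"rx": 0,"ry": 0,"rz": 0,"grip": 1},{"tx": -0.03,"ty": 1,"tz": 0,"rx": 0,"ry": 0,"rz": 0,"grip": 1},{"tx": -0.03,"ty": 1,"tz": 0,"rx": 0,"ry": 0,"rz": 0,"grip": 1},{"tx": -0.03,"ty": 1,"tz": 0,"rx": 0,"ry": 0,"rz": 0,"grip": 1},{"tx": -0.03,"ty": 1,"tz": 0,"rx": 0,"ry": 0,"rz": 0,"grip": 1}])

```text
clock: 10.07
tcp_pos: [0.5596, 0.1132, 0.2973]
orientation: [2.03, 2.398, 0.0]
contact_force: [-0.1, -0.7, -1.4]
grip_width: 0.0073
```

Emit:
drive_tool(commands=[{"tx": -0.04,"ty": 1,"tz": 0,"rx": 0,"ry": 0,"rz": 0,"grip": 1},{"tx": -0.04,"ty": 1,"tz": 0,"rx": 0,"ry": 0,"rz": 0,"grip": 1},{"tx": -0.04,"ty": 1,"tz": 0,"rx": 0,"ry": 0,"rz": 0,"grip": 1},{"tx": -0.04,"ty": 1,"tz": 0,"rx": 0,"ry": 0,"rz": 0,"grip": 1},{"tx": -0.04,"ty": 1,"tz": 0,"rx": 0,"ry": 0,"rz": 0,"grip": 1},{"tx": -0.04,"ty": 1,"tz": 0,"rx": 0,"ry": 0,"rz": 0,"grip": 1},{"tx": -0.04,"ty": 1,"tz": 0,"rx": 0,"ry": 0,"rz": 0,"grip": 1},{"tx": -0.04,"ty": 1,"tz": 0,"rx": 0,"ry": 0,"rz": 0,"grip": 1},{"tx": -0.04,"ty": 1,"tz": 0,"rx": 0,"ry": 0,"rz": 0,"grip": 1},{"tx": -0.04,"ty": 1,"tz": 0,"rx": 0,"ry": 0,"rz": 0,"grip": 1}])

```text
clock: 11.32
tcp_pos: [0.5518, 0.3132, 0.2973]
orientation: [2.03, 2.398, -0.0]
contact_force: [0.3, -0.9, -1.4]
grip_width: 0.0075
```

Emit:
drive_tool(commands=[{"tx": 0,"ty": 1,"tz": 0,"rx": 0,"ry": 0,"rz": 0,"grip": 1},{"tx": 0,"ty": 1,"tz": 0,"rx": 0,"ry": 0,"rz": 0,"grip": 1},{"tx": 0,"ty": 1,"tz": 0,"rx": 0,"ry": 0,"rz": 0,"grip": 1},{"tx": 0,"ty": 0.1,"tz": 0,"rx": 0,"ry": 0,"rz": 0,"grip": 1}])

```text
clock: 11.82
tcp_pos: [0.551, 0.3761, 0.2971]
orientation: [-2.026, -2.4, -0.0]
contact_force: [-0.8, -0.4, -1.4]
grip_width: 0.0072
```

```bash
python3 - <<'E'
from fit import *
o=rep()
f=grab("wrist"); cv2.imwrite("pics/wr3.png",f["frame"]); W=cloud(f); np.save("W_wr3.npy",W)
P=band(W,(.479,.366),.17,.073,.095); print(len(P),rect(P)); q=loc(P,[.479,.366],9.7)
print("case y",np.histogram(q[:,1],np.arange(-90,91,4))[0].tolist())
print("case x",np.histogram(q[:,0],np.arange(-116,117,4))[0].tolist())
print("tcp loc",loc(np.array([o["tcp_pos"]]),[.479,.366],9.7))
E
```

```text
t 11.82 tcp [0.551  0.3761 0.2971] jawyaw 9.65 z [-0.001  0.001 -1.   ] q [-0.25  0.49 -0.64  1.46  0.3   1.29 -0.75] F [-0.8 -0.4 -1.4] w 0.0072
10631 [478.3 368.  209.3 152.5   9.5]
case y [0, 0, 0, 3, 144, 537, 521, 551, 571, 424, 468, 422, 66, 72, 65, 74, 69, 73, 76, 68, 77, 82, 78, 75, 80, 81, 83, 82, 86, 86, 88, 94, 88, 91, 143, 638, 696, 756, 852, 850, 860, 442, 19, 0, 0]
case x [0, 0, 18, 491, 761, 596, 238, 185, 190, 194, 104, 110, 115, 191, 196, 199, 181, 204, 190, 199, 195, 169, 112, 109, 123, 198, 192, 193, 194, 196, 191, 197, 201, 146, 98, 110, 120, 196, 188, 190, 198, 182, 202, 155, 108, 69, 55, 56, 66, 106, 155, 193, 314, 573, 514, 5, 0, 0]
tcp loc [[72.63126615 -2.19873909]]
```

View pics/wr3.png

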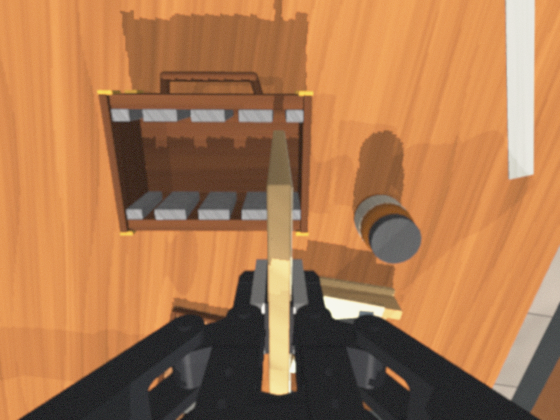

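Emit:
drive_tool(commands=[{"tx": -0.03,"ty": 0.17,"tz": 0,"rx": 0,"ry": 0,"rz": 0,"grip": 1},{"tx": 0,"ty": 0,"tz": -1,"rx": 0,"ry": 0,"rz": 0,"grip": 1},{"tx": 0,"ty": 0,"tz": -1,"rx": 0,"ry": 0,"rz": 0,"grip": 1},{"tx": 0,"ty": 0,"tz": -1,"rx": 0,"ry": 0,"rz": 0,"grip": 1},{"tx": 0,"ty": 0,"tz": -1,"rx": 0,"ry": 0,"rz": 0,"grip": 1},{"tx": 0,"ty": 0,"tz": -0.3,"rx": 0,"ry": 0,"rz": 0,"grip": 1},{"tx": 0,"ty": 0,"tz": 0,"rx": 0,"ry": 0,"rz": 0,"grip": 1}])

```text
clock: 12.75
tcp_pos: [0.5511, 0.3772, 0.2109]
orientation: [-2.03, -2.398, 0.001]
contact_force: [-0.1, 0.7, -1.1]
grip_width: 0.0072
```

```bash
python3 - <<'E'
from fit import *
o=rep()
f=grab("wrist"); cv2.imwrite("pics/wr4.png",f["frame"])
print("tcp loc",loc(np.array([o["tcp_pos"]]),[.479,.366],9.7))
f=grab("scene"); crop(f,"sc4.png",350,450,110,230,5)
E
```

```text
t 12.75 tcp [0.5511 0.3772 0.2109] jawyaw 9.51 z [-0.001 -0.    -1.   ] q [-0.27  0.56 -0.62  1.56  0.35  1.14 -0.8 ] F [-0.1  0.7 -1.1] w 0.0072
tcp loc [[72.98615309 -1.07089803]]
```

View pics/wr4.png

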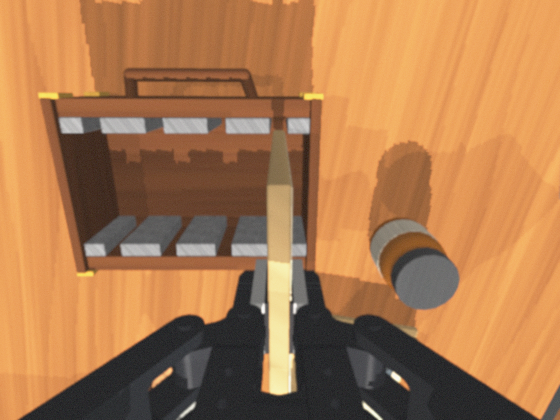

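View pics/sc4.png

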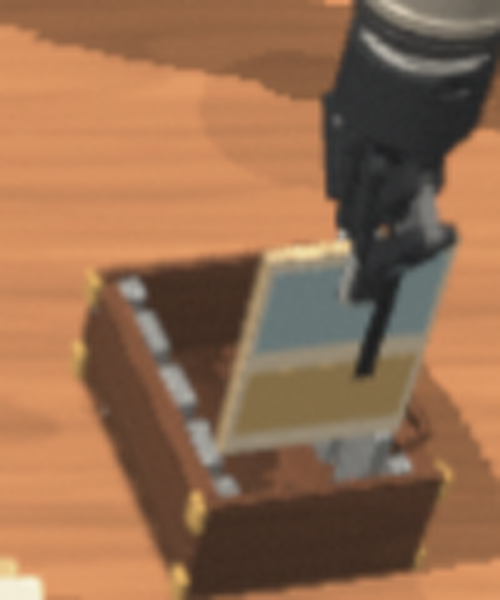

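Emit:
drive_tool(commands=[{"tx": -0.02,"ty": 0.1,"tz": -0.5,"rx": 0,"ry": 0,"rz": 0,"grip": 1},{"tx": 0,"ty": 0,"tz": -0.5,"rx": 0,"ry": 0,"rz": 0,"grip": 1},{"tx": 0,"ty": 0,"tz": -0.5,"rx": 0,"ry": 0,"rz": 0,"grip": 1},{"tx": 0,"ty": 0,"tz": -0.5,"rx": 0,"ry": 0,"rz": 0,"grip": 1}])

```text
clock: 13.35
tcp_pos: [0.5507, 0.379, 0.1703]
orientation: [-2.03, -2.398, 0.001]
contact_force: [-0.6, -0.2, -0.7]
grip_width: 0.0072
```

Emit:
drive_tool(commands=[{"tx": 0,"ty": 0,"tz": -0.7,"rx": 0,"ry": 0,"rz": 0,"grip": 1},{"tx": 0,"ty": 0,"tz": -0.7,"rx": 0,"ry": 0,"rz": 0,"grip": 1},{"tx": 0,"ty": 0,"tz": -0.6,"rx": 0,"ry": 0,"rz": 0,"grip": 1},{"tx": 0,"ty": 0,"tz": 0,"rx": 0,"ry": 0,"rz": 0,"grip": 1}])

```text
clock: 13.85
tcp_pos: [0.5503, 0.3787, 0.1299]
orientation: [-2.029, -2.397, 0.003]
contact_force: [-0.4, 0.2, -1.4]
grip_width: 0.0074
```

Emit:
drive_tool(commands=[{"tx": 0,"ty": 0,"tz": -0.2,"rx": 0,"ry": 0,"rz": 0,"grip": 1},{"tx": 0,"ty": 0,"tz": -0.1,"rx": 0,"ry": 0,"rz": 0,"grip": 1},{"tx": 0,"ty": 0,"tz": 0,"rx": 0,"ry": 0,"rz": 0,"grip": 1}])

```text
clock: 14.22
tcp_pos: [0.5509, 0.3793, 0.1254]
orientation: [2.03, 2.398, 0.0]
contact_force: [0.2, 0.7, -0.9]
grip_width: 0.0071
```

Emit:
drive_tool(commands=[{"tx": 0,"ty": 0,"tz": -0.1,"rx": 0,"ry": 0,"rz": 0,"grip": 1},{"tx": 0,"ty": 0,"tz": 0,"rx": 0,"ry": 0,"rz": 0,"grip": 1}])

```text
clock: 14.48
tcp_pos: [0.551, 0.3795, 0.1236]
orientation: [2.03, 2.398, 0.001]
contact_force: [1.3, 0.4, 0.3]
grip_width: 0.0071
```

Emit:
drive_tool(commands=[{"tx": 0,"ty": 0,"tz": -0.1,"rx": 0,"ry": 0,"rz": 0,"grip": 1},{"tx": 0,"ty": 0,"tz": 0,"rx": 0,"ry": 0,"rz": 0,"grip": 1}])

```text
clock: 14.72
tcp_pos: [0.5514, 0.3796, 0.1236]
orientation: [2.03, 2.397, 0.002]
contact_force: [-2.1, -3.1, 11.9]
grip_width: 0.0074
```

Emit:
drive_tool(commands=[{"tx": 0,"ty": 0,"tz": 0.05,"rx": 0,"ry": 0,"rz": 0,"grip": 0.2},{"tx": 0,"ty": 0,"tz": 0,"rx": 0,"ry": 0,"rz": 0,"grip": 0.2},{"tx": 0,"ty": 0,"tz": 0,"rx": 0,"ry": 0,"rz": 0,"grip": 0.2},{"tx": 0,"ty": 0,"tz": 0.5,"rx": 0,"ry": 0,"rz": 0,"grip": 0.2},{"tx": 0,"ty": 0,"tz": 1,"rx": 0,"ry": 0,"rz": 0,"grip": 0.2},{"tx": 0,"ty": 0,"tz": 1,"rx": 0,"ry": 0,"rz": 0,"grip": 0.2},{"tx": 0,"ty": 0,"tz": 1,"rx": 0,"ry": 0,"rz": 0,"grip": 0.2},{"tx": 0,"ty": 0,"tz": 1,"rx": 0,"ry": 0,"rz": 0,"grip": 0.2},{"tx": 0,"ty": 0,"tz": 0.5,"rx": 0,"ry": 0,"rz": 0,"grip": 0.2}])

```text
clock: 15.85
tcp_pos: [0.5512, 0.3797, 0.2244]
orientation: [2.03, 2.397, 0.003]
contact_force: [0.4, -0.4, 0.4]
grip_width: 0.0339
```

```bash
python3 - <<'E'
from fit import *
o=rep()
f=grab("wrist"); cv2.imwrite("pics/wr5.png",f["frame"]); W=cloud(f)
P=band(W,(.479,.366),.17,.150,.17); q=loc(P,[.479,.366],9.7)
print(len(P),"x",np.percentile(q[:,0],[2,50,98]),"y",np.percentile(q[:,1],[1,99]),np.median(P[:,2]))
E
```

```text
t 15.85 tcp [0.5512 0.3797 0.2244] jawyaw 9.5 z [ 0.002  0.001 -1.   ] q [-0.27  0.55 -0.63  1.54  0.34  1.16 -0.8 ] F [ 0.4 -0.4  0.4] w 0.0339
2119 x [69.41854373 73.40986272 77.67600318] y [-52.02797282  56.08357474] 0.15929369049595343
```

View pics/wr5.png

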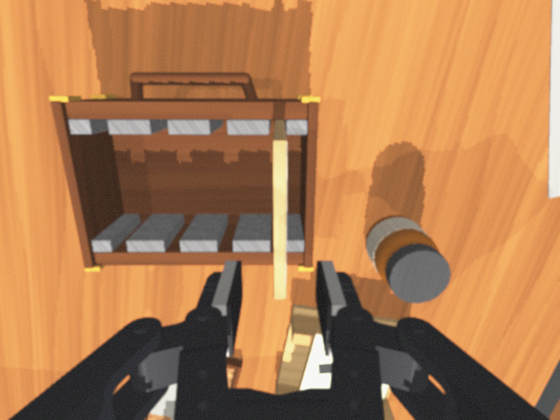

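Emit:
drive_tool(commands=[{"tx": -0.04,"ty": -1,"tz": 0,"rx": 0,"ry": 0,"rz": 0,"grip": 0.2},{"tx": -0.04,"ty": -1,"tz": 0,"rx": 0,"ry": 0,"rz": 0,"grip": 0.2},{"tx": -0.04,"ty": -1,"tz": 0,"rx": 0,"ry": 0,"rz": 0,"grip": 0.2},{"tx": -0.04,"ty": -1,"tz": 0,"rx": 0,"ry": 0,"rz": 0,"grip": 0.2},{"tx": -0.04,"ty": -1,"tz": 0,"rx": 0,"ry": 0,"rz": 0,"grip": 0.2},{"tx": -0.04,"ty": -1,"tz": 0,"rx": 0,"ry": 0,"rz": 0,"grip": 0.2},{"tx": -0.04,"ty": -1,"tz": 0,"rx": 0,"ry": 0,"rz": 0,"grip": 0.2},{"tx": -0.04,"ty": -1,"tz": 0,"rx": 0,"ry": 0,"rz": 0,"grip": 0.2},{"tx": -0.04,"ty": -1,"tz": 0,"rx": 0,"ry": 0,"rz": 0,"grip": 0.2},{"tx": -0.04,"ty": -1,"tz": 0,"rx": 0,"ry": 0,"rz": 0,"grip": 0.2}])

```text
clock: 17.15
tcp_pos: [0.5428, 0.1779, 0.2223]
orientation: [2.03, 2.398, 0.0]
contact_force: [0.6, 0.1, -1.1]
grip_width: 0.0342
```

Emit:
drive_tool(commands=[{"tx": -0.04,"ty": -1,"tz": 0,"rx": 0,"ry": 0,"rz": 0,"grip": 0.2},{"tx": -0.04,"ty": -1,"tz": 0,"rx": 0,"ry": 0,"rz": 0,"grip": 0.2},{"tx": -0.04,"ty": -1,"tz": 0,"rx": 0,"ry": 0,"rz": 0,"grip": 0.2},{"tx": -0.04,"ty": -1,"tz": 0,"rx": 0,"ry": 0,"rz": 0,"grip": 0.2},{"tx": -0.04,"ty": -1,"tz": 0,"rx": 0,"ry": 0,"rz": 0,"grip": 0.2},{"tx": -0.04,"ty": -1,"tz": 0,"rx": 0,"ry": 0,"rz": 0,"grip": 0.2},{"tx": -0.04,"ty": -1,"tz": 0,"rx": 0,"ry": 0,"rz": 0,"grip": 0.2},{"tx": -0.04,"ty": -1,"tz": 0,"rx": 0,"ry": 0,"rz": 0,"grip": 0.2},{"tx": -0.04,"ty": -1,"tz": 0,"rx": 0,"ry": 0,"rz": 0,"grip": 0.2},{"tx": -0.04,"ty": -1,"tz": 0,"rx": 0,"ry": 0,"rz": 0,"grip": 0.2}])

```text
clock: 18.4
tcp_pos: [0.5346, -0.022, 0.2223]
orientation: [2.03, 2.398, 0.0]
contact_force: [-0.6, -0.5, -0.3]
grip_width: 0.0342
```

Emit:
drive_tool(commands=[{"tx": -0.04,"ty": -1,"tz": 0,"rx": 0,"ry": 0,"rz": 0,"grip": 0.2},{"tx": -0.04,"ty": -1,"tz": 0,"rx": 0,"ry": 0,"rz": 0,"grip": 0.2},{"tx": -0.04,"ty": -1,"tz": 0,"rx": 0,"ry": 0,"rz": 0,"grip": 0.2},{"tx": -0.04,"ty": -1,"tz": 0,"rx": 0,"ry": 0,"rz": 0,"grip": 0.2},{"tx": -0.04,"ty": -1,"tz": 0,"rx": 0,"ry": 0,"rz": 0,"grip": 0.2},{"tx": -0.04,"ty": -1,"tz": 0,"rx": 0,"ry": 0,"rz": 0,"grip": 0.2},{"tx": -0.04,"ty": -1,"tz": 0,"rx": 0,"ry": 0,"rz": 0,"grip": 0.2},{"tx": -0.04,"ty": -1,"tz": 0,"rx": 0,"ry": 0,"rz": 0,"grip": 0.2},{"tx": -0.04,"ty": -1,"tz": 0,"rx": 0,"ry": 0,"rz": 0,"grip": 0.2},{"tx": -0.04,"ty": -1,"tz": 0,"rx": 0,"ry": 0,"rz": 0,"grip": 0.2}])

```text
clock: 19.65
tcp_pos: [0.5268, -0.2221, 0.2223]
orientation: [2.03, 2.398, 0.0]
contact_force: [0.4, -0.5, -0.2]
grip_width: 0.0342
```

Emit:
drive_tool(commands=[{"tx": -0.04,"ty": -1,"tz": 0,"rx": 0,"ry": 0,"rz": 0,"grip": 0.2},{"tx": -0.04,"ty": -1,"tz": 0,"rx": 0,"ry": 0,"rz": 0,"grip": 0.2},{"tx": -0.04,"ty": -1,"tz": 0,"rx": 0,"ry": 0,"rz": 0,"grip": 0.2},{"tx": -0.04,"ty": -1,"tz": 0,"rx": 0,"ry": 0,"rz": 0,"grip": 0.2},{"tx": -0.04,"ty": -1,"tz": 0,"rx": 0,"ry": 0,"rz": 0,"grip": 0.2},{"tx": 0,"ty": -1,"tz": 0,"rx": 0,"ry": 0,"rz": 0,"grip": 0.2},{"tx": 0,"ty": -1,"tz": 0,"rx": 0,"ry": 0,"rz": 0,"grip": 0.2},{"tx": 0,"ty": -1,"tz": 0,"rx": 0,"ry": 0,"rz": 0,"grip": 0.2},{"tx": 0,"ty": -0.3,"tz": 0,"rx": 0,"ry": 0,"rz": 0,"grip": 0.2},{"tx": 0,"ty": 0,"tz": 0,"rx": 0,"ry": 0,"rz": 0,"grip": 0.2}])

```text
clock: 20.9
tcp_pos: [0.5228, -0.3868, 0.2221]
orientation: [-2.03, -2.397, -0.001]
contact_force: [-0.5, -1.2, -0.9]
grip_width: 0.0341
```

```bash
cat > rackchk.py <<'E'
from fit import *
import sys
o=rep()
f=grab("wrist"); cv2.imwrite("pics/%s.png"%sys.argv[1],f["frame"]); W=cloud(f)
P=band(W,(.498,-.391),.17,.154,.164); q=loc(P,[.4985,-.391],9.7)
for s in (-72,-24,24,72):
        m=abs(q[:,0]-s)<15; Q=q[m]
        if len(Q)<20: continue
        k=np.polyfit(Q[:,1],Q[:,0],1); print("panel",s,len(Q),"x",np.percentile(Q[:,0],[2,50,98]).round(1),"y",np.percentile(Q[:,1],[1,99]).round(1),"slope deg",np.degrees(k[0]).round(2),"z",np.median(P[m,2]).round(4))
print("tcp loc",loc(np.array([o["tcp_pos"]]),[.4985,-.391],9.7))
E
python3 rackchk.py wr6
```

```text
t 20.9 tcp [ 0.5228 -0.3868  0.2221] jawyaw 9.48 z [-0.     0.001 -1.   ] q [ 0.84  0.48 -0.42  1.6   0.21  1.1   0.54] F [-0.5 -1.2 -0.9] w 0.0341
panel -72 2630 x [-74.8 -69.6 -65.9] y [-53.2  54.7] slope deg 0.96 z 0.1592
panel -24 2062 x [-28.  -23.3 -19.1] y [-40.5  54.7] slope deg 1.5 z 0.1592
panel 24 2132 x [21.  25.6 29.8] y [-51.9  55.3] slope deg 0.82 z 0.1593
tcp loc [[2.46878879e+01 1.07227090e-02]]
```

View pics/wr6.png

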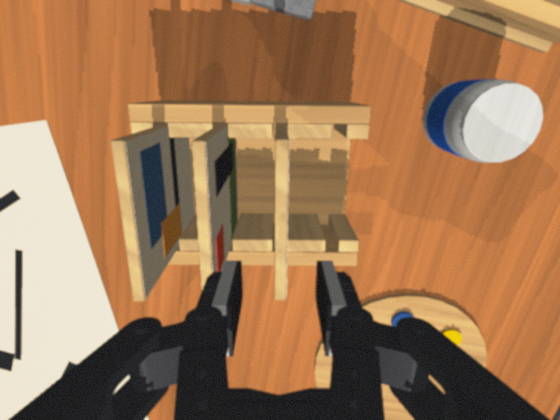

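Emit:
drive_tool(commands=[{"tx": 0.03,"ty": 0.06,"tz": -0.9,"rx": 0,"ry": 0,"rz": 0,"grip": 0.2},{"tx": 0,"ty": 0,"tz": -1,"rx": 0,"ry": 0,"rz": 0,"grip": 0.2},{"tx": 0,"ty": 0,"tz": -1,"rx": 0,"ry": 0,"rz": 0,"grip": 0.2},{"tx": 0,"ty": 0,"tz": -1,"rx": 0,"ry": 0,"rz": 0,"grip": 0.2},{"tx": 0,"ty": 0,"tz": -1,"rx": 0,"ry": 0,"rz": 0,"grip": 0.2},{"tx": 0,"ty": 0,"tz": 0,"rx": 0,"ry": 0,"rz": 0,"grip": 0.2},{"tx": 0,"ty": 0,"tz": 0,"rx": 0,"ry": 0,"rz": 0,"grip": 1},{"tx": 0,"ty": 0,"tz": 0,"rx": 0,"ry": 0,"rz": 0,"grip": 1},{"tx": 0,"ty": 0,"tz": 0,"rx": 0,"ry": 0,"rz": 0,"grip": 1}])

```text
clock: 22.08
tcp_pos: [0.524, -0.3859, 0.1253]
orientation: [2.029, 2.396, 0.0]
contact_force: [-0.2, -0.3, 2.9]
grip_width: 0.0073
```

Emit:
drive_tool(commands=[{"tx": 0,"ty": 0,"tz": 0.7,"rx": 0,"ry": 0,"rz": 0,"grip": 1},{"tx": 0,"ty": 0,"tz": 1,"rx": 0,"ry": 0,"rz": 0,"grip": 1},{"tx": 0,"ty": 0,"tz": 1,"rx": 0,"ry": 0,"rz": 0,"grip": 1},{"tx": 0,"ty": 0,"tz": 1,"rx": 0,"ry": 0,"rz": 0,"grip": 1},{"tx": 0,"ty": 0,"tz": 1,"rx": 0,"ry": 0,"rz": 0,"grip": 1},{"tx": 0,"ty": 0.5,"tz": 1,"rx": 0,"ry": 0,"rz": 0,"grip": 1},{"tx": 0,"ty": 1,"tz": 1,"rx": 0,"ry": 0,"rz": 0,"grip": 1},{"tx": 0,"ty": 1,"tz": 1,"rx": 0,"ry": 0,"rz": 0,"grip": 1},{"tx": 0,"ty": 1,"tz": 1,"rx": 0,"ry": 0,"rz": 0,"grip": 1},{"tx": 0,"ty": 1,"tz": 0,"rx": 0,"ry": 0,"rz": 0,"grip": 1}])

```text
clock: 23.32
tcp_pos: [0.5245, -0.2939, 0.3005]
orientation: [2.027, 2.396, 0.001]
contact_force: [-0.5, -0.3, -1.6]
grip_width: 0.0075
```

Emit:
drive_tool(commands=[{"tx": -0.03,"ty": 1,"tz": 0,"rx": 0,"ry": 0,"rz": 0,"grip": 1},{"tx": -0.03,"ty": 1,"tz": 0,"rx": 0,"ry": 0,"rz": 0,"grip": 1},{"tx": -0.03,"ty": 1,"tz": 0,"rx": 0,"ry": 0,"rz": 0,"grip": 1},{"tx": -0.03,"ty": 1,"tz": 0,"rx": 0,"ry": 0,"rz": 0,"grip": 1},{"tx": -0.03,"ty": 1,"tz": 0,"rx": 0,"ry": 0,"rz": 0,"grip": 1},{"tx": -0.03,"ty": 1,"tz": 0,"rx": 0,"ry": 0,"rz": 0,"grip": 1},{"tx": -0.03,"ty": 1,"tz": 0,"rx": 0,"ry": 0,"rz": 0,"grip": 1},{"tx": -0.03,"ty": 1,"tz": 0,"rx": 0,"ry": 0,"rz": 0,"grip": 1},{"tx": -0.03,"ty": 1,"tz": 0,"rx": 0,"ry": 0,"rz": 0,"grip": 1},{"tx": -0.03,"ty": 1,"tz": 0,"rx": 0,"ry": 0,"rz": 0,"grip": 1}])

```text
clock: 24.58
tcp_pos: [0.5174, -0.0942, 0.2983]
orientation: [2.03, 2.398, 0.0]
contact_force: [0.0, -0.5, -0.1]
grip_width: 0.0073
```

Emit:
drive_tool(commands=[{"tx": -0.03,"ty": 1,"tz": 0,"rx": 0,"ry": 0,"rz": 0,"grip": 1},{"tx": -0.03,"ty": 1,"tz": 0,"rx": 0,"ry": 0,"rz": 0,"grip": 1},{"tx": -0.03,"ty": 1,"tz": 0,"rx": 0,"ry": 0,"rz": 0,"grip": 1},{"tx": -0.03,"ty": 1,"tz": 0,"rx": 0,"ry": 0,"rz": 0,"grip": 1},{"tx": -0.03,"ty": 1,"tz": 0,"rx": 0,"ry": 0,"rz": 0,"grip": 1},{"tx": -0.03,"ty": 1,"tz": 0,"rx": 0,"ry": 0,"rz": 0,"grip": 1},{"tx": -0.03,"ty": 1,"tz": 0,"rx": 0,"ry": 0,"rz": 0,"grip": 1},{"tx": -0.03,"ty": 1,"tz": 0,"rx": 0,"ry": 0,"rz": 0,"grip": 1},{"tx": -0.03,"ty": 1,"tz": 0,"rx": 0,"ry": 0,"rz": 0,"grip": 1},{"tx": -0.03,"ty": 1,"tz": 0,"rx": 0,"ry": 0,"rz": 0,"grip": 1}])

```text
clock: 25.82
tcp_pos: [0.5111, 0.1057, 0.2983]
orientation: [2.03, 2.398, 0.0]
contact_force: [0.3, -0.4, -1.4]
grip_width: 0.0071
```

Emit:
drive_tool(commands=[{"tx": -0.03,"ty": 1,"tz": 0,"rx": 0,"ry": 0,"rz": 0,"grip": 1},{"tx": -0.03,"ty": 1,"tz": 0,"rx": 0,"ry": 0,"rz": 0,"grip": 1},{"tx": -0.03,"ty": 1,"tz": 0,"rx": 0,"ry": 0,"rz": 0,"grip": 1},{"tx": -0.03,"ty": 1,"tz": 0,"rx": 0,"ry": 0,"rz": 0,"grip": 1},{"tx": -0.03,"ty": 1,"tz": 0,"rx": 0,"ry": 0,"rz": 0,"grip": 1},{"tx": -0.03,"ty": 1,"tz": 0,"rx": 0,"ry": 0,"rz": 0,"grip": 1},{"tx": -0.03,"ty": 1,"tz": 0,"rx": 0,"ry": 0,"rz": 0,"grip": 1},{"tx": -0.03,"ty": 1,"tz": 0,"rx": 0,"ry": 0,"rz": 0,"grip": 1},{"tx": -0.03,"ty": 1,"tz": 0,"rx": 0,"ry": 0,"rz": 0,"grip": 1},{"tx": -0.03,"ty": 1,"tz": 0,"rx": 0,"ry": 0,"rz": 0,"grip": 1}])

```text
clock: 27.08
tcp_pos: [0.5051, 0.3056, 0.2983]
orientation: [2.03, 2.398, -0.0]
contact_force: [0.1, 0.1, -0.2]
grip_width: 0.0075
```

Emit:
drive_tool(commands=[{"tx": -0.04,"ty": 1,"tz": 0,"rx": 0,"ry": 0,"rz": 0,"grip": 1},{"tx": -0.04,"ty": 1,"tz": 0,"rx": 0,"ry": 0,"rz": 0,"grip": 1},{"tx": -0.04,"ty": 1,"tz": 0,"rx": 0,"ry": 0,"rz": 0,"grip": 1},{"tx": -0.04,"ty": 0.25,"tz": 0,"rx": 0,"ry": 0,"rz": 0,"grip": 1},{"tx": 0,"ty": 0,"tz": -1,"rx": 0,"ry": 0,"rz": 0,"grip": 1},{"tx": 0,"ty": 0,"tz": -1,"rx": 0,"ry": 0,"rz": 0,"grip": 1},{"tx": 0,"ty": 0,"tz": -1,"rx": 0,"ry": 0,"rz": 0,"grip": 1},{"tx": 0,"ty": 0,"tz": -1,"rx": 0,"ry": 0,"rz": 0,"grip": 1},{"tx": 0,"ty": 0,"tz": -0.2,"rx": 0,"ry": 0,"rz": 0,"grip": 1},{"tx": 0,"ty": 0,"tz": 0,"rx": 0,"ry": 0,"rz": 0,"grip": 1}])

```text
clock: 28.32
tcp_pos: [0.5022, 0.3695, 0.2142]
orientation: [-2.03, -2.398, 0.0]
contact_force: [-0.3, -0.1, -0.7]
grip_width: 0.0071
```

```bash
cat > casechk.py <<'E'
from fit import *
import sys
o=rep()
f=grab("wrist"); cv2.imwrite("pics/%s.png"%sys.argv[1],f["frame"]); W=cloud(f)
P=band(W,(.479,.366),.17,.152,.167); q=loc(P,[.479,.366],9.7)
for s in (-72,-24,24,72):
        m=abs(q[:,0]-s)<15; Q=q[m]
        if len(Q)<20: continue
        print("panel",s,len(Q),"x",np.percentile(Q[:,0],[2,50,98]).round(1),"y",np.percentile(Q[:,1],[1,99]).round(1),"z",np.median(P[m,2]).round(4))
print("tcp loc",loc(np.array([o["tcp_pos"]]),[.479,.366],9.7))
E
python3 casechk.py wr7
```

```text
t 28.32 tcp [0.5022 0.3695 0.2142] jawyaw 9.5 z [-0.  0. -1.] q [-0.21  0.51 -0.73  1.66  0.37  1.11 -0.87] F [-0.3 -0.1 -0.7] w 0.0071
panel 24 58 x [19.4 23.3 27.3] y [53.4 54.7] z 0.16
panel 72 2684 x [68.9 72.4 77.4] y [-52.   55.8] z 0.1592
tcp loc [[23.50427376 -0.43385427]]
```

View pics/wr7.png

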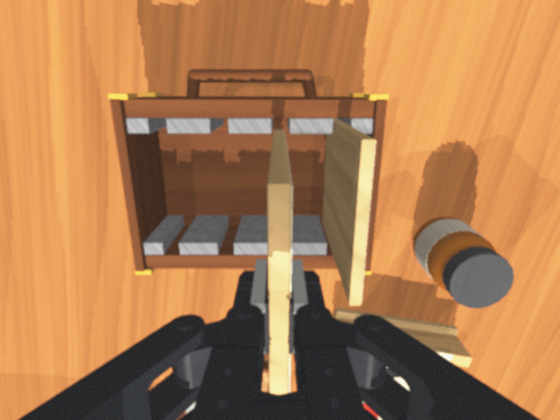

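Emit:
drive_tool(commands=[{"tx": 0.03,"ty": 0.08,"tz": -0.3,"rx": 0,"ry": 0,"rz": 0,"grip": 1},{"tx": 0,"ty": 0,"tz": -0.6,"rx": 0,"ry": 0,"rz": 0,"grip": 1},{"tx": 0,"ty": 0,"tz": -0.7,"rx": 0,"ry": 0,"rz": 0,"grip": 1},{"tx": 0,"ty": 0,"tz": -0.7,"rx": 0,"ry": 0,"rz": 0,"grip": 1},{"tx": 0,"ty": 0,"tz": -0.7,"rx": 0,"ry": 0,"rz": 0,"grip": 1},{"tx": 0,"ty": 0,"tz": -0.7,"rx": 0,"ry": 0,"rz": 0,"grip": 1},{"tx": 0,"ty": 0,"tz": -0.5,"rx": 0,"ry": 0,"rz": 0,"grip": 1},{"tx": 0,"ty": 0,"tz": -0.1,"rx": 0,"ry": 0,"rz": 0,"grip": 1},{"tx": 0,"ty": 0,"tz": 0,"rx": 0,"ry": 0,"rz": 0,"grip": 1}])

```text
clock: 29.5
tcp_pos: [0.5029, 0.3712, 0.1285]
orientation: [2.03, 2.398, 0.001]
contact_force: [-0.4, -0.1, -0.9]
grip_width: 0.007
```

Emit:
drive_tool(commands=[{"tx": 0,"ty": 0,"tz": -0.15,"rx": 0,"ry": 0,"rz": 0,"grip": 1},{"tx": 0,"ty": 0,"tz": 0,"rx": 0,"ry": 0,"rz": 0,"grip": 1}])

```text
clock: 29.75
tcp_pos: [0.5029, 0.371, 0.1254]
orientation: [2.03, 2.398, 0.0]
contact_force: [0.3, 0.3, -0.3]
grip_width: 0.0074
```

Press the last couple of millimetres, then release and go up.

Emit:
drive_tool(commands=[{"tx": 0,"ty": 0,"tz": -0.15,"rx": 0,"ry": 0,"rz": 0,"grip": 1},{"tx": 0,"ty": 0,"tz": 0,"rx": 0,"ry": 0,"rz": 0,"grip": 1}])

```text
clock: 30.0
tcp_pos: [0.5036, 0.3714, 0.1252]
orientation: [2.029, 2.396, 0.003]
contact_force: [-2.9, -4.8, 18.3]
grip_width: 0.0072
```

Emit:
drive_tool(commands=[{"tx": 0,"ty": 0,"tz": 0.05,"rx": 0,"ry": 0,"rz": 0,"grip": 0.2},{"tx": 0,"ty": 0,"tz": 0,"rx": 0,"ry": 0,"rz": 0,"grip": 0.2},{"tx": 0,"ty": 0,"tz": 0,"rx": 0,"ry": 0,"rz": 0,"grip": 0.2},{"tx": 0,"ty": 0,"tz": 0.5,"rx": 0,"ry": 0,"rz": 0,"grip": 0.2},{"tx": 0,"ty": 0,"tz": 1,"rx": 0,"ry": 0,"rz": 0,"grip": 0.2},{"tx": 0,"ty": 0,"tz": 1,"rx": 0,"ry": 0,"rz": 0,"grip": 0.2},{"tx": 0,"ty": 0,"tz": 1,"rx": 0,"ry": 0,"rz": 0,"grip": 0.2},{"tx": 0,"ty": 0,"tz": 1,"rx": 0,"ry": 0,"rz": 0,"grip": 0.2},{"tx": 0,"ty": 0,"tz": 0.5,"rx": 0,"ry": 0,"rz": 0,"grip": 0.2},{"tx": 0,"ty": 0,"tz": 0,"rx": 0,"ry": 0,"rz": 0,"grip": 0.2}])

```text
clock: 31.25
tcp_pos: [0.5031, 0.3713, 0.2242]
orientation: [2.03, 2.397, 0.002]
contact_force: [-0.6, -0.3, -0.3]
grip_width: 0.0342
```

```bash
python3 casechk.py wr8
```

```text
t 31.25 tcp [0.5031 0.3713 0.2242] jawyaw 9.5 z [ 0.001  0.001 -1.   ] q [-0.21  0.5  -0.73  1.65  0.36  1.13 -0.87] F [-0.6 -0.3 -0.3] w 0.0342
panel 24 2101 x [21.4 25.1 29.4] y [-51.8  55.9] z 0.1593
panel 72 2164 x [69.  72.6 77.4] y [-41.2  56. ] z 0.1591
tcp loc [[24.61933801  1.16970706]]
```

Emit:
drive_tool(commands=[{"tx": -0.04,"ty": -1,"tz": 0,"rx": 0,"ry": 0,"rz": 0,"grip": 0.2},{"tx": -0.04,"ty": -1,"tz": 0,"rx": 0,"ry": 0,"rz": 0,"grip": 0.2},{"tx": -0.04,"ty": -1,"tz": 0,"rx": 0,"ry": 0,"rz": 0,"grip": 0.2},{"tx": -0.04,"ty": -1,"tz": 0,"rx": 0,"ry": 0,"rz": 0,"grip": 0.2},{"tx": -0.04,"ty": -1,"tz": 0,"rx": 0,"ry": 0,"rz": 0,"grip": 0.2},{"tx": -0.04,"ty": -1,"tz": 0,"rx": 0,"ry": 0,"rz": 0,"grip": 0.2},{"tx": -0.04,"ty": -1,"tz": 0,"rx": 0,"ry": 0,"rz": 0,"grip": 0.2},{"tx": -0.04,"ty": -1,"tz": 0,"rx": 0,"ry": 0,"rz": 0,"grip": 0.2},{"tx": -0.04,"ty": -1,"tz": 0,"rx": 0,"ry": 0,"rz": 0,"grip": 0.2},{"tx": -0.04,"ty": -1,"tz": 0,"rx": 0,"ry": 0,"rz": 0,"grip": 0.2}])

```text
clock: 32.55
tcp_pos: [0.4947, 0.1696, 0.2234]
orientation: [2.03, 2.397, 0.0]
contact_force: [-0.1, 0.4, -0.5]
grip_width: 0.034
```

Emit:
drive_tool(commands=[{"tx": -0.04,"ty": -1,"tz": 0,"rx": 0,"ry": 0,"rz": 0,"grip": 0.2},{"tx": -0.04,"ty": -1,"tz": 0,"rx": 0,"ry": 0,"rz": 0,"grip": 0.2},{"tx": -0.04,"ty": -1,"tz": 0,"rx": 0,"ry": 0,"rz": 0,"grip": 0.2},{"tx": -0.04,"ty": -1,"tz": 0,"rx": 0,"ry": 0,"rz": 0,"grip": 0.2},{"tx": -0.04,"ty": -1,"tz": 0,"rx": 0,"ry": 0,"rz": 0,"grip": 0.2},{"tx": -0.04,"ty": -1,"tz": 0,"rx": 0,"ry": 0,"rz": 0,"grip": 0.2},{"tx": -0.04,"ty": -1,"tz": 0,"rx": 0,"ry": 0,"rz": 0,"grip": 0.2},{"tx": -0.04,"ty": -1,"tz": 0,"rx": 0,"ry": 0,"rz": 0,"grip": 0.2},{"tx": -0.04,"ty": -1,"tz": 0,"rx": 0,"ry": 0,"rz": 0,"grip": 0.2},{"tx": -0.04,"ty": -1,"tz": 0,"rx": 0,"ry": 0,"rz": 0,"grip": 0.2}])

```text
clock: 33.8
tcp_pos: [0.4864, -0.0302, 0.2234]
orientation: [2.03, 2.397, 0.0]
contact_force: [-0.4, -0.5, 0.9]
grip_width: 0.0342
```

Emit:
drive_tool(commands=[{"tx": -0.04,"ty": -1,"tz": 0,"rx": 0,"ry": 0,"rz": 0,"grip": 0.2},{"tx": -0.04,"ty": -1,"tz": 0,"rx": 0,"ry": 0,"rz": 0,"grip": 0.2},{"tx": -0.04,"ty": -1,"tz": 0,"rx": 0,"ry": 0,"rz": 0,"grip": 0.2},{"tx": -0.04,"ty": -1,"tz": 0,"rx": 0,"ry": 0,"rz": 0,"grip": 0.2},{"tx": -0.04,"ty": -1,"tz": 0,"rx": 0,"ry": 0,"rz": 0,"grip": 0.2},{"tx": -0.04,"ty": -1,"tz": 0,"rx": 0,"ry": 0,"rz": 0,"grip": 0.2},{"tx": -0.04,"ty": -1,"tz": 0,"rx": 0,"ry": 0,"rz": 0,"grip": 0.2},{"tx": -0.04,"ty": -1,"tz": 0,"rx": 0,"ry": 0,"rz": 0,"grip": 0.2},{"tx": -0.04,"ty": -1,"tz": 0,"rx": 0,"ry": 0,"rz": 0,"grip": 0.2},{"tx": -0.04,"ty": -1,"tz": 0,"rx": 0,"ry": 0,"rz": 0,"grip": 0.2}])

```text
clock: 35.05
tcp_pos: [0.4786, -0.2303, 0.2233]
orientation: [2.03, 2.398, 0.0]
contact_force: [0.4, -0.2, 0.3]
grip_width: 0.034
```

Emit:
drive_tool(commands=[{"tx": -0.04,"ty": -1,"tz": 0,"rx": 0,"ry": 0,"rz": 0,"grip": 0.2},{"tx": -0.04,"ty": -1,"tz": 0,"rx": 0,"ry": 0,"rz": 0,"grip": 0.2},{"tx": -0.04,"ty": -1,"tz": 0,"rx": 0,"ry": 0,"rz": 0,"grip": 0.2},{"tx": -0.03,"ty": -1,"tz": 0,"rx": 0,"ry": 0,"rz": 0,"grip": 0.2},{"tx": 0,"ty": -1,"tz": 0,"rx": 0,"ry": 0,"rz": 0,"grip": 0.2},{"tx": 0,"ty": -1,"tz": 0,"rx": 0,"ry": 0,"rz": 0,"grip": 0.2},{"tx": 0,"ty": -1,"tz": 0,"rx": 0,"ry": 0,"rz": 0,"grip": 0.2},{"tx": 0,"ty": -1,"tz": 0,"rx": 0,"ry": 0,"rz": 0,"grip": 0.2},{"tx": 0,"ty": -0.25,"tz": 0,"rx": 0,"ry": 0,"rz": 0,"grip": 0.2},{"tx": 0,"ty": 0,"tz": 0,"rx": 0,"ry": 0,"rz": 0,"grip": 0.2}])

```text
clock: 36.3
tcp_pos: [0.4758, -0.3939, 0.2231]
orientation: [-2.03, -2.397, -0.001]
contact_force: [-0.4, 0.6, -0.2]
grip_width: 0.034
```

```bash
python3 rackchk.py wr9
```

```text
t 36.3 tcp [ 0.4758 -0.3939  0.2231] jawyaw 9.49 z [-0.     0.001 -1.   ] q [ 0.94  0.43 -0.47  1.68  0.22  1.08  0.57] F [-0.4  0.6 -0.2] w 0.034
panel -72 2011 x [-75.3 -70.5 -66.4] y [-38.6  54.9] slope deg 1.33 z 0.1592
panel -24 2100 x [-28.5 -24.  -19.9] y [-53.1  54.8] slope deg 1.09 z 0.1593
tcp loc [[-22.83246407   0.97885424]]
```

Emit:
drive_tool(commands=[{"tx": -0.06,"ty": -0.01,"tz": -0.9,"rx": 0,"ry": 0,"rz": 0,"grip": 0.2},{"tx": 0,"ty": 0,"tz": -1,"rx": 0,"ry": 0,"rz": 0,"grip": 0.2},{"tx": 0,"ty": 0,"tz": -1,"rx": 0,"ry": 0,"rz": 0,"grip": 0.2},{"tx": 0,"ty": 0,"tz": -1,"rx": 0,"ry": 0,"rz": 0,"grip": 0.2},{"tx": 0,"ty": 0,"tz": -1,"rx": 0,"ry": 0,"rz": 0,"grip": 0.2},{"tx": 0,"ty": 0,"tz": 0,"rx": 0,"ry": 0,"rz": 0,"grip": 0.2},{"tx": 0,"ty": 0,"tz": 0,"rx": 0,"ry": 0,"rz": 0,"grip": 1},{"tx": 0,"ty": 0,"tz": 0,"rx": 0,"ry": 0,"rz": 0,"grip": 1},{"tx": 0,"ty": 0,"tz": 0,"rx": 0,"ry": 0,"rz": 0,"grip": 1}])

```text
clock: 37.48
tcp_pos: [0.4751, -0.3946, 0.1262]
orientation: [2.029, 2.396, 0.0]
contact_force: [0.3, -0.4, 2.1]
grip_width: 0.0072
```

Emit:
drive_tool(commands=[{"tx": 0,"ty": 0,"tz": 0.7,"rx": 0,"ry": 0,"rz": 0,"grip": 1},{"tx": 0,"ty": 0,"tz": 1,"rx": 0,"ry": 0,"rz": 0,"grip": 1},{"tx": 0,"ty": 0,"tz": 1,"rx": 0,"ry": 0,"rz": 0,"grip": 1},{"tx": 0,"ty": 0,"tz": 1,"rx": 0,"ry": 0,"rz": 0,"grip": 1},{"tx": 0,"ty": 0,"tz": 1,"rx": 0,"ry": 0,"rz": 0,"grip": 1},{"tx": 0,"ty": 0.5,"tz": 1,"rx": 0,"ry": 0,"rz": 0,"grip": 1},{"tx": 0,"ty": 1,"tz": 1,"rx": 0,"ry": 0,"rz": 0,"grip": 1},{"tx": 0,"ty": 1,"tz": 1,"rx": 0,"ry": 0,"rz": 0,"grip": 1},{"tx": 0,"ty": 1,"tz": 1,"rx": 0,"ry": 0,"rz": 0,"grip": 1},{"tx": 0,"ty": 1,"tz": 0,"rx": 0,"ry": 0,"rz": 0,"grip": 1}])

```text
clock: 38.72
tcp_pos: [0.4756, -0.3026, 0.3014]
orientation: [2.027, 2.396, 0.001]
contact_force: [-0.5, 0.2, -1.2]
grip_width: 0.0071
```

Emit:
drive_tool(commands=[{"tx": -0.03,"ty": 1,"tz": 0,"rx": 0,"ry": 0,"rz": 0,"grip": 1},{"tx": -0.03,"ty": 1,"tz": 0,"rx": 0,"ry": 0,"rz": 0,"grip": 1},{"tx": -0.03,"ty": 1,"tz": 0,"rx": 0,"ry": 0,"rz": 0,"grip": 1},{"tx": -0.03,"ty": 1,"tz": 0,"rx": 0,"ry": 0,"rz": 0,"grip": 1},{"tx": -0.03,"ty": 1,"tz": 0,"rx": 0,"ry": 0,"rz": 0,"grip": 1},{"tx": -0.03,"ty": 1,"tz": 0,"rx": 0,"ry": 0,"rz": 0,"grip": 1},{"tx": -0.03,"ty": 1,"tz": 0,"rx": 0,"ry": 0,"rz": 0,"grip": 1},{"tx": -0.03,"ty": 1,"tz": 0,"rx": 0,"ry": 0,"rz": 0,"grip": 1},{"tx": -0.03,"ty": 1,"tz": 0,"rx": 0,"ry": 0,"rz": 0,"grip": 1},{"tx": -0.03,"ty": 1,"tz": 0,"rx": 0,"ry": 0,"rz": 0,"grip": 1}])

```text
clock: 39.98
tcp_pos: [0.4686, -0.1028, 0.2993]
orientation: [2.03, 2.398, 0.0]
contact_force: [-0.4, -0.3, -0.4]
grip_width: 0.0072
```

Emit:
drive_tool(commands=[{"tx": -0.03,"ty": 1,"tz": 0,"rx": 0,"ry": 0,"rz": 0,"grip": 1},{"tx": -0.03,"ty": 1,"tz": 0,"rx": 0,"ry": 0,"rz": 0,"grip": 1},{"tx": -0.03,"ty": 1,"tz": 0,"rx": 0,"ry": 0,"rz": 0,"grip": 1},{"tx": -0.03,"ty": 1,"tz": 0,"rx": 0,"ry": 0,"rz": 0,"grip": 1},{"tx": -0.03,"ty": 1,"tz": 0,"rx": 0,"ry": 0,"rz": 0,"grip": 1},{"tx": -0.03,"ty": 1,"tz": 0,"rx": 0,"ry": 0,"rz": 0,"grip": 1},{"tx": -0.03,"ty": 1,"tz": 0,"rx": 0,"ry": 0,"rz": 0,"grip": 1},{"tx": -0.03,"ty": 1,"tz": 0,"rx": 0,"ry": 0,"rz": 0,"grip": 1},{"tx": -0.03,"ty": 1,"tz": 0,"rx": 0,"ry": 0,"rz": 0,"grip": 1},{"tx": -0.03,"ty": 1,"tz": 0,"rx": 0,"ry": 0,"rz": 0,"grip": 1}])

```text
clock: 41.22
tcp_pos: [0.4623, 0.0971, 0.2994]
orientation: [2.03, 2.398, 0.0]
contact_force: [0.6, 0.1, -1.2]
grip_width: 0.0071
```

Emit:
drive_tool(commands=[{"tx": -0.03,"ty": 1,"tz": 0,"rx": 0,"ry": 0,"rz": 0,"grip": 1},{"tx": -0.03,"ty": 1,"tz": 0,"rx": 0,"ry": 0,"rz": 0,"grip": 1},{"tx": -0.03,"ty": 1,"tz": 0,"rx": 0,"ry": 0,"rz": 0,"grip": 1},{"tx": -0.03,"ty": 1,"tz": 0,"rx": 0,"ry": 0,"rz": 0,"grip": 1},{"tx": -0.03,"ty": 1,"tz": 0,"rx": 0,"ry": 0,"rz": 0,"grip": 1},{"tx": -0.03,"ty": 1,"tz": 0,"rx": 0,"ry": 0,"rz": 0,"grip": 1},{"tx": -0.03,"ty": 1,"tz": 0,"rx": 0,"ry": 0,"rz": 0,"grip": 1},{"tx": -0.03,"ty": 1,"tz": 0,"rx": 0,"ry": 0,"rz": 0,"grip": 1},{"tx": -0.03,"ty": 1,"tz": 0,"rx": 0,"ry": 0,"rz": 0,"grip": 1},{"tx": -0.03,"ty": 1,"tz": 0,"rx": 0,"ry": 0,"rz": 0,"grip": 1}])

```text
clock: 42.48
tcp_pos: [0.4562, 0.2969, 0.2993]
orientation: [-2.03, -2.398, -0.0]
contact_force: [-0.2, -0.2, -0.6]
grip_width: 0.0073
```

Emit:
drive_tool(commands=[{"tx": -0.03,"ty": 1,"tz": 0,"rx": 0,"ry": 0,"rz": 0,"grip": 1},{"tx": -0.03,"ty": 1,"tz": 0,"rx": 0,"ry": 0,"rz": 0,"grip": 1},{"tx": 0,"ty": 1,"tz": 0,"rx": 0,"ry": 0,"rz": 0,"grip": 1},{"tx": 0,"ty": 0.35,"tz": 0,"rx": 0,"ry": 0,"rz": 0,"grip": 1},{"tx": 0,"ty": 0,"tz": -1,"rx": 0,"ry": 0,"rz": 0,"grip": 1},{"tx": 0,"ty": 0,"tz": -1,"rx": 0,"ry": 0,"rz": 0,"grip": 1},{"tx": 0,"ty": 0,"tz": -1,"rx": 0,"ry": 0,"rz": 0,"grip": 1},{"tx": 0,"ty": 0,"tz": -1,"rx": 0,"ry": 0,"rz": 0,"grip": 1},{"tx": 0,"ty": 0,"tz": -0.2,"rx": 0,"ry": 0,"rz": 0,"grip": 1},{"tx": 0,"ty": 0,"tz": 0,"rx": 0,"ry": 0,"rz": 0,"grip": 1}])

```text
clock: 43.72
tcp_pos: [0.4554, 0.363, 0.2152]
orientation: [-2.03, -2.398, 0.0]
contact_force: [-0.0, -0.2, -0.8]
grip_width: 0.0071
```

```bash
python3 casechk.py wr10
```

```text
t 43.73 tcp [0.4554 0.363  0.2152] jawyaw 9.51 z [-0.  0. -1.] q [-0.14  0.47 -0.85  1.76  0.39  1.09 -0.95] F [-0.  -0.2 -0.8] w 0.0071
panel -24 59 x [-27.9 -23.9 -20. ] y [54.4 55.6] z 0.1596
panel 24 2648 x [20.6 24.1 29. ] y [-52.2  55.9] z 0.1592
panel 72 3045 x [69.1 71.8 77.5] y [-52.1  55.7] z 0.159
tcp loc [[-23.75589926   0.97664211]]
```

View pics/wr10.png

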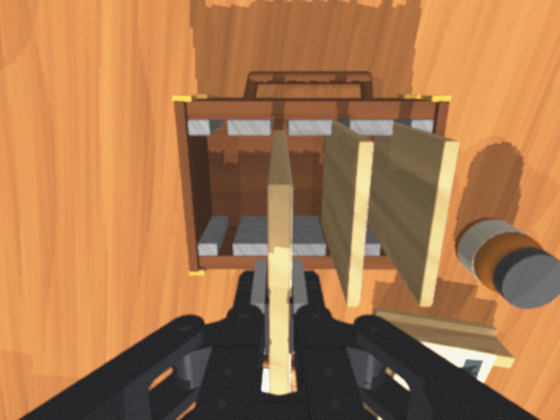

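Emit:
drive_tool(commands=[{"tx": 0.02,"ty": 0.02,"tz": -0.3,"rx": 0,"ry": 0,"rz": 0,"grip": 1},{"tx": 0,"ty": 0,"tz": -0.6,"rx": 0,"ry": 0,"rz": 0,"grip": 1},{"tx": 0,"ty": 0,"tz": -0.7,"rx": 0,"ry": 0,"rz": 0,"grip": 1},{"tx": 0,"ty": 0,"tz": -0.7,"rx": 0,"ry": 0,"rz": 0,"grip": 1},{"tx": 0,"ty": 0,"tz": -0.7,"rx": 0,"ry": 0,"rz": 0,"grip": 1},{"tx": 0,"ty": 0,"tz": -0.7,"rx": 0,"ry": 0,"rz": 0,"grip": 1},{"tx": 0,"ty": 0,"tz": -0.5,"rx": 0,"ry": 0,"rz": 0,"grip": 1},{"tx": 0,"ty": 0,"tz": -0.1,"rx": 0,"ry": 0,"rz": 0,"grip": 1},{"tx": 0,"ty": 0,"tz": -0.1,"rx": 0,"ry": 0,"rz": 0,"grip": 1},{"tx": 0,"ty": 0,"tz": 0,"rx": 0,"ry": 0,"rz": 0,"grip": 1}])

```text
clock: 45.02
tcp_pos: [0.456, 0.3635, 0.1276]
orientation: [2.03, 2.398, 0.001]
contact_force: [-0.4, 0.1, -0.6]
grip_width: 0.0072
```

Emit:
drive_tool(commands=[{"tx": 0,"ty": 0,"tz": -0.1,"rx": 0,"ry": 0,"rz": 0,"grip": 1},{"tx": 0,"ty": 0,"tz": 0,"rx": 0,"ry": 0,"rz": 0,"grip": 1}])

```text
clock: 45.28
tcp_pos: [0.4563, 0.3638, 0.1262]
orientation: [2.03, 2.397, 0.003]
contact_force: [-0.9, 0.4, 5.1]
grip_width: 0.0072
```

Emit:
drive_tool(commands=[{"tx": 0,"ty": 0,"tz": -0.04,"rx": 0,"ry": 0,"rz": 0,"grip": 1},{"tx": 0,"ty": 0,"tz": 0,"rx": 0,"ry": 0,"rz": 0,"grip": 0.2},{"tx": 0,"ty": 0,"tz": 0,"rx": 0,"ry": 0,"rz": 0,"grip": 0.2},{"tx": 0,"ty": 0,"tz": 0,"rx": 0,"ry": 0,"rz": 0,"grip": 0.2},{"tx": 0,"ty": 0,"tz": 0.5,"rx": 0,"ry": 0,"rz": 0,"grip": 0.2},{"tx": 0,"ty": 0,"tz": 1,"rx": 0,"ry": 0,"rz": 0,"grip": 0.2},{"tx": 0,"ty": 0,"tz": 1,"rx": 0,"ry": 0,"rz": 0,"grip": 0.2},{"tx": 0,"ty": 0,"tz": 1,"rx": 0,"ry": 0,"rz": 0,"grip": 0.2},{"tx": 0,"ty": 0,"tz": 1,"rx": 0,"ry": 0,"rz": 0,"grip": 0.2},{"tx": 0,"ty": 0,"tz": 0.5,"rx": 0,"ry": 0,"rz": 0,"grip": 0.2}])

```text
clock: 46.52
tcp_pos: [0.4562, 0.3637, 0.2264]
orientation: [2.03, 2.397, 0.003]
contact_force: [-0.2, 0.3, -0.8]
grip_width: 0.0341
```

```bash
python3 casechk.py wr11
```

```text
t 46.52 tcp [0.4562 0.3637 0.2264] jawyaw 9.49 z [ 0.002  0.001 -1.   ] q [-0.13  0.46 -0.85  1.74  0.38  1.11 -0.94] F [-0.2  0.3 -0.8] w 0.0341
panel -24 2065 x [-26.9 -23.  -18.7] y [-51.4  56. ] z 0.1592
panel 24 2074 x [20.7 24.3 29.1] y [-38.1  55.9] z 0.1591
panel 72 2807 x [68.7 71.8 77.6] y [-52.3  55.7] z 0.159
tcp loc [[-22.87194971   1.55216758]]
```

Emit:
drive_tool(commands=[{"tx": 0.1,"ty": -1,"tz": 0,"rx": 0,"ry": 0,"rz": 0,"grip": 0.2},{"tx": 0.1,"ty": -1,"tz": 0,"rx": 0,"ry": 0,"rz": 0,"grip": 0.2},{"tx": 0.1,"ty": -1,"tz": 0,"rx": 0,"ry": 0,"rz": 0,"grip": 0.2},{"tx": 0.1,"ty": -1,"tz": 0,"rx": 0,"ry": 0,"rz": 0,"grip": 0.2},{"tx": 0.1,"ty": -1,"tz": 0,"rx": 0,"ry": 0,"rz": 0,"grip": 0.2},{"tx": 0.1,"ty": -1,"tz": 0,"rx": 0,"ry": 0,"rz": 0,"grip": 0.2},{"tx": 0.1,"ty": -1,"tz": 0,"rx": 0,"ry": 0,"rz": 0,"grip": 0.2},{"tx": 0.1,"ty": -1,"tz": 0,"rx": 0,"ry": 0,"rz": 0,"grip": 0.2},{"tx": 0.1,"ty": -1,"tz": 0,"rx": 0,"ry": 0,"rz": 0,"grip": 0.2},{"tx": 0.1,"ty": -1,"tz": 0,"rx": 0,"ry": 0,"rz": 0,"grip": 0.2}])

```text
clock: 47.82
tcp_pos: [0.4755, 0.1624, 0.2241]
orientation: [-2.03, -2.397, 0.001]
contact_force: [-0.2, 0.2, 0.1]
grip_width: 0.0339
```

Emit:
drive_tool(commands=[{"tx": 0,"ty": -1,"tz": 0,"rx": 0,"ry": 0,"rz": 0,"grip": 0.2},{"tx": 0,"ty": -1,"tz": 0,"rx": 0,"ry": 0,"rz": 0,"grip": 0.2},{"tx": 0,"ty": -1,"tz": 0,"rx": 0,"ry": 0,"rz": 0,"grip": 0.2},{"tx": 0,"ty": -1,"tz": 0,"rx": 0,"ry": 0,"rz": 0,"grip": 0.2},{"tx": 0,"ty": -1,"tz": 0,"rx": 0,"ry": 0,"rz": 0,"grip": 0.2},{"tx": 0,"ty": -1,"tz": 0,"rx": 0,"ry": 0,"rz": 0,"grip": 0.2},{"tx": 0,"ty": -1,"tz": 0,"rx": 0,"ry": 0,"rz": 0,"grip": 0.2},{"tx": 0,"ty": -1,"tz": 0,"rx": 0,"ry": 0,"rz": 0,"grip": 0.2},{"tx": 0,"ty": -1,"tz": 0,"rx": 0,"ry": 0,"rz": 0,"grip": 0.2},{"tx": 0,"ty": -1,"tz": 0,"rx": 0,"ry": 0,"rz": 0,"grip": 0.2}])

```text
clock: 49.08
tcp_pos: [0.4754, -0.0375, 0.2241]
orientation: [-2.029, -2.397, 0.001]
contact_force: [-0.2, 1.0, 0.5]
grip_width: 0.0337
```

Emit:
drive_tool(commands=[{"tx": -0.2,"ty": -1,"tz": 0,"rx": 0,"ry": 0,"rz": 0,"grip": 0.2},{"tx": -0.2,"ty": -1,"tz": 0,"rx": 0,"ry": 0,"rz": 0,"grip": 0.2},{"tx": -0.2,"ty": -1,"tz": 0,"rx": 0,"ry": 0,"rz": 0,"grip": 0.2},{"tx": -0.2,"ty": -1,"tz": 0,"rx": 0,"ry": 0,"rz": 0,"grip": 0.2},{"tx": -0.2,"ty": -1,"tz": 0,"rx": 0,"ry": 0,"rz": 0,"grip": 0.2},{"tx": -0.2,"ty": -1,"tz": 0,"rx": 0,"ry": 0,"rz": 0,"grip": 0.2},{"tx": -0.2,"ty": -1,"tz": 0,"rx": 0,"ry": 0,"rz": 0,"grip": 0.2},{"tx": -0.2,"ty": -1,"tz": 0,"rx": 0,"ry": 0,"rz": 0,"grip": 0.2},{"tx": -0.2,"ty": -1,"tz": 0,"rx": 0,"ry": 0,"rz": 0,"grip": 0.2},{"tx": -0.2,"ty": -1,"tz": 0,"rx": 0,"ry": 0,"rz": 0,"grip": 0.2}])

```text
clock: 50.32
tcp_pos: [0.4353, -0.2372, 0.2241]
orientation: [-2.029, -2.397, 0.0]
contact_force: [-0.4, 0.9, 0.5]
grip_width: 0.0344
```

Emit:
drive_tool(commands=[{"tx": -0.2,"ty": -1,"tz": 0,"rx": 0,"ry": 0,"rz": 0,"grip": 0.2},{"tx": -0.2,"ty": -1,"tz": 0,"rx": 0,"ry": 0,"rz": 0,"grip": 0.2},{"tx": 0,"ty": -1,"tz": 0,"rx": 0,"ry": 0,"rz": 0,"grip": 0.2},{"tx": 0,"ty": -1,"tz": 0,"rx": 0,"ry": 0,"rz": 0,"grip": 0.2},{"tx": 0,"ty": -1,"tz": 0,"rx": 0,"ry": 0,"rz": 0,"grip": 0.2},{"tx": 0,"ty": -1,"tz": 0,"rx": 0,"ry": 0,"rz": 0,"grip": 0.2},{"tx": 0,"ty": -1,"tz": 0,"rx": 0,"ry": 0,"rz": 0,"grip": 0.2},{"tx": 0,"ty": -1,"tz": 0,"rx": 0,"ry": 0,"rz": 0,"grip": 0.2},{"tx": 0,"ty": -0.25,"tz": 0,"rx": 0,"ry": 0,"rz": 0,"grip": 0.2},{"tx": 0,"ty": 0,"tz": 0,"rx": 0,"ry": 0,"rz": 0,"grip": 0.2}])

```text
clock: 51.58
tcp_pos: [0.4279, -0.4017, 0.2244]
orientation: [-2.03, -2.397, -0.001]
contact_force: [-0.4, 0.4, -1.1]
grip_width: 0.0342
```

```bash
python3 rackchk.py wr12
```

```text
t 51.58 tcp [ 0.4279 -0.4017  0.2244] jawyaw 9.49 z [-0.     0.001 -1.   ] q [ 1.1   0.4  -0.58  1.75  0.25  1.07  0.6 ] F [-0.4  0.4 -1.1] w 0.0342
panel -72 2086 x [-75.8 -71.2 -66.8] y [-52.7  55. ] slope deg 1.0 z 0.1593
tcp loc [[-71.42727004   1.3911573 ]]
```

Emit:
drive_tool(commands=[{"tx": 0,"ty": 0,"tz": -0.9,"rx": 0,"ry": 0,"rz": 0,"grip": 0.2},{"tx": 0,"ty": 0,"tz": -1,"rx": 0,"ry": 0,"rz": 0,"grip": 0.2},{"tx": 0,"ty": 0,"tz": -1,"rx": 0,"ry": 0,"rz": 0,"grip": 0.2},{"tx": 0,"ty": 0,"tz": -1,"rx": 0,"ry": 0,"rz": 0,"grip": 0.2},{"tx": 0,"ty": 0,"tz": -1,"rx": 0,"ry": 0,"rz": 0,"grip": 0.2},{"tx": 0,"ty": 0,"tz": 0,"rx": 0,"ry": 0,"rz": 0,"grip": 0.2},{"tx": 0,"ty": 0,"tz": 0,"rx": 0,"ry": 0,"rz": 0,"grip": 1},{"tx": 0,"ty": 0,"tz": 0,"rx": 0,"ry": 0,"rz": 0,"grip": 1},{"tx": 0,"ty": 0,"tz": 0,"rx": 0,"ry": 0,"rz": 0,"grip": 1}])

```text
clock: 52.75
tcp_pos: [0.4283, -0.4022, 0.1274]
orientation: [2.029, 2.396, -0.0]
contact_force: [-0.1, -0.2, 2.6]
grip_width: 0.0071
```

Emit:
drive_tool(commands=[{"tx": 0,"ty": 0,"tz": 0.7,"rx": 0,"ry": 0,"rz": 0,"grip": 1},{"tx": 0,"ty": 0,"tz": 1,"rx": 0,"ry": 0,"rz": 0,"grip": 1},{"tx": 0,"ty": 0,"tz": 1,"rx": 0,"ry": 0,"rz": 0,"grip": 1},{"tx": 0,"ty": 0,"tz": 1,"rx": 0,"ry": 0,"rz": 0,"grip": 1},{"tx": 0,"ty": 0,"tz": 1,"rx": 0,"ry": 0,"rz": 0,"grip": 1},{"tx": 0,"ty": 0.5,"tz": 1,"rx": 0,"ry": 0,"rz": 0,"grip": 1},{"tx": 0,"ty": 1,"tz": 1,"rx": 0,"ry": 0,"rz": 0,"grip": 1},{"tx": 0,"ty": 1,"tz": 1,"rx": 0,"ry": 0,"rz": 0,"grip": 1},{"tx": 0.2,"ty": 1,"tz": 1,"rx": 0,"ry": 0,"rz": 0,"grip": 1},{"tx": 0.2,"ty": 1,"tz": 0,"rx": 0,"ry": 0,"rz": 0,"grip": 1}])

```text
clock: 54.0
tcp_pos: [0.4371, -0.3107, 0.3025]
orientation: [2.027, 2.395, 0.001]
contact_force: [0.6, -0.2, -1.1]
grip_width: 0.0074
```

Emit:
drive_tool(commands=[{"tx": 0.2,"ty": 1,"tz": 0,"rx": 0,"ry": 0,"rz": 0,"grip": 1},{"tx": 0.2,"ty": 1,"tz": 0,"rx": 0,"ry": 0,"rz": 0,"grip": 1},{"tx": 0.2,"ty": 1,"tz": 0,"rx": 0,"ry": 0,"rz": 0,"grip": 1},{"tx": 0.2,"ty": 1,"tz": 0,"rx": 0,"ry": 0,"rz": 0,"grip": 1},{"tx": 0.2,"ty": 1,"tz": 0,"rx": 0,"ry": 0,"rz": 0,"grip": 1},{"tx": 0.2,"ty": 1,"tz": 0,"rx": 0,"ry": 0,"rz": 0,"grip": 1},{"tx": 0.2,"ty": 1,"tz": 0,"rx": 0,"ry": 0,"rz": 0,"grip": 1},{"tx": 0.2,"ty": 1,"tz": 0,"rx": 0,"ry": 0,"rz": 0,"grip": 1},{"tx": 0.2,"ty": 1,"tz": 0,"rx": 0,"ry": 0,"rz": 0,"grip": 1},{"tx": 0.2,"ty": 1,"tz": 0,"rx": 0,"ry": 0,"rz": 0,"grip": 1}])

```text
clock: 55.25
tcp_pos: [0.4759, -0.1104, 0.3005]
orientation: [2.03, 2.398, 0.0]
contact_force: [0.3, -0.6, -0.4]
grip_width: 0.0075
```

Emit:
drive_tool(commands=[{"tx": 0,"ty": 1,"tz": 0,"rx": 0,"ry": 0,"rz": 0,"grip": 1},{"tx": 0,"ty": 1,"tz": 0,"rx": 0,"ry": 0,"rz": 0,"grip": 1},{"tx": 0,"ty": 1,"tz": 0,"rx": 0,"ry": 0,"rz": 0,"grip": 1},{"tx": 0,"ty": 1,"tz": 0,"rx": 0,"ry": 0,"rz": 0,"grip": 1},{"tx": 0,"ty": 1,"tz": 0,"rx": 0,"ry": 0,"rz": 0,"grip": 1},{"tx": 0,"ty": 1,"tz": 0,"rx": 0,"ry": 0,"rz": 0,"grip": 1},{"tx": 0,"ty": 1,"tz": 0,"rx": 0,"ry": 0,"rz": 0,"grip": 1},{"tx": 0,"ty": 1,"tz": 0,"rx": 0,"ry": 0,"rz": 0,"grip": 1},{"tx": 0,"ty": 1,"tz": 0,"rx": 0,"ry": 0,"rz": 0,"grip": 1},{"tx": 0,"ty": 1,"tz": 0,"rx": 0,"ry": 0,"rz": 0,"grip": 1}])

```text
clock: 56.5
tcp_pos: [0.4756, 0.0895, 0.3006]
orientation: [2.03, 2.398, 0.0]
contact_force: [0.3, -0.5, -1.0]
grip_width: 0.0072
```

Emit:
drive_tool(commands=[{"tx": -0.3,"ty": 1,"tz": 0,"rx": 0,"ry": 0,"rz": 0,"grip": 1},{"tx": -0.3,"ty": 1,"tz": 0,"rx": 0,"ry": 0,"rz": 0,"grip": 1},{"tx": -0.3,"ty": 1,"tz": 0,"rx": 0,"ry": 0,"rz": 0,"grip": 1},{"tx": -0.3,"ty": 1,"tz": 0,"rx": 0,"ry": 0,"rz": 0,"grip": 1},{"tx": -0.3,"ty": 1,"tz": 0,"rx": 0,"ry": 0,"rz": 0,"grip": 1},{"tx": -0.3,"ty": 1,"tz": 0,"rx": 0,"ry": 0,"rz": 0,"grip": 1},{"tx": -0.3,"ty": 1,"tz": 0,"rx": 0,"ry": 0,"rz": 0,"grip": 1},{"tx": -0.3,"ty": 1,"tz": 0,"rx": 0,"ry": 0,"rz": 0,"grip": 1},{"tx": -0.3,"ty": 1,"tz": 0,"rx": 0,"ry": 0,"rz": 0,"grip": 1},{"tx": -0.3,"ty": 1,"tz": 0,"rx": 0,"ry": 0,"rz": 0,"grip": 1}])

```text
clock: 57.75
tcp_pos: [0.4152, 0.2893, 0.3005]
orientation: [2.03, 2.398, 0.0]
contact_force: [0.2, -0.5, -1.2]
grip_width: 0.0071
```

Emit:
drive_tool(commands=[{"tx": -0.3,"ty": 1,"tz": 0,"rx": 0,"ry": 0,"rz": 0,"grip": 1},{"tx": -0.11,"ty": 1,"tz": 0,"rx": 0,"ry": 0,"rz": 0,"grip": 1},{"tx": 0,"ty": 1,"tz": 0,"rx": 0,"ry": 0,"rz": 0,"grip": 1},{"tx": 0,"ty": 0.35,"tz": 0,"rx": 0,"ry": 0,"rz": 0,"grip": 1},{"tx": 0,"ty": 0,"tz": -1,"rx": 0,"ry": 0,"rz": 0,"grip": 1},{"tx": 0,"ty": 0,"tz": -1,"rx": 0,"ry": 0,"rz": 0,"grip": 1},{"tx": 0,"ty": 0,"tz": -1,"rx": 0,"ry": 0,"rz": 0,"grip": 1},{"tx": 0,"ty": 0,"tz": -1,"rx": 0,"ry": 0,"rz": 0,"grip": 1},{"tx": 0,"ty": 0,"tz": -0.2,"rx": 0,"ry": 0,"rz": 0,"grip": 1},{"tx": 0,"ty": 0,"tz": 0,"rx": 0,"ry": 0,"rz": 0,"grip": 1}])

```text
clock: 59.0
tcp_pos: [0.4076, 0.3554, 0.2164]
orientation: [-2.029, -2.398, 0.0]
contact_force: [-0.1, 0.5, -0.9]
grip_width: 0.0072
```

```bash
python3 casechk.py wr13
```

```text
t 59.0 tcp [0.4076 0.3554 0.2164] jawyaw 9.51 z [-0.  0. -1.] q [-0.08  0.43 -0.96  1.85  0.4   1.07 -1.02] F [-0.1  0.5 -0.9] w 0.0072
panel -72 59 x [-76.3 -72.4 -68.3] y [54.8 56.1] z 0.1597
panel -24 2608 x [-27.4 -23.9 -19. ] y [-52.5  55.8] z 0.1592
panel 24 3010 x [20.7 23.4 29.2] y [-51.9  55.6] z 0.159
panel 72 3498 x [68.5 70.7 77.1] y [-51.9  55.7] z 0.1588
tcp loc [[-72.18475318   1.55004116]]
```

View pics/wr13.png

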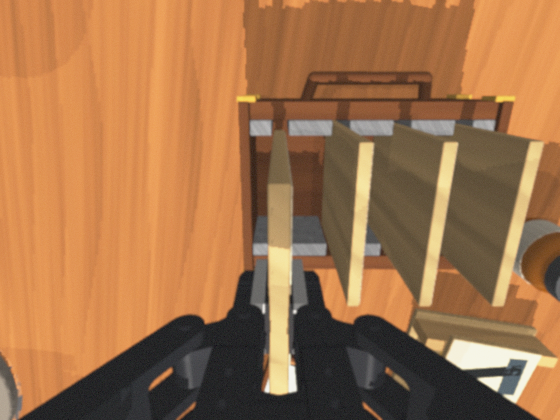

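Emit:
drive_tool(commands=[{"tx": 0.04,"ty": 0,"tz": -0.3,"rx": 0,"ry": 0,"rz": 0,"grip": 1},{"tx": 0,"ty": 0,"tz": -0.6,"rx": 0,"ry": 0,"rz": 0,"grip": 1},{"tx": 0,"ty": 0,"tz": -0.7,"rx": 0,"ry": 0,"rz": 0,"grip": 1},{"tx": 0,"ty": 0,"tz": -0.7,"rx": 0,"ry": 0,"rz": 0,"grip": 1},{"tx": 0,"ty": 0,"tz": -0.7,"rx": 0,"ry": 0,"rz": 0,"grip": 1},{"tx": 0,"ty": 0,"tz": -0.7,"rx": 0,"ry": 0,"rz": 0,"grip": 1},{"tx": 0,"ty": 0,"tz": -0.5,"rx": 0,"ry": 0,"rz": 0,"grip": 1},{"tx": 0,"ty": 0,"tz": -0.1,"rx": 0,"ry": 0,"rz": 0,"grip": 1},{"tx": 0,"ty": 0,"tz": -0.1,"rx": 0,"ry": 0,"rz": 0,"grip": 1},{"tx": 0,"ty": 0,"tz": 0,"rx": 0,"ry": 0,"rz": 0,"grip": 1}])

```text
clock: 60.3
tcp_pos: [0.4086, 0.3554, 0.1288]
orientation: [2.03, 2.398, 0.001]
contact_force: [-0.1, 0.1, -1.1]
grip_width: 0.0071
```

Emit:
drive_tool(commands=[{"tx": 0,"ty": 0,"tz": -0.1,"rx": 0,"ry": 0,"rz": 0,"grip": 1},{"tx": 0,"ty": 0,"tz": 0,"rx": 0,"ry": 0,"rz": 0,"grip": 1}])

```text
clock: 60.55
tcp_pos: [0.4089, 0.3558, 0.1274]
orientation: [2.03, 2.397, 0.003]
contact_force: [-0.0, 0.3, 4.5]
grip_width: 0.0071
```

Emit:
drive_tool(commands=[{"tx": 0,"ty": 0,"tz": -0.04,"rx": 0,"ry": 0,"rz": 0,"grip": 1},{"tx": 0,"ty": 0,"tz": 0,"rx": 0,"ry": 0,"rz": 0,"grip": 0.2},{"tx": 0,"ty": 0,"tz": 0,"rx": 0,"ry": 0,"rz": 0,"grip": 0.2},{"tx": 0,"ty": 0,"tz": 0,"rx": 0,"ry": 0,"rz": 0,"grip": 0.2},{"tx": 0,"ty": 0,"tz": 0.5,"rx": 0,"ry": 0,"rz": 0,"grip": 0.2},{"tx": 0,"ty": 0,"tz": 1,"rx": 0,"ry": 0,"rz": 0,"grip": 0.2},{"tx": 0,"ty": 0,"tz": 1,"rx": 0,"ry": 0,"rz": 0,"grip": 0.2},{"tx": 0,"ty": 0,"tz": 1,"rx": 0,"ry": 0,"rz": 0,"grip": 0.2},{"tx": 0,"ty": 0,"tz": 1,"rx": 0,"ry": 0,"rz": 0,"grip": 0.2},{"tx": 0,"ty": 0,"tz": 1,"rx": 0,"ry": 0,"rz": 0,"grip": 0.2}])

```text
clock: 61.8
tcp_pos: [0.4085, 0.3552, 0.2373]
orientation: [2.03, 2.398, 0.001]
contact_force: [0.5, 0.0, 0.1]
grip_width: 0.0342
```

```bash
python3 casechk.py wr14; python3 - <<'E'
from fit import *
f=grab("top"); cv2.imwrite("pics/top2.png",f["frame"]); crop(f,"top2_mid.png",180,380,110,280,4)
W=cloud(f); np.save("W_top2.npy",W)
P=band(W,(.479,.366),.17,.152,.167); q=loc(P,[.479,.366],9.7)
for s in (-72,-24,24,72):
    Q=q[abs(q[:,0]-s)<15]
    if len(Q)>20: print(s,np.percentile(Q[:,0],[2,98]).round(1),np.percentile(Q[:,1],[1,99]).round(1))
m=spotter.masks_of("top","spatula")
for x in m[:2]:
    print(x["confidence"],x["mask"].sum(),np.array(x["position"])*[560,420])
E
```

```text
t 61.8 tcp [0.4085 0.3552 0.2373] jawyaw 9.5 z [ 0.  0. -1.] q [-0.06  0.41 -0.97  1.82  0.37  1.11 -1.  ] F [0.5 0.  0.1] w 0.0342
panel -72 1916 x [-75.2 -71.  -66.9] y [-51.3  56. ] z 0.1593
panel -24 1969 x [-27.3 -23.7 -18.9] y [-40.7  55.8] z 0.1592
panel 24 2614 x [20.2 23.5 29.4] y [-52.3  55.6] z 0.159
panel 72 2853 x [68.5 70.9 77.2] y [-52.2  55.5] z 0.1589
tcp loc [[-71.34412648   1.27546009]]
-72 [-75.1 -66.7] [-55.2  46.2]
-24 [-26.7 -18.1] [-55.8  37.7]
24 [20.3 29.8] [-54.6  51.7]
72 [68.  76.8] [-54.7  53.6]
0.58 1269 [254.408 249.984]
```

View pics/top2.png

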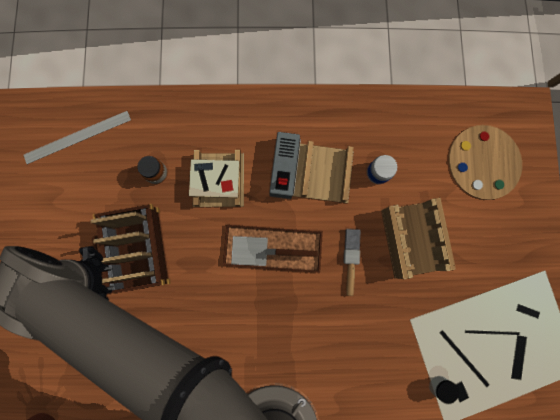

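View pics/top2_mid.png

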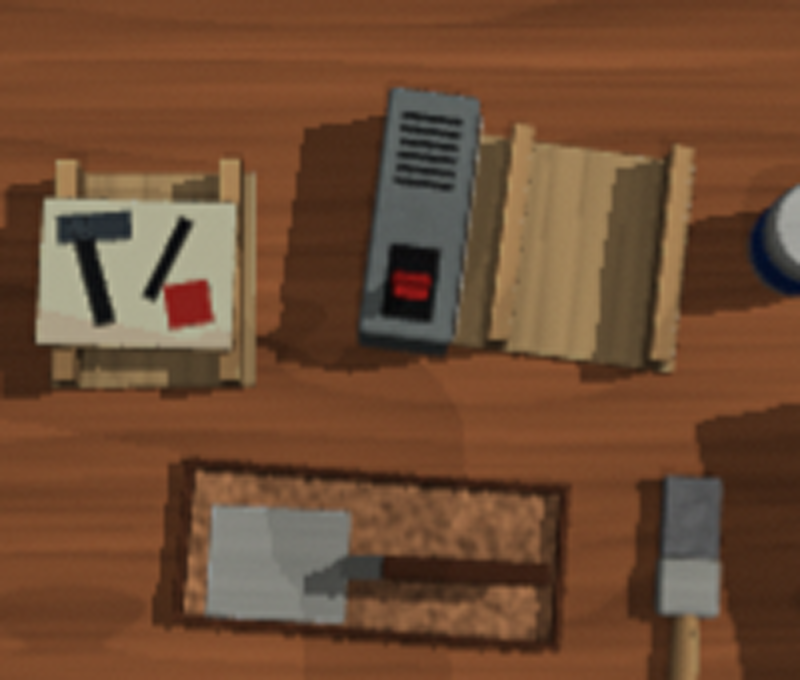

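```bash
python3 - <<'E'
from fit import *
f=grab("top")
print(onplane(f,[[275,252.5],[317.5,253.2]],0.059))
print("blade",onplane(f,[[180+208/4,110+507/4],[180+350/4,110+513/4],[180+347/4,110+625/4],[180+205/4,110+613/4]],0.005))
W=cloud(f)
P=band(W,(.47,-.03),.12,.05,.068); print(len(P),rect(P),np.median(P[:,2]))
# tray rim
print("tray corners",onplane(f,[[180+180/4,110+458/4],[180+570/4,110+484/4],[180+557/4,110+652/4],[180+168/4,110+625/4]],0.015))
E
```

```text
[[ 0.46592441 -0.00956271  0.059     ]
 [ 0.46262322 -0.12016196  0.059     ]]
blade [[0.51165115 0.10630334 0.005     ]
 [0.50645221 0.00954805 0.005     ]
 [0.43052261 0.01238754 0.005     ]
 [0.43979977 0.10845059 0.005     ]]
262 [465.  -64.6 109.6  16.1  86.5] 0.05952024240169207
tray corners [[ 0.54446026  0.12441096  0.015     ]
 [ 0.52374249 -0.1403187   0.015     ]
 [ 0.41046514 -0.12874797  0.015     ]
 [ 0.4320331   0.13241834  0.015     ]]
```

Emit:
drive_tool(commands=[{"tx": 0.15,"ty": -1,"tz": 0,"rx": 0,"ry": 0,"rz": 0,"grip": 0.1},{"tx": 0.15,"ty": -1,"tz": 0,"rx": 0,"ry": 0,"rz": 0,"grip": 0.1},{"tx": 0.15,"ty": -1,"tz": 0,"rx": 0,"ry": 0,"rz": 0,"grip": 0.1},{"tx": 0.15,"ty": -1,"tz": 0,"rx": 0,"ry": 0,"rz": 0,"grip": 0.1},{"tx": 0.15,"ty": -1,"tz": 0,"rx": 0,"ry": 0,"rz": 0,"grip": 0.1},{"tx": 0.15,"ty": -1,"tz": 0,"rx": 0,"ry": 0,"rz": 0,"grip": 0.1},{"tx": 0.15,"ty": -1,"tz": 0,"rx": 0,"ry": 0,"rz": 0,"grip": 0.1},{"tx": 0.15,"ty": -1,"tz": 0,"rx": 0,"ry": 0,"rz": 0,"grip": 0.1},{"tx": 0.15,"ty": -1,"tz": 0,"rx": 0,"ry": 0,"rz": 0,"grip": 0.1},{"tx": 0.15,"ty": -1,"tz": 0,"rx": 0,"ry": 0,"rz": 0,"grip": 0.1}])

```text
clock: 63.25
tcp_pos: [0.4378, 0.1542, 0.2347]
orientation: [-2.029, -2.397, 0.002]
contact_force: [0.1, -0.6, -0.1]
grip_width: 0.0386
```

Emit:
drive_tool(commands=[{"tx": 0.14,"ty": -1,"tz": -0.4,"rx": 0,"ry": 0,"rz": -0.18,"grip": 0.1},{"tx": 0.14,"ty": -1,"tz": -0.4,"rx": 0,"ry": 0,"rz": -0.18,"grip": 0.1},{"tx": 0.14,"ty": -1,"tz": -0.4,"rx": 0,"ry": 0,"rz": -0.18,"grip": 0.1},{"tx": 0.14,"ty": -1,"tz": -0.4,"rx": 0,"ry": 0,"rz": -0.18,"grip": 0.1},{"tx": 0.14,"ty": -1,"tz": -0.4,"rx": 0,"ry": 0,"rz": -0.18,"grip": 0.1},{"tx": 0.14,"ty": -1,"tz": -0.4,"rx": 0,"ry": 0,"rz": -0.18,"grip": 0.1},{"tx": 0.14,"ty": -1,"tz": -0.4,"rx": 0,"ry": 0,"rz": -0.18,"grip": 0.1},{"tx": 0.14,"ty": -1,"tz": -0.4,"rx": 0,"ry": 0,"rz": -0.18,"grip": 0.1},{"tx": 0.14,"ty": -1,"tz": -0.4,"rx": 0,"ry": 0,"rz": -0.18,"grip": 0.1},{"tx": 0.14,"ty": -0.7,"tz": -0.4,"rx": 0,"ry": 0,"rz": 0,"grip": 0.1}])

```text
clock: 64.5
tcp_pos: [0.4666, -0.0403, 0.1551]
orientation: [2.289, 2.152, -0.0]
contact_force: [0.0, -0.3, -0.1]
grip_width: 0.0387
```

```bash
python3 - <<'E'
from fit import *
o=rep()
f=grab("wrist"); cv2.imwrite("pics/wr15.png",f["frame"]); W=cloud(f)
P=band(W,(.47,-.05),.12,.050,.068); print(len(P),rect(P),np.median(P[:,2]))
E
```

```text
t 64.5 tcp [ 0.4666 -0.0403  0.1551] jawyaw -3.53 z [-0. -0. -1.] q [ 0.64  0.34 -0.81  2.07  0.32  0.86 -0.41] F [ 0.  -0.3 -0.1] w 0.0387
2889 [465.8 -62.5 109.2  16.1  86.3] 0.05918379358642348
```

View pics/wr15.png

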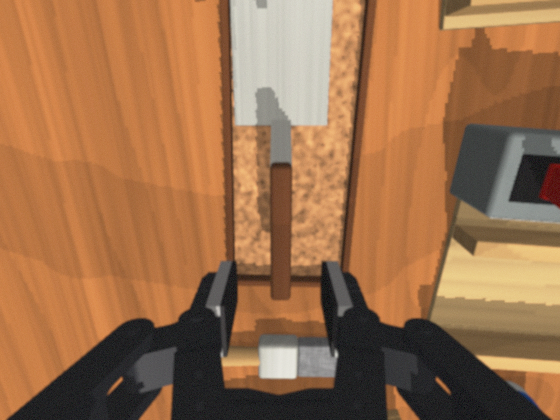

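Emit:
drive_tool(commands=[{"tx": 0,"ty": 0,"tz": -1,"rx": 0,"ry": 0,"rz": 0,"grip": 0.1},{"tx": 0,"ty": 0,"tz": -1,"rx": 0,"ry": 0,"rz": 0,"grip": 0.1},{"tx": 0,"ty": 0,"tz": -1,"rx": 0,"ry": 0,"rz": 0,"grip": 0.1},{"tx": 0,"ty": 0,"tz": -1,"rx": 0,"ry": 0,"rz": 0,"grip": 0.1},{"tx": 0,"ty": 0,"tz": -1,"rx": 0,"ry": 0,"rz": 0,"grip": 0.1},{"tx": 0,"ty": 0,"tz": -1,"rx": 0,"ry": 0,"rz": 0,"grip": 0.1},{"tx": 0,"ty": 0,"tz": -0.2,"rx": 0,"ry": 0,"rz": 0,"grip": 0.1},{"tx": 0,"ty": 0,"tz": 0,"rx": 0,"ry": 0,"rz": 0,"grip": 0.1}], grip_force=110)

```text
clock: 65.55
tcp_pos: [0.4666, -0.0384, 0.0319]
orientation: [-2.287, -2.154, -0.0]
contact_force: [-0.5, 0.2, -0.2]
grip_width: 0.0384
```

```bash
python3 - <<'E'
from fit import *
o=rep()
E
```

```text
t 65.55 tcp [ 0.4666 -0.0384  0.0319] jawyaw -3.42 z [ 0.  0. -1.] q [ 0.49  0.54 -0.65  2.15  0.56  0.62 -0.63] F [-0.5  0.2 -0.2] w 0.0384
```

Emit:
drive_tool(commands=[{"tx": 0,"ty": 0,"tz": 0,"rx": 0,"ry": 0,"rz": 0,"grip": 1},{"tx": 0,"ty": 0,"tz": 0,"rx": 0,"ry": 0,"rz": 0,"grip": 1},{"tx": 0,"ty": 0,"tz": 0,"rx": 0,"ry": 0,"rz": 0,"grip": 1},{"tx": 0,"ty": 0,"tz": 0.3,"rx": 0,"ry": 0,"rz": 0,"grip": 1},{"tx": 0,"ty": 0,"tz": 0.7,"rx": 0,"ry": 0,"rz": 0,"grip": 1},{"tx": 0,"ty": 0,"tz": 1,"rx": 0,"ry": 0,"rz": 0,"grip": 1},{"tx": 0,"ty": 0,"tz": 1,"rx": 0,"ry": 0,"rz": 0,"grip": 1},{"tx": 0,"ty": 0,"tz": 1,"rx": 0,"ry": 0,"rz": 0,"grip": 1},{"tx": 0,"ty": 0,"tz": 1,"rx": 0,"ry": 0,"rz": 0,"grip": 1},{"tx": 0,"ty": 0,"tz": 1,"rx": 0,"ry": 0,"rz": 0,"grip": 1}], grip_force=110)

```text
clock: 66.8
tcp_pos: [0.4652, -0.0387, 0.1527]
orientation: [-2.285, -2.154, 0.003]
contact_force: [0.1, -1.0, -1.8]
grip_width: 0.0141
```

```bash
python3 - <<'E'
from fit import *
o=rep()
f=grab("scene"); crop(f,"sc5.png",180,420,120,290,3)
f=grab("wrist"); cv2.imwrite("pics/wr16.png",f["frame"]); W=cloud(f)
# blade points in tool frame
y,M=yaw_of(o); L=(W.reshape(-1,3)-o["tcp_pos"])@M
m=np.isfinite(L[:,0])&(abs(L[:,1])<0.045)&(L[:,0]>0.05)&(L[:,0]<0.16)&(abs(L[:,2]-0.024)<0.02)
B=L[m]; print(len(B)); 
A=np.c_[B[:,:2],np.ones(len(B))]; k=np.linalg.lstsq(A,B[:,2],rcond=None)[0]; print("blade plane z=",k, "ext",np.percentile(B[:,:2],[1,99],axis=0).round(4))
E
```

```text
t 66.8 tcp [ 0.4652 -0.0387  0.1527] jawyaw -3.38 z [-0.002 -0.001 -1.   ] q [ 0.64  0.34 -0.81  2.07  0.33  0.86 -0.42] F [ 0.1 -1.  -1.8] w 0.0141
25788
blade plane z= [ 0.0188499  -0.00774968  0.02373018] ext [[ 0.0528 -0.0356]
 [ 0.1188  0.0384]]
```

View pics/sc5.png

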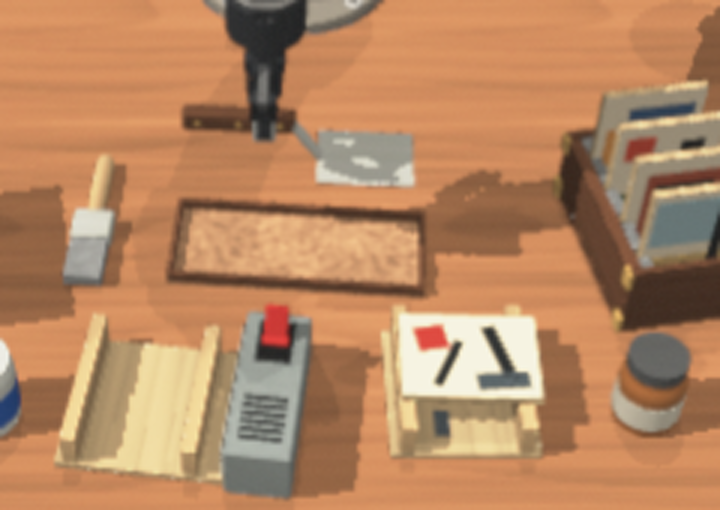

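View pics/wr16.png

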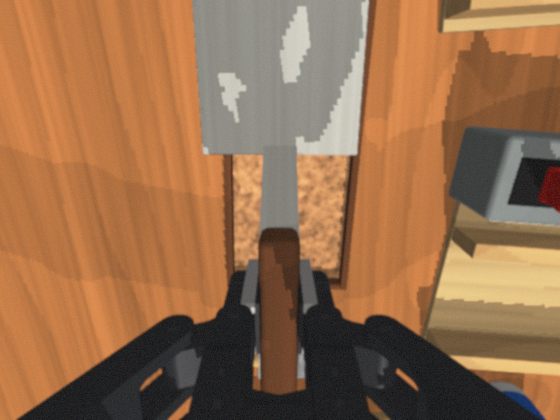

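```bash
python3 - <<'E'
from fit import *
for n in ["top","scene"]:
    f=grab(n)
    m=spotter.masks_of(n,"wet_panel")[0]
    v,u=np.nonzero(m["mask"]); P=onplane(f,np.c_[u,v],0.053); print(n,"mask",m["confidence"],rect(P))
    W=cloud(f)
    Z=W[...,2]; hsv=cv2.cvtColor(f["frame"],cv2.COLOR_BGR2HSV)
    # convex hull of mask
    big=(np.abs(W[...,0]-.67)<.1)&(np.abs(W[...,1]-.147)<.1)&(Z>.0485)&(Z<.06)
    mm=cv2.morphologyEx(big.astype(np.uint8),cv2.MORPH_OPEN,np.ones((3,3),np.uint8))
    v,u=np.nonzero(mm); print(" depth",rect(onplane(f,np.c_[u,v],0.053)))
    # stand base and rails : points in 0.038..0.0485
    for (z0,z1,zz) in [(.040,.0485,.045)]:
        big=(np.abs(W[...,0]-.67)<.1)&(np.abs(W[...,1]-.147)<.1)&(Z>z0)&(Z<z1)&((W[...,0]<.615)|(W[...,0]>.728))
        v,u=np.nonzero(big); Q=onplane(f,np.c_[u,v],zz); print(" railends",rect(Q),len(Q))
        for lo,hi in ((.05,.147),(.147,.24)):
            q=Q[(Q[:,1]>lo)&(Q[:,1]<hi)]; print("   rail",len(q),q[:,1].min(),q[:,1].max(),q[:,0].min(),q[:,0].max(), np.polyfit(q[:,0],q[:,1],1)[0] if len(q)>5 else None)
E
```

```text
top mask 0.82 [665.5 150.5 131.  102.7  87.7]
 depth [665.2 150.7 130.8 100.5  87.6]
 railends [670.3 145.  122.5 147.8  89.6] 137
   rail 64 0.08416035458748244 0.13219366285511047 0.5959535370625229 0.7435386716175492 -0.014243601958875137
   rail 73 0.19205932901150946 0.20671538216053423 0.5970776408932351 0.7446222546880852 -0.0006423206051988694
scene mask 0.78 [669.1 149.  130.2 105.   87.9]
 depth [667.9 148.8 129.8 102.7  87.9]
 railends [673.7 143.  124.1 152.5  89.6] 100
   rail 49 0.08038987393752246 0.09530044621554558 0.597187687274928 0.7495929974706917 0.004776448846171622
   rail 51 0.19002209499338957 0.2048086211287085 0.5978286117217024 0.7503797023135959 -0.006312850999308706
```

Emit:
drive_tool(commands=[{"tx": -0.1,"ty": 0.86,"tz": 0.1,"rx": 0,"ry": 0,"rz": -0.995,"grip": 1},{"tx": -0.1,"ty": 0.86,"tz": 0.1,"rx": 0,"ry": 0,"rz": -0.995,"grip": 1},{"tx": -0.1,"ty": 0.86,"tz": 0.1,"rx": 0,"ry": 0,"rz": -0.995,"grip": 1},{"tx": -0.1,"ty": 0.86,"tz": 0.1,"rx": 0,"ry": 0,"rz": -0.995,"grip": 1},{"tx": -0.1,"ty": 0.86,"tz": 0.1,"rx": 0,"ry": 0,"rz": -0.995,"grip": 1},{"tx": -0.1,"ty": 0.86,"tz": 0.1,"rx": 0,"ry": 0,"rz": -0.995,"grip": 1},{"tx": -0.1,"ty": 0.86,"tz": 0,"rx": 0,"ry": 0,"rz": -0.995,"grip": 1},{"tx": -0.1,"ty": 0.86,"tz": 0,"rx": 0,"ry": 0,"rz": -0.995,"grip": 1},{"tx": -0.1,"ty": 0.86,"tz": 0,"rx": 0,"ry": 0,"rz": -0.995,"grip": 1},{"tx": -0.1,"ty": 0.86,"tz": 0,"rx": 0,"ry": 0,"rz": -0.995,"grip": 1}])

```text
clock: 68.35
tcp_pos: [0.4454, 0.1336, 0.1627]
orientation: [3.136, 0.184, -0.004]
contact_force: [-0.3, 0.4, -1.5]
grip_width: 0.0141
```

Emit:
drive_tool(commands=[{"tx": -0.5,"ty": 0.86,"tz": 0,"rx": 0,"ry": 0,"rz": -0.995,"grip": 1},{"tx": 0,"ty": 0,"tz": 0,"rx": 0,"ry": -0.14,"rz": 0,"grip": 1},{"tx": 0,"ty": 0,"tz": 0,"rx": 0,"ry": 0,"rz": 0,"grip": 1}])

```text
clock: 68.72
tcp_pos: [0.4359, 0.1496, 0.1631]
orientation: [3.14, -0.023, 0.029]
contact_force: [0.2, 0.2, -1.1]
grip_width: 0.0139
```

```bash
cat > bladechk.py <<'E'
from fit import *
import sys
o=rep(); y,M=yaw_of(o); print("toolx",M[:,0].round(4),"toolxyaw",round(np.degrees(np.arctan2(M[1,0],M[0,0])),2))
f=grab("wrist"); cv2.imwrite("pics/%s.png"%sys.argv[1],f["frame"]); W=cloud(f)
L=(W.reshape(-1,3)-o["tcp_pos"])@M
m=np.isfinite(L[:,0])&(abs(L[:,1])<0.045)&(L[:,0]>0.05)&(L[:,0]<0.16)&(abs(L[:,2]-0.024)<0.012)
B=L[m]; print(len(B)); 
A=np.c_[B[:,:2],np.ones(len(B))]; k=np.linalg.lstsq(A,B[:,2],rcond=None)[0]; print("blade plane(tool) z=",k.round(4), "ext",np.percentile(B[:,:2],[1,99],axis=0).round(4).tolist())
B=W.reshape(-1,3)[m]; A=np.c_[B[:,:2],np.ones(len(B))]; print("world slopes",np.degrees(np.linalg.lstsq(A,B[:,2],rcond=None)[0][:2]).round(2),"z",B[:,2].mean().round(4))
E
python3 bladechk.py wr17; python3 - <<'E'
from fit import *
f=grab("top"); crop(f,"top3.png",150,400,100,290,3)
f=grab("scene"); crop(f,"sc6.png",230,450,120,290,3)
E
```

```text
t 68.72 tcp [0.4359 0.1496 0.1631] jawyaw -90.85 z [ 0.019 -0.001 -1.   ] q [ 0.06  0.26 -0.6   2.1   0.21  0.82 -2.26] F [ 0.2  0.2 -1.1] w 0.0139
toolx [ 0.9997 -0.0148  0.0187] toolxyaw -0.85
25672
blade plane(tool) z= [ 0.0133 -0.0061  0.0264] ext [[0.0521, -0.0369], [0.1175, 0.0372]]
world slopes [ 0.3 -0.4] z 0.1372
```

View pics/top3.png

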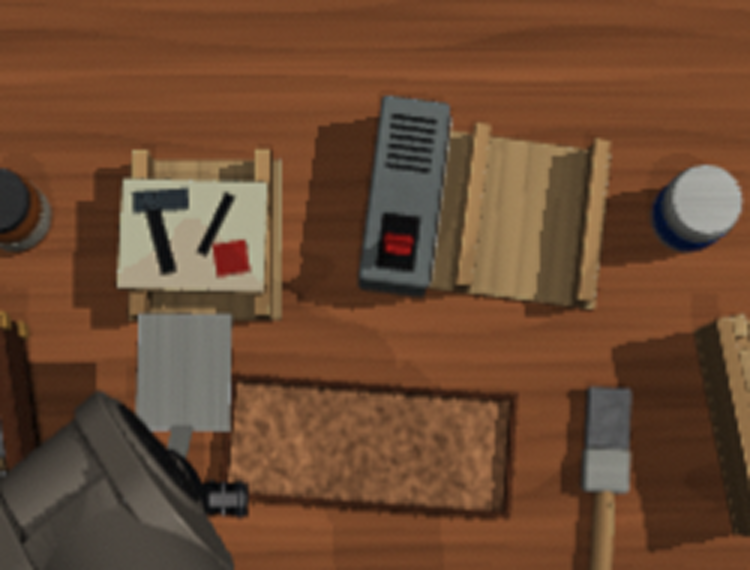

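View pics/wr17.png

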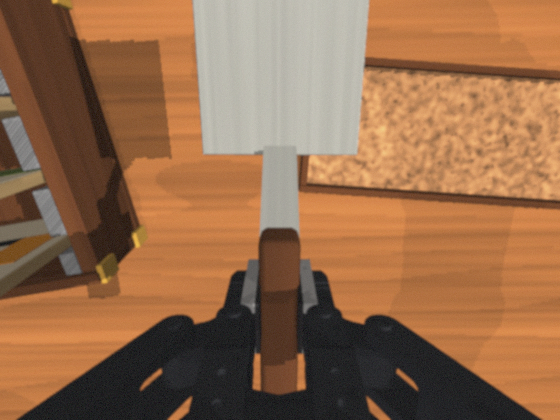

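```bash
python3 - <<'E'
from fit import *
for n in ("top","scene"):
    f=grab(n); W=cloud(f); Z=W[...,2]
    big=(W[...,0]>.485)&(W[...,0]<.62)&(np.abs(W[...,1]-.148)<.06)&(Z>.125)&(Z<.15)
    P=W[big]; print(n,len(P),rect(P),P[:,2].mean().round(4))
    A=np.c_[P[:,:2],np.ones(len(P))]; print("slopes",np.degrees(np.linalg.lstsq(A,P[:,2],rcond=None)[0][:2]).round(2))
E
```

```text
top 1214 [533.6 146.7  76.5  96.4  88.6] 0.1384
slopes [ 0.39 -0.23]
scene 625 [536.8 145.   76.4 101.6  88.6] 0.1388
slopes [ 0.47 -0.62]
```

Emit:
drive_tool(commands=[{"tx": 0,"ty": 0.05,"tz": -1,"rx": 0,"ry": 0,"rz": 0,"grip": 1},{"tx": 0,"ty": 0,"tz": -1,"rx": 0,"ry": 0,"rz": 0,"grip": 1},{"tx": 0,"ty": 0,"tz": -1,"rx": 0,"ry": 0,"rz": 0,"grip": 1},{"tx": 0,"ty": 0,"tz": -1,"rx": 0,"ry": 0,"rz": 0,"grip": 1},{"tx": 0,"ty": 0,"tz": -1,"rx": 0,"ry": 0,"rz": 0,"grip": 1},{"tx": 0,"ty": 0,"tz": -0.35,"rx": 0,"ry": 0,"rz": 0,"grip": 1},{"tx": 0,"ty": 0,"tz": 0,"rx": 0,"ry": 0,"rz": 0,"grip": 1}])

```text
clock: 69.85
tcp_pos: [0.4365, 0.1513, 0.0566]
orientation: [-3.141, 0.028, -0.03]
contact_force: [-0.3, 0.1, -1.7]
grip_width: 0.0142
```

```bash
python3 bladechk.py wr18; python3 - <<'E'
from fit import *
f=grab("top"); W=cloud(f); Z=W[...,2]
big=(W[...,0]>.485)&(W[...,0]<.593)&(np.abs(W[...,1]-.148)<.06)&(Z>.022)&(Z<.045)
P=W[big]; print(len(P),rect(P),P[:,2].mean().round(4))
f=grab("scene"); crop(f,"sc7.png",270,430,150,280,4)
E
```

```text
t 69.85 tcp [0.4365 0.1513 0.0566] jawyaw -91.02 z [ 0.019 -0.    -1.   ] q [-0.05  0.44 -0.51  2.18  0.4   0.6  -2.43] F [-0.3  0.1 -1.7] w 0.0142
toolx [ 0.9997 -0.0178  0.019 ] toolxyaw -1.02
25667
blade plane(tool) z= [ 0.0131 -0.0056  0.0264] ext [[0.0521, -0.0368], [0.1175, 0.0372]]
world slopes [ 0.33 -0.31] z 0.0307
1015 [534.1 148.6  76.1  97.8  88.6] 0.032
```

View pics/sc7.png

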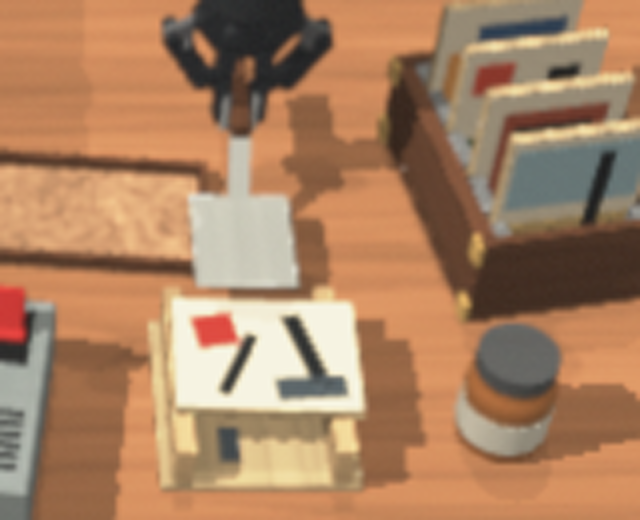

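Emit:
drive_tool(commands=[{"tx": 0.7,"ty": -0.03,"tz": 0,"rx": 0,"ry": 0,"rz": 0,"grip": 1},{"tx": 0.7,"ty": 0,"tz": 0,"rx": 0,"ry": 0,"rz": 0,"grip": 1},{"tx": 0.7,"ty": 0,"tz": 0,"rx": 0,"ry": 0,"rz": 0,"grip": 1},{"tx": 0.7,"ty": 0,"tz": 0,"rx": 0,"ry": 0,"rz": 0,"grip": 1},{"tx": 0,"ty": 0,"tz": 0,"rx": 0,"ry": 0,"rz": 0,"grip": 1}])

```text
clock: 70.62
tcp_pos: [0.4938, 0.1509, 0.0567]
orientation: [-3.141, 0.03, -0.032]
contact_force: [0.5, 0.6, -0.7]
grip_width: 0.0143
```

Emit:
drive_tool(commands=[{"tx": 0.7,"ty": 0,"tz": 0,"rx": 0,"ry": 0,"rz": 0,"grip": 1},{"tx": 0.7,"ty": 0,"tz": 0,"rx": 0,"ry": 0,"rz": 0,"grip": 1},{"tx": 0.7,"ty": 0,"tz": 0,"rx": 0,"ry": 0,"rz": 0,"grip": 1},{"tx": 0.7,"ty": 0,"tz": 0,"rx": 0,"ry": 0,"rz": 0,"grip": 1},{"tx": 0.55,"ty": 0,"tz": 0,"rx": 0,"ry": 0,"rz": 0,"grip": 1},{"tx": 0,"ty": 0,"tz": 0,"rx": 0,"ry": 0,"rz": 0,"grip": 1}])

```text
clock: 71.38
tcp_pos: [0.5603, 0.1508, 0.0567]
orientation: [-3.141, 0.029, -0.031]
contact_force: [-0.2, 0.0, -2.2]
grip_width: 0.0139
```

```bash
python3 - <<'E'
from fit import *
o=rep()
f=grab("top"); crop(f,"top4.png",170,300,120,270,4); W=cloud(f); np.save("W_top4.npy",W)
Z=W[...,2]
big=(np.abs(W[...,0]-.67)<.1)&(np.abs(W[...,1]-.147)<.1)&(Z>.0485)&(Z<.06)
mm=cv2.morphologyEx(big.astype(np.uint8),cv2.MORPH_OPEN,np.ones((3,3),np.uint8))
v,u=np.nonzero(mm); print(" depth",rect(onplane(f,np.c_[u,v],0.053)))
f=grab("wrist"); cv2.imwrite("pics/wr19.png",f["frame"])
f=grab("scene"); crop(f,"sc8.png",270,430,150,280,4)
E
```

```text
t 71.38 tcp [0.5603 0.1508 0.0567] jawyaw -91.06 z [ 0.02  0.   -1.  ] q [-0.01  0.58 -0.48  1.91  0.4   0.73 -2.31] F [-0.2  0.  -2.2] w 0.0139
 depth [664.3 150.5 128.7 100.2  89.4]
```

View pics/wr19.png

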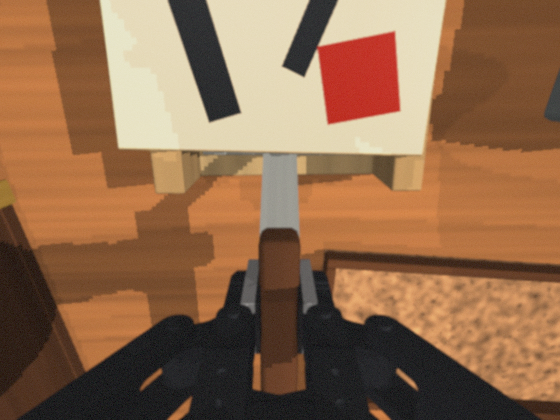

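View pics/sc8.png

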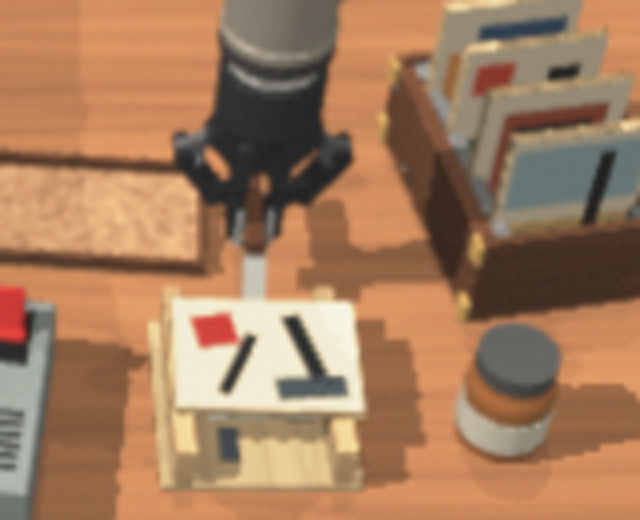

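View pics/top4.png

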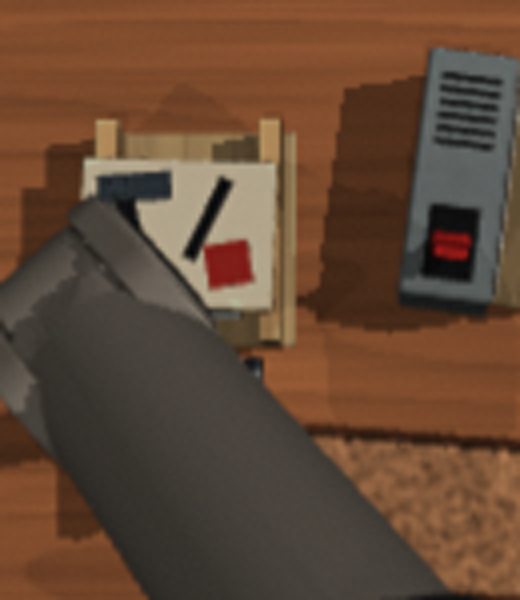

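```bash
cat > wet.py <<'E'
from fit import *
def wet_wrist(ztop,tol=.006):
    "panel rear edge in tool-yaw frame via the wrist camera; returns offset of panel centre from TCP along/across tool x yaw, and rel yaw"
    o=obs(); y,M=yaw_of(o); f=grab("wrist"); W=cloud(f); Z=W[...,2]
    ax=np.arctan2(M[1,0],M[0,0])
    D=(W-np.array(o["tcp_pos"])).reshape(-1,3)
    l=np.c_[D[:,0]*np.cos(ax)+D[:,1]*np.sin(ax),-D[:,0]*np.sin(ax)+D[:,1]*np.cos(ax)].reshape(*Z.shape,2)
    m=(np.abs(Z-ztop)<tol)&(l[...,0]>.03)&(l[...,0]<.2)&(np.abs(l[...,1])<.09)
    P=l[m]
    # rear edge: per across bin the min along
    b=[];
    for yy in np.arange(-.07,.07,.004):
        s=P[np.abs(P[:,1]-yy)<.002]
        if len(s)>8: b.append((yy,np.percentile(s[:,0],2)))
    b=np.array(b); b=b[np.abs(b[:,1]-np.median(b[:,1]))<.006]
    k=np.polyfit(b[:,0],b[:,1],1)
    # sides
    e=[]
    for xx in np.arange(k[1]+.006,k[1]+.04,.004):
        s=P[np.abs(P[:,0]-xx)<.002]
        if len(s)>8: e.append((np.percentile(s[:,1],1),np.percentile(s[:,1],99)))
    e=np.array(e)
    mid=e.mean() if len(e) else None
    return dict(rear=k[1],relyaw=-np.degrees(k[0]),mid=mid,width=(e[:,1]-e[:,0]).mean() if len(e) else None,z=np.median(Z[m]),toolyaw=np.degrees(ax),tcp=o["tcp_pos"])
E
python3 -c "
from wet import *
print(wet_wrist(.053))"
```

```text
{'rear': np.float64(0.05886881943777673), 'relyaw': np.float64(-1.1315440827554306), 'mid': np.float64(0.003345520809965628), 'width': np.float64(0.12628440114804607), 'z': np.float64(0.052970599718529895), 'toolyaw': np.float64(-0.9975850527053995), 'tcp': array([0.55877744, 0.1508577 , 0.05655599])}
```

Emit:
drive_tool(commands=[{"tx": 0.15,"ty": 0,"tz": 0.2,"rx": 0,"ry": 0,"rz": 0,"grip": 1},{"tx": 0,"ty": 0,"tz": 0.25,"rx": 0,"ry": 0,"rz": 0,"grip": 1},{"tx": 0,"ty": 0,"tz": 0.15,"rx": 0,"ry": 0,"rz": 0,"grip": 1},{"tx": 0,"ty": 0,"tz": 0.1,"rx": 0,"ry": 0,"rz": 0,"grip": 1},{"tx": 0,"ty": 0,"tz": 0.1,"rx": 0,"ry": 0,"rz": 0,"grip": 1},{"tx": 0,"ty": 0,"tz": 0.1,"rx": 0,"ry": 0,"rz": 0,"grip": 1},{"tx": 0,"ty": 0,"tz": 0.1,"rx": 0,"ry": 0,"rz": 0,"grip": 1},{"tx": 0,"ty": 0,"tz": 0.1,"rx": 0,"ry": 0,"rz": 0,"grip": 1},{"tx": 0,"ty": 0,"tz": 0.1,"rx": 0,"ry": 0,"rz": 0,"grip": 1},{"tx": 0,"ty": 0,"tz": 0,"rx": 0,"ry": 0,"rz": 0,"grip": 1}])

```text
clock: 72.82
tcp_pos: [0.5626, 0.1509, 0.0809]
orientation: [-3.141, 0.028, -0.031]
contact_force: [-0.2, 0.9, -3.2]
grip_width: 0.0145
```

```bash
cat >> wet.py <<'E'
def tilt(cam,c,z0,z1,rad=.06):
    f=grab(cam); W=cloud(f); P=band(W,c,rad,z0,z1)
    A=np.c_[P[:,:2]-c,np.ones(len(P))]; k=np.linalg.lstsq(A,P[:,2],rcond=None)[0]
    return len(P),np.degrees(k[:2]).round(2),k[2].round(4)
E
python3 -c "
from wet import *
rep()
print(wet_wrist(.059,.008))
print('scene',tilt('scene',[.668,.149],.05,.075,.045),'top',tilt('top',[.668,.149],.05,.075,.045))
W=np.load('W_scene.npy'); P=band(W,[.668,.149],.045,.045,.065); A=np.c_[P[:,:2]-[.668,.149],np.ones(len(P))]; k=np.linalg.lstsq(A,P[:,2],rcond=None)[0]; print('ref',np.degrees(k[:2]),k[2])
W=np.load('W_top.npy'); P=band(W,[.668,.149],.045,.045,.065); A=np.c_[P[:,:2]-[.668,.149],np.ones(len(P))]; k=np.linalg.lstsq(A,P[:,2],rcond=None)[0]; print('ref top',np.degrees(k[:2]),k[2])
"
```

```text
t 72.83 tcp [0.5626 0.1509 0.0809] jawyaw -91.02 z [ 0.02  0.   -1.  ] q [ 0.01  0.55 -0.5   1.89  0.38  0.77 -2.29] F [-0.2  0.9 -3.2] w 0.0145
{'rear': np.float64(0.05489964144226535), 'relyaw': np.float64(-0.8586159580586405), 'mid': np.float64(0.002992378194511954), 'width': np.float64(0.12634017233797934), 'z': np.float64(0.06387105169525321), 'toolyaw': np.float64(-1.018336638396577), 'tcp': array([0.56255904, 0.15092413, 0.08090505])}
scene (611, array([-0.16, -0.23]), np.float64(0.0647)) top (650, array([ 0.09, -0.12]), np.float64(0.0644))
ref [-0.35149513  0.04043853] 0.05378175652434137
ref top [ 0.22053934 -0.07214779] 0.05360139228622184
```

Emit:
drive_tool(commands=[{"tx": 0,"ty": 0,"tz": 0.15,"rx": 0,"ry": 0,"rz": 0,"grip": 1},{"tx": 0,"ty": 0,"tz": 0.25,"rx": 0,"ry": 0,"rz": 0,"grip": 1},{"tx": 0,"ty": 0,"tz": 0.4,"rx": 0,"ry": 0,"rz": 0,"grip": 1},{"tx": 0,"ty": 0,"tz": 0.5,"rx": 0,"ry": 0,"rz": 0,"grip": 1},{"tx": 0,"ty": 0,"tz": 0.5,"rx": 0,"ry": 0,"rz": 0,"grip": 1},{"tx": 0,"ty": 0,"tz": 0.5,"rx": 0,"ry": 0,"rz": 0,"grip": 1},{"tx": 0,"ty": 0,"tz": 0.5,"rx": 0,"ry": 0,"rz": 0,"grip": 1},{"tx": 0,"ty": 0,"tz": 0.4,"rx": 0,"ry": 0,"rz": 0,"grip": 1},{"tx": 0,"ty": 0,"tz": 0.25,"rx": 0,"ry": 0,"rz": 0,"grip": 1},{"tx": 0,"ty": 0,"tz": 0.1,"rx": 0,"ry": 0,"rz": 0,"grip": 1}])

```text
clock: 74.22
tcp_pos: [0.5625, 0.1508, 0.152]
orientation: [-3.141, 0.028, -0.031]
contact_force: [-0.9, -0.8, -2.7]
grip_width: 0.0139
```

Emit:
drive_tool(commands=[{"tx": 0,"ty": -0.1,"tz": 0,"rx": 0,"ry": 0,"rz": 0,"grip": 1},{"tx": 0.01,"ty": -0.2,"tz": 0,"rx": 0,"ry": 0,"rz": 0,"grip": 1},{"tx": 0.02,"ty": -0.3,"tz": 0,"rx": 0,"ry": 0,"rz": -0.01,"grip": 1},{"tx": 0.03,"ty": -0.4,"tz": 0,"rx": 0,"ry": 0,"rz": -0.02,"grip": 1},{"tx": 0.03,"ty": -0.45,"tz": 0,"rx": 0,"ry": 0,"rz": -0.03,"grip": 1},{"tx": 0.03,"ty": -0.45,"tz": 0,"rx": 0,"ry": 0,"rz": -0.03,"grip": 1},{"tx": 0.03,"ty": -0.45,"tz": 0,"rx": 0,"ry": 0,"rz": -0.03,"grip": 1},{"tx": 0.03,"ty": -0.45,"tz": 0,"rx": 0,"ry": 0,"rz": -0.03,"grip": 1},{"tx": 0.03,"ty": -0.45,"tz": 0,"rx": 0,"ry": 0,"rz": -0.03,"grip": 1},{"tx": 0.03,"ty": -0.45,"tz": 0,"rx": 0,"ry": 0,"rz": -0.03,"grip": 1}])

```text
clock: 75.47
tcp_pos: [0.5673, 0.0762, 0.1517]
orientation: [3.14, -0.074, 0.031]
contact_force: [-0.4, -0.2, -3.2]
grip_width: 0.014
```

```bash
python3 -c "
from wet import *
rep()
print(wet_wrist(.132,.01))
"
```

```text
t 75.47 tcp [0.5673 0.0762 0.1517] jawyaw -92.71 z [ 0.02  -0.001 -1.   ] q [ 0.17  0.44 -0.53  1.87  0.29  0.89 -2.11] F [-0.4 -0.2 -3.2] w 0.014
{'rear': np.float64(0.05598050593127223), 'relyaw': np.float64(-0.8573019455920095), 'mid': np.float64(0.002922307637583363), 'width': np.float64(0.12628267409980173), 'z': np.float64(0.134145423021326), 'toolyaw': np.float64(-2.714157963371216), 'tcp': array([0.56726457, 0.07623058, 0.15172441])}
```

Emit:
drive_tool(commands=[{"tx": 0.02,"ty": -0.2,"tz": 0,"rx": 0,"ry": 0,"rz": -0.01,"grip": 1},{"tx": 0.03,"ty": -0.3,"tz": 0,"rx": 0,"ry": 0,"rz": -0.02,"grip": 1},{"tx": 0.03,"ty": -0.4,"tz": 0,"rx": 0,"ry": 0,"rz": -0.02,"grip": 1},{"tx": 0.03,"ty": -0.5,"tz": 0,"rx": 0,"ry": 0,"rz": -0.03,"grip": 1},{"tx": 0.03,"ty": -0.5,"tz": 0,"rx": 0,"ry": 0,"rz": -0.03,"grip": 1},{"tx": 0.03,"ty": -0.5,"tz": 0,"rx": 0,"ry": 0,"rz": -0.03,"grip": 1},{"tx": 0.03,"ty": -0.5,"tz": 0,"rx": 0,"ry": 0,"rz": -0.03,"grip": 1},{"tx": 0.03,"ty": -0.5,"tz": 0,"rx": 0,"ry": 0,"rz": -0.03,"grip": 1},{"tx": 0.03,"ty": -0.5,"tz": 0,"rx": 0,"ry": 0,"rz": -0.03,"grip": 1},{"tx": 0.03,"ty": -0.5,"tz": 0,"rx": 0,"ry": 0,"rz": -0.03,"grip": 1}])

```text
clock: 76.78
tcp_pos: [0.5731, -0.0119, 0.1517]
orientation: [3.138, -0.131, 0.031]
contact_force: [0.1, -0.3, -2.1]
grip_width: 0.0142
```

Emit:
drive_tool(commands=[{"tx": 0.03,"ty": -0.5,"tz": 0,"rx": 0,"ry": 0,"rz": -0.03,"grip": 1},{"tx": 0.03,"ty": -0.5,"tz": 0,"rx": 0,"ry": 0,"rz": -0.03,"grip": 1},{"tx": 0.03,"ty": -0.5,"tz": 0,"rx": 0,"ry": 0,"rz": -0.03,"grip": 1},{"tx": 0.03,"ty": -0.5,"tz": 0,"rx": 0,"ry": 0,"rz": -0.03,"grip": 1},{"tx": 0.03,"ty": -0.5,"tz": 0,"rx": 0,"ry": 0,"rz": -0.03,"grip": 1},{"tx": 0.03,"ty": -0.5,"tz": 0,"rx": 0,"ry": 0,"rz": -0.03,"grip": 1},{"tx": 0.03,"ty": -0.5,"tz": 0,"rx": 0,"ry": 0,"rz": -0.03,"grip": 1},{"tx": 0.03,"ty": -0.5,"tz": 0,"rx": 0,"ry": 0,"rz": -0.02,"grip": 1},{"tx": 0.03,"ty": -0.5,"tz": 0,"rx": 0,"ry": 0,"rz": -0.02,"grip": 1},{"tx": 0.03,"ty": -0.5,"tz": 0,"rx": 0,"ry": 0,"rz": -0.02,"grip": 1}])

```text
clock: 78.03
tcp_pos: [0.5791, -0.1118, 0.1517]
orientation: [3.135, -0.19, 0.031]
contact_force: [0.3, 0.3, -3.4]
grip_width: 0.0139
```

Emit:
drive_tool(commands=[{"tx": 0.03,"ty": -0.5,"tz": 0,"rx": 0,"ry": 0,"rz": 0,"grip": 1},{"tx": 0.03,"ty": -0.5,"tz": 0,"rx": 0,"ry": 0,"rz": 0,"grip": 1},{"tx": 0.03,"ty": -0.4,"tz": 0,"rx": 0,"ry": 0,"rz": 0,"grip": 1},{"tx": 0.03,"ty": -0.3,"tz": 0,"rx": 0,"ry": 0,"rz": 0,"grip": 1},{"tx": 0.03,"ty": -0.2,"tz": 0,"rx": 0,"ry": 0,"rz": 0,"grip": 1},{"tx": 0,"ty": -0.1,"tz": 0,"rx": 0,"ry": 0,"rz": 0,"grip": 1},{"tx": 0,"ty": 0,"tz": 0,"rx": 0,"ry": 0,"rz": 0,"grip": 1}])

```text
clock: 78.9
tcp_pos: [0.582, -0.1511, 0.1517]
orientation: [3.135, -0.19, 0.031]
contact_force: [-0.3, 0.2, -2.8]
grip_width: 0.0139
```

```bash
python3 -c "
from wet import *
rep()
d=wet_wrist(.132,.01); print(d)
a=np.radians(d['toolyaw']); c=np.array(d['tcp'][:2])+np.array([[np.cos(a),-np.sin(a)],[np.sin(a),np.cos(a)]])@[d['rear']+.0495,d['mid']]
print('panel robot frame',c,d['toolyaw']+d['relyaw'])
f=grab('top'); crop(f,'top5.png',230,420,100,270,4); W=cloud(f); Z=W[...,2]
big=(np.abs(W[...,0]-.687)<.1)&(np.abs(W[...,1]+.15)<.1)&(Z>.122)&(Z<.145)
mm=cv2.morphologyEx(big.astype(np.uint8),cv2.MORPH_OPEN,np.ones((3,3),np.uint8))
v,u=np.nonzero(mm); print(' depth top',len(v),rect(onplane(f,np.c_[u,v],0.1345)))
P=W[big]; A=np.c_[P[:,:2]-[.687,-.153],np.ones(len(P))]; print(np.degrees(np.linalg.lstsq(A,P[:,2],rcond=None)[0][:2]))
f=grab('scene'); crop(f,'sc9.png',180,360,130,290,4)
"
```

```text
t 78.9 tcp [ 0.582  -0.1511  0.1517] jawyaw -96.94 z [ 0.019 -0.002 -1.   ] q [ 0.5   0.47 -0.45  1.8   0.26  0.91 -1.76] F [-0.3  0.2 -2.8] w 0.0139
{'rear': np.float64(0.05596043521768066), 'relyaw': np.float64(-0.8567029401021728), 'mid': np.float64(0.0028995336278441965), 'width': np.float64(0.12626915447843037), 'z': np.float64(0.13408714361537663), 'toolyaw': np.float64(-6.9362767464370085), 'tcp': array([ 0.58200158, -0.15108081,  0.15169259])}
panel robot frame [ 0.68704032 -0.16093847] -7.792979686539182
 depth top 1196 [ 684.  -161.3  129.1  107.    82.3]
[1.56990179 0.0259576 ]
```

View pics/top5.png

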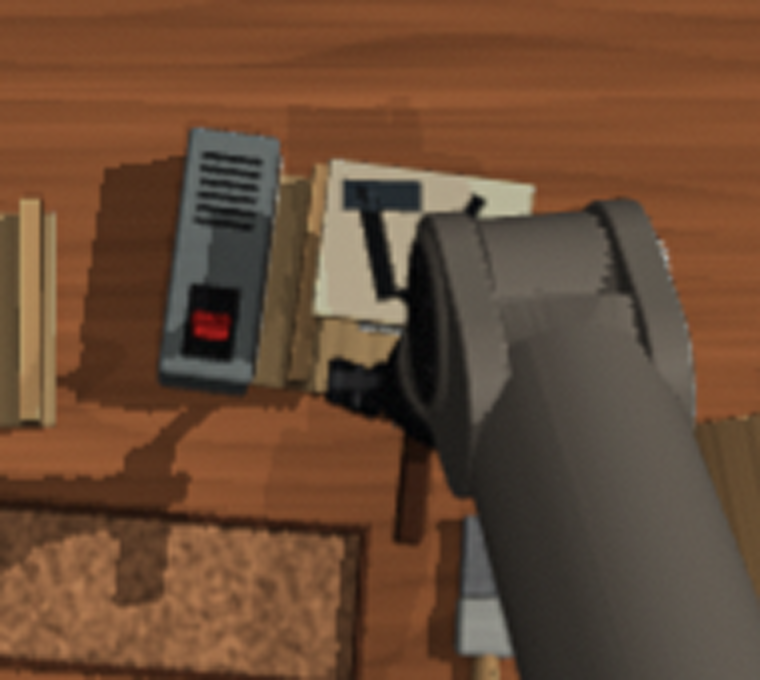

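View pics/sc9.png

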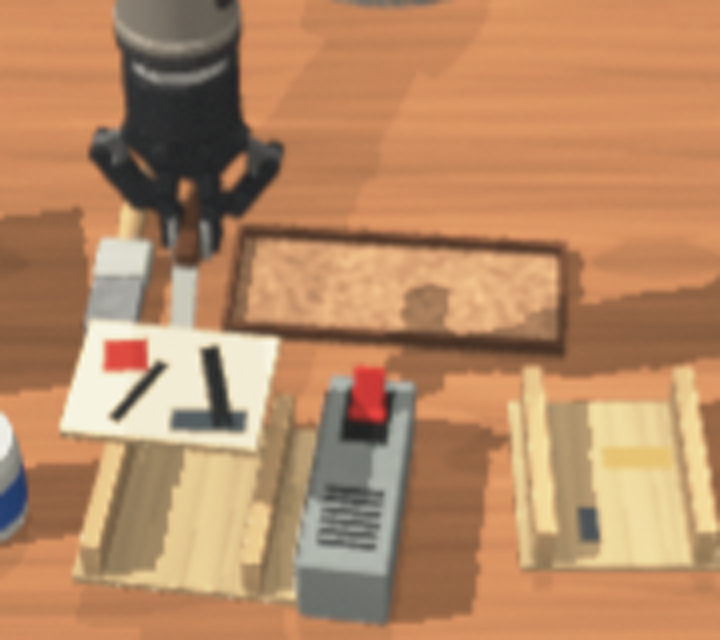

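Emit:
drive_tool(commands=[{"tx": -0.02,"ty": 0.1,"tz": 0,"rx": 0,"ry": 0,"rz": -0.02,"grip": 1},{"tx": -0.02,"ty": 0.18,"tz": 0,"rx": 0,"ry": 0,"rz": -0.02,"grip": 1},{"tx": 0,"ty": 0.1,"tz": -0.2,"rx": 0,"ry": 0,"rz": 0,"grip": 1},{"tx": 0,"ty": 0,"tz": -0.4,"rx": 0,"ry": 0,"rz": 0,"grip": 1},{"tx": 0,"ty": 0,"tz": -0.5,"rx": 0,"ry": 0,"rz": 0,"grip": 1},{"tx": 0,"ty": 0,"tz": -0.5,"rx": 0,"ry": 0,"rz": 0,"grip": 1},{"tx": 0,"ty": 0,"tz": -0.5,"rx": 0,"ry": 0,"rz": 0,"grip": 1},{"tx": 0,"ty": 0,"tz": -0.5,"rx": 0,"ry": 0,"rz": 0,"grip": 1},{"tx": 0,"ty": 0,"tz": -0.4,"rx": 0,"ry": 0,"rz": 0,"grip": 1},{"tx": 0,"ty": 0,"tz": -0.2,"rx": 0,"ry": 0,"rz": 0,"grip": 1}])

```text
clock: 80.3
tcp_pos: [0.581, -0.1435, 0.087]
orientation: [3.134, -0.199, 0.03]
contact_force: [-0.2, -0.8, -2.4]
grip_width: 0.0143
```

Emit:
drive_tool(commands=[{"tx": 0,"ty": 0,"tz": -0.2,"rx": 0,"ry": 0,"rz": 0,"grip": 1},{"tx": 0,"ty": 0,"tz": -0.1,"rx": 0,"ry": 0,"rz": 0,"grip": 1},{"tx": 0,"ty": 0,"tz": 0,"rx": 0,"ry": 0,"rz": 0,"grip": 1}])

```text
clock: 80.68
tcp_pos: [0.5812, -0.1436, 0.0817]
orientation: [3.134, -0.199, 0.031]
contact_force: [0.0, -0.3, -2.0]
grip_width: 0.0144
```

```bash
cat > dry.py <<'E'
from wet import *
import sys
zt=float(sys.argv[1]); tag=sys.argv[2]
rep()
d=wet_wrist(zt,.008); 
a=np.radians(d['toolyaw']); c=np.array(d['tcp'][:2])+np.array([[np.cos(a),-np.sin(a)],[np.sin(a),np.cos(a)]])@[d['rear']+.0495,d['mid']]
print({k:np.round(v,4) for k,v in d.items()}); print('panel robot frame',c,d['toolyaw']+d['relyaw'])
for n in ('top','scene'):
    f=grab(n); W=cloud(f); Z=W[...,2]
    if n=='top': crop(f,'top_%s.png'%tag,230,420,100,270,4)
    else: crop(f,'sc_%s.png'%tag,180,360,150,290,4)
    q=loc(np.c_[W[...,0].ravel(),W[...,1].ravel()],[.6857,-.1548],-8.1).reshape(*Z.shape,2)
    m=(abs(Z-zt)<.006)&(abs(q[...,0])<75)&(abs(q[...,1])<75)
    v,u=np.nonzero(m); Q=loc(onplane(f,np.c_[u,v],zt),[.6857,-.1548],-8.1)
    def edge(i,sgn,lo,hi,step=6):
        r=[]
        for s in np.arange(lo,hi,step):
            t=Q[abs(Q[:,1-i]-s)<3]
            if len(t)>3: r.append((s,np.percentile(t[:,i],98 if sgn>0 else 2)))
        r=np.array(r); k=np.polyfit(r[:,0],r[:,1],1) if len(r)>3 else [np.nan]*2
        return np.round([np.median(r[:,1]) if len(r) else np.nan,np.degrees(k[0])],1).tolist(), len(r)
    print(n,len(v),'far',edge(0,1,-50,50),'near',edge(0,-1,-50,50),'left',edge(1,1,-40,40),'right',edge(1,-1,-40,40))
E
python3 dry.py .0645 h1
```

```text
t 80.67 tcp [ 0.5812 -0.1436  0.0817] jawyaw -97.26 z [ 0.019 -0.002 -1.   ] q [ 0.46  0.56 -0.42  1.86  0.31  0.77 -1.83] F [ 0.  -0.3 -2. ] w 0.0144
{'rear': np.float64(0.0581), 'relyaw': np.float64(-0.7955), 'mid': np.float64(0.0029), 'width': np.float64(0.1264), 'z': np.float64(0.0641), 'toolyaw': np.float64(-7.2588), 'tcp': array([ 0.5812, -0.1436,  0.0817])}
panel robot frame [ 0.68831415 -0.15432151] -8.05435610591986
top 1065 far ([49.0, -0.9], 17) near ([12.7, -51.7], 17) left ([62.0, -1.8], 14) right ([17.4, -71.2], 14)
scene 1375 far ([54.2, 0.4], 17) near ([-44.9, 0.4], 17) left ([60.7, 0.1], 14) right ([-62.2, 0.2], 14)
```

```bash
ls pics | tail -3
```

```text
wr8.png
wr9.png
wrist_0.png
```

Emit:
drive_tool(commands=[{"tx": 0,"ty": 0.05,"tz": -0.1,"rx": 0,"ry": 0,"rz": 0,"grip": 1},{"tx": 0,"ty": 0,"tz": -0.15,"rx": 0,"ry": 0,"rz": 0,"grip": 1},{"tx": 0,"ty": 0,"tz": -0.15,"rx": 0,"ry": 0,"rz": 0,"grip": 1},{"tx": 0,"ty": 0,"tz": -0.1,"rx": 0,"ry": 0,"rz": 0,"grip": 1},{"tx": 0,"ty": 0,"tz": -0.1,"rx": 0,"ry": 0,"rz": 0,"grip": 1},{"tx": 0,"ty": 0,"tz": -0.1,"rx": 0,"ry": 0,"rz": 0,"grip": 1},{"tx": 0,"ty": 0,"tz": -0.1,"rx": 0,"ry": 0,"rz": 0,"grip": 1},{"tx": 0,"ty": 0,"tz": -0.15,"rx": 0,"ry": 0,"rz": 0,"grip": 1},{"tx": 0,"ty": 0,"tz": -0.2,"rx": 0,"ry": 0,"rz": 0,"grip": 1},{"tx": 0,"ty": 0,"tz": -0.1,"rx": 0,"ry": 0,"rz": 0,"grip": 1}])

```text
clock: 82.08
tcp_pos: [0.5811, -0.1425, 0.0563]
orientation: [3.134, -0.199, 0.03]
contact_force: [-0.9, -0.2, -1.1]
grip_width: 0.0145
```

```bash
python3 dry.py .053 h2
```

```text
t 82.08 tcp [ 0.5811 -0.1425  0.0563] jawyaw -97.26 z [ 0.019 -0.002 -1.   ] q [ 0.44  0.59 -0.41  1.87  0.34  0.73 -1.85] F [-0.9 -0.2 -1.1] w 0.0145
{'rear': np.float64(0.0582), 'relyaw': np.float64(-0.7527), 'mid': np.float64(0.0148), 'width': np.float64(0.1497), 'z': np.float64(0.053), 'toolyaw': np.float64(-7.2574), 'tcp': array([ 0.5811, -0.1425,  0.0563])}
panel robot frame [ 0.68972124 -0.14151149] -8.010079526733636
top 1105 far ([48.8, -1.7], 17) near ([6.4, -43.4], 17) left ([63.1, -1.7], 14) right ([13.3, -80.5], 14)
scene 1416 far ([53.8, -1.3], 17) near ([-46.0, 1.3], 17) left ([62.2, -0.2], 14) right ([-61.9, 0.2], 14)
```

View pics/sc_h2.png

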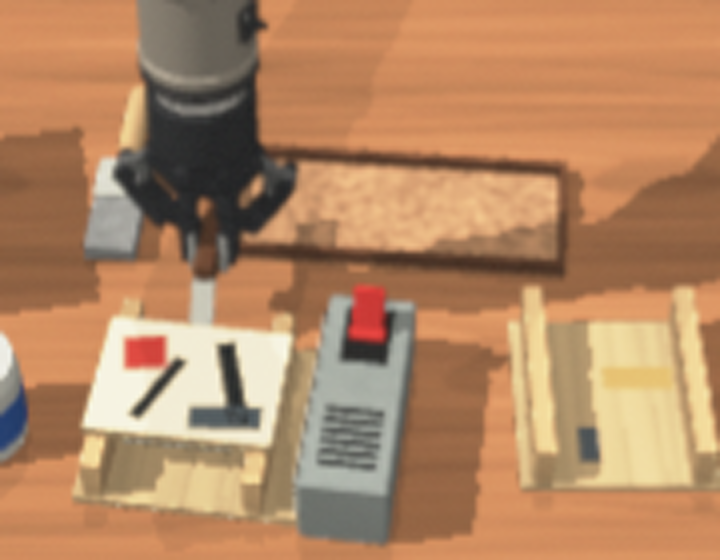

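Emit:
drive_tool(commands=[{"tx": -0.2,"ty": 0.025,"tz": 0,"rx": 0,"ry": 0,"rz": 0,"grip": 1},{"tx": -0.4,"ty": 0.05,"tz": 0,"rx": 0,"ry": 0,"rz": 0,"grip": 1},{"tx": -0.6,"ty": 0.076,"tz": 0,"rx": 0,"ry": 0,"rz": 0,"grip": 1},{"tx": -0.8,"ty": 0.1,"tz": 0,"rx": 0,"ry": 0,"rz": 0,"grip": 1},{"tx": -0.8,"ty": 0.1,"tz": 0,"rx": 0,"ry": 0,"rz": 0,"grip": 1},{"tx": -0.8,"ty": 0.1,"tz": 0,"rx": 0,"ry": 0,"rz": 0,"grip": 1},{"tx": -0.8,"ty": 0.1,"tz": 0,"rx": 0,"ry": 0,"rz": 0,"grip": 1},{"tx": -0.8,"ty": 0.1,"tz": 0,"rx": 0,"ry": 0,"rz": 0,"grip": 1},{"tx": -0.8,"ty": 0.1,"tz": 0,"rx": 0,"ry": 0,"rz": 0,"grip": 1},{"tx": -0.3,"ty": 0.04,"tz": 0,"rx": 0,"ry": 0,"rz": 0,"grip": 1}])

```text
clock: 83.48
tcp_pos: [0.4538, -0.1267, 0.0567]
orientation: [3.134, -0.199, 0.029]
contact_force: [0.7, 0.5, -1.5]
grip_width: 0.0144
```

```bash
python3 - <<'E'
from fit import *
rep()
for n in ('top','scene'):
    f=grab(n); W=cloud(f); Z=W[...,2]
    if n=='top': crop(f,'top6.png',230,420,100,270,4)
    q=loc(np.c_[W[...,0].ravel(),W[...,1].ravel()],[.6857,-.1548],-8.1).reshape(*Z.shape,2)
    m=(abs(Z-.053)<.0045)&(abs(q[...,0])<75)&(abs(q[...,1])<75)
    mm=cv2.morphologyEx(m.astype(np.uint8),cv2.MORPH_OPEN,np.ones((3,3),np.uint8))
    v,u=np.nonzero(mm); Q=onplane(f,np.c_[u,v],.053); print(n,rect(Q),loc(np.array([rect(Q)[:2]/1000]),[.6857,-.1548],-8.1))
    m=(Z>.040)&(Z<.0485)&(abs(q[...,0])<80)&(abs(q[...,1])<68)
    v,u=np.nonzero(m); Q=loc(onplane(f,np.c_[u,v],.045),[.6857,-.1548],-8.1); print(' rails x',np.percentile(Q[:,0],[1,99]),'y',np.percentile(Q[:,1],[1,99]))
    m=(Z>.057)&(Z<.068)&(abs(q[...,0])<95)&(q[...,1]>80)&(q[...,1]<155)
    v,u=np.nonzero(m); Q=onplane(f,np.c_[u,v],.062); print(' box',rect(Q))
E
```

```text
t 83.47 tcp [ 0.4538 -0.1267  0.0567] jawyaw -97.26 z [ 0.019 -0.002 -1.   ] q [ 0.5   0.44 -0.43  2.16  0.33  0.59 -1.86] F [ 0.7  0.5 -1.5] w 0.0144
top [ 685.8 -154.6  129.5  100.9   82.1] [[0.07082212 0.21209485]]
 rails x [-74.96683645  75.08961943] y [-63.54793106  61.74959317]
 box [701.3 -38.3  62.5 170.2  81.9]
scene [ 689.3 -155.7  129.   102.8   82.1] [[ 3.69089628 -0.38377686]]
 rails x [-71.96751475  79.92852174] y [-61.95159206  63.16089915]
 box [707.  -38.9  61.7 171.9  82.1]
```

View pics/top6.png

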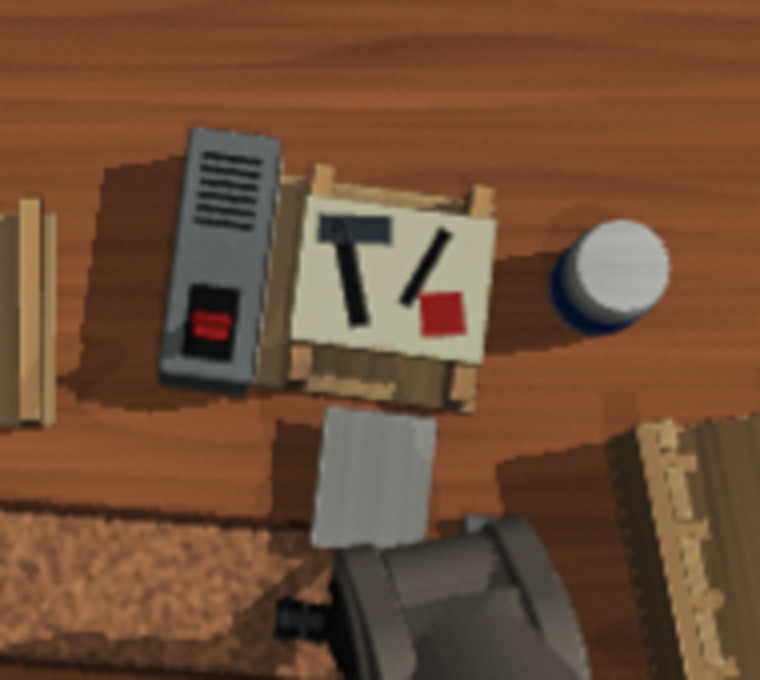

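Emit:
drive_tool(commands=[{"tx": 0,"ty": 0,"tz": 0.5,"rx": 0,"ry": 0,"rz": 0,"grip": 1},{"tx": 0,"ty": 0,"tz": 1,"rx": 0,"ry": 0,"rz": 0,"grip": 1},{"tx": 0,"ty": 0,"tz": 1,"rx": 0,"ry": 0,"rz": 0,"grip": 1},{"tx": 0,"ty": 0,"tz": 1,"rx": 0,"ry": 0,"rz": 0,"grip": 1},{"tx": 0,"ty": 0,"tz": 1,"rx": 0,"ry": 0,"rz": 0,"grip": 1},{"tx": 0,"ty": 0,"tz": 0.5,"rx": 0,"ry": 0,"rz": 0,"grip": 1},{"tx": 0.1,"ty": 0.36,"tz": 0,"rx": 0,"ry": 0,"rz": 0.97,"grip": 1},{"tx": 0.1,"ty": 0.36,"tz": 0,"rx": 0,"ry": 0,"rz": 0.97,"grip": 1},{"tx": 0.1,"ty": 0.36,"tz": 0,"rx": 0,"ry": 0,"rz": 0.97,"grip": 1},{"tx": 0.1,"ty": 0.36,"tz": 0,"rx": 0,"ry": 0,"rz": 0.97,"grip": 1}])

```text
clock: 84.82
tcp_pos: [0.4634, -0.0977, 0.1568]
orientation: [-3.068, -0.653, -0.03]
contact_force: [0.8, -0.3, -2.9]
grip_width: 0.0144
```

Emit:
drive_tool(commands=[{"tx": 0.1,"ty": 0.36,"tz": 0,"rx": 0,"ry": 0,"rz": 0.97,"grip": 1},{"tx": 0.1,"ty": 0.36,"tz": 0,"rx": 0,"ry": 0,"rz": 0.97,"grip": 1},{"tx": 0.1,"ty": 0.36,"tz": 0,"rx": 0,"ry": 0,"rz": 0.97,"grip": 1},{"tx": 0.1,"ty": 0.36,"tz": 0,"rx": 0,"ry": 0,"rz": 0.97,"grip": 1},{"tx": 0.1,"ty": 0.36,"tz": 0,"rx": 0,"ry": 0,"rz": 0.97,"grip": 1},{"tx": 0.1,"ty": 0.36,"tz": 0,"rx": 0,"ry": 0,"rz": 0.97,"grip": 1},{"tx": 0.1,"ty": 0.36,"tz": 0,"rx": 0,"ry": 0,"rz": 0.97,"grip": 1},{"tx": 0.1,"ty": 0.36,"tz": 0,"rx": 0,"ry": 0,"rz": 0.97,"grip": 1},{"tx": 0,"ty": 0,"tz": 0,"rx": 0,"ry": 0,"rz": 0,"grip": 1}])

```text
clock: 85.95
tcp_pos: [0.4796, -0.0399, 0.1568]
orientation: [-2.29, -2.13, -0.023]
contact_force: [0.4, 0.1, -2.2]
grip_width: 0.014
```

```bash
python3 bladechk.py wr20; python3 - <<'E'
from fit import *
f=grab("top"); W=cloud(f); Z=W[...,2]; crop(f,"top7.png",200,350,200,290,5)
big=(np.abs(W[...,0]-.48)<.07)&(np.abs(W[...,1]-.06)<.08)&(Z>.12)&(Z<.145)
P=W[big]; print(len(P),rect(P),P[:,2].mean().round(4))
E
```

```text
t 85.95 tcp [ 0.4796 -0.0399  0.1568] jawyaw -4.15 z [ 0.001  0.02  -1.   ] q [ 0.7   0.38 -0.87  2.04  0.35  0.88 -0.43] F [ 0.4  0.1 -2.2] w 0.014
toolx [0.0724 0.9972 0.0203] toolxyaw 85.85
25784
blade plane(tool) z= [ 0.0175 -0.004   0.026 ] ext [[0.0526, -0.0373], [0.1185, 0.0367]]
world slopes [0.23 0.14] z 0.131
1244 [485.6  54.8 102.7  76.2  85.3] 0.1316
```

View pics/top7.png

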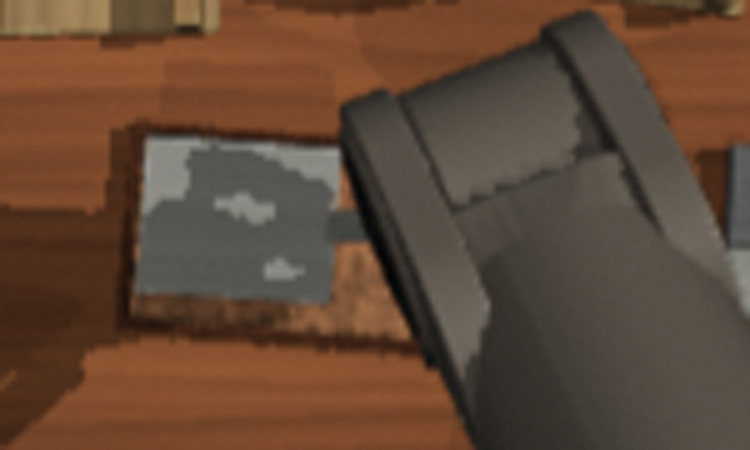

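View pics/wr20.png

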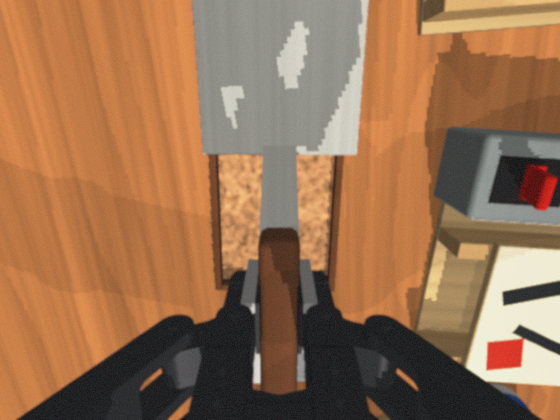

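Emit:
drive_tool(commands=[{"tx": -0.15,"ty": 0,"tz": -0.5,"rx": 0,"ry": 0,"rz": 0,"grip": 1},{"tx": 0,"ty": 0,"tz": -1,"rx": 0,"ry": 0,"rz": 0,"grip": 1},{"tx": 0,"ty": 0,"tz": -1,"rx": 0,"ry": 0,"rz": 0,"grip": 1},{"tx": 0,"ty": 0,"tz": -1,"rx": 0,"ry": 0,"rz": 0,"grip": 1},{"tx": 0,"ty": 0,"tz": -1,"rx": 0,"ry": 0,"rz": 0,"grip": 1},{"tx": 0,"ty": 0,"tz": -0.7,"rx": 0,"ry": 0,"rz": 0,"grip": 1},{"tx": 0,"ty": 0,"tz": -0.5,"rx": 0,"ry": 0,"rz": 0,"grip": 1},{"tx": 0,"ty": 0,"tz": -0.3,"rx": 0,"ry": 0,"rz": 0,"grip": 1},{"tx": 0,"ty": 0,"tz": 0,"rx": 0,"ry": 0,"rz": 0,"grip": 1}])

```text
clock: 87.18
tcp_pos: [0.4762, -0.0403, 0.0366]
orientation: [-2.29, -2.13, -0.022]
contact_force: [-0.4, -0.2, -1.7]
grip_width: 0.0142
```

Emit:
drive_tool(commands=[{"tx": 0,"ty": 0,"tz": -0.15,"rx": 0,"ry": 0,"rz": 0,"grip": 1},{"tx": 0,"ty": 0,"tz": 0,"rx": 0,"ry": 0,"rz": 0,"grip": 1}])

```text
clock: 87.42
tcp_pos: [0.4763, -0.0404, 0.0339]
orientation: [-2.291, -2.131, -0.022]
contact_force: [-1.0, -0.1, -0.6]
grip_width: 0.0143
```

Emit:
drive_tool(commands=[{"tx": 0,"ty": 0,"tz": -0.1,"rx": 0,"ry": 0,"rz": 0,"grip": 1},{"tx": 0,"ty": 0,"tz": 0,"rx": 0,"ry": 0,"rz": 0,"grip": 1}])

```text
clock: 87.68
tcp_pos: [0.4765, -0.0404, 0.0318]
orientation: [-2.291, -2.131, -0.023]
contact_force: [0.0, -0.4, -0.7]
grip_width: 0.0145
```

Emit:
drive_tool(commands=[{"tx": 0,"ty": 0,"tz": -0.05,"rx": 0,"ry": 0,"rz": 0,"grip": 1},{"tx": 0,"ty": 0,"tz": 0,"rx": 0,"ry": 0,"rz": 0,"grip": 1}])

```text
clock: 87.92
tcp_pos: [0.4766, -0.0406, 0.0312]
orientation: [-2.291, -2.131, -0.022]
contact_force: [-0.9, -2.3, 5.4]
grip_width: 0.0144
```

Emit:
drive_tool(commands=[{"tx": 0,"ty": 0,"tz": 0,"rx": 0,"ry": 0,"rz": 0,"grip": 0.1},{"tx": 0,"ty": 0,"tz": 0,"rx": 0,"ry": 0,"rz": 0,"grip": 0.1},{"tx": 0,"ty": 0,"tz": 0,"rx": 0,"ry": 0,"rz": 0,"grip": 0.1},{"tx": 0,"ty": 0,"tz": 0.5,"rx": 0,"ry": 0,"rz": 0,"grip": 0.1},{"tx": 0,"ty": 0,"tz": 1,"rx": 0,"ry": 0,"rz": 0,"grip": 0.1},{"tx": 0,"ty": 0,"tz": 1,"rx": 0,"ry": 0,"rz": 0,"grip": 0.1},{"tx": 0,"ty": 0,"tz": 1,"rx": -0.14,"ry": 0,"rz": 0,"grip": 0.1},{"tx": 0,"ty": 0,"tz": 1,"rx": 0,"ry": 0,"rz": -0.25,"grip": 0.1},{"tx": 0,"ty": 0,"tz": 1,"rx": 0,"ry": 0,"rz": -0.25,"grip": 0.1},{"tx": 0,"ty": 0,"tz": 1,"rx": 0,"ry": 0,"rz": 0,"grip": 0.1}])

```text
clock: 89.18
tcp_pos: [0.4761, -0.0401, 0.162]
orientation: [2.373, 2.058, 0.002]
contact_force: [-0.1, 0.0, -0.3]
grip_width: 0.0384
```

```bash
python3 - <<'E'
from fit import *
o=rep()
f=grab("wrist"); cv2.imwrite("pics/wr21.png",f["frame"]); W=cloud(f)
P=band(W,(.475,-.06),.12,.050,.068); print("handle",len(P),rect(P),np.median(P[:,2]))
P=band(W,(.483,.06),.03,-.01,.03); A=np.c_[P[:,:2],np.ones(len(P))]; k=np.linalg.lstsq(A,P[:,2],rcond=None)[0]; print("blade z",np.median(P[:,2]),"slopes",np.degrees(k[:2]))
# switch red
hsv=cv2.cvtColor(f["frame"],cv2.COLOR_BGR2HSV); m=((hsv[...,0]<8)|(hsv[...,0]>172))&(hsv[...,1]>170)&(hsv[...,2]>90)
Q=W[m]; Q=Q[np.isfinite(Q[:,0])]; Q=Q[(Q[:,2]>.06)&(abs(Q[:,0]-.65)<.05)&(abs(Q[:,1]+.03)<.04)]; print("switch",len(Q),np.percentile(Q,[2,50,98],axis=0).round(4) if len(Q) else None)
f=grab("top"); W=cloud(f); hsv=cv2.cvtColor(f["frame"],cv2.COLOR_BGR2HSV); m=((hsv[...,0]<8)|(hsv[...,0]>172))&(hsv[...,1]>170)&(hsv[...,2]>90)
Q=W[m]; Q=Q[np.isfinite(Q[:,0])]; Q=Q[(Q[:,2]>.05)&(abs(Q[:,0]-.65)<.05)&(abs(Q[:,1]+.03)<.04)]; print("switch top",len(Q),np.percentile(Q,[2,50,98],axis=0).round(4) if len(Q) else None)
E
```

```text
t 89.17 tcp [ 0.4761 -0.0401  0.162 ] jawyaw -8.13 z [ 0.001 -0.    -1.   ] q [ 0.67  0.36 -0.85  2.04  0.34  0.89 -0.51] F [-0.1  0.  -0.3] w 0.0384
handle 2740 [474.  -63.7 109.4  16.2  85.5] 0.05915994526994198
blade z 0.0050898414161678895 slopes [-0.00301509 -0.23409703]
switch 840 [[ 0.6383 -0.04    0.0631]
 [ 0.6435 -0.0259  0.0947]
 [ 0.67   -0.0175  0.098 ]]
switch top 44 [[ 0.639  -0.0406  0.0667]
 [ 0.6486 -0.0308  0.0882]
 [ 0.6607 -0.0215  0.0998]]
```

View pics/wr21.png

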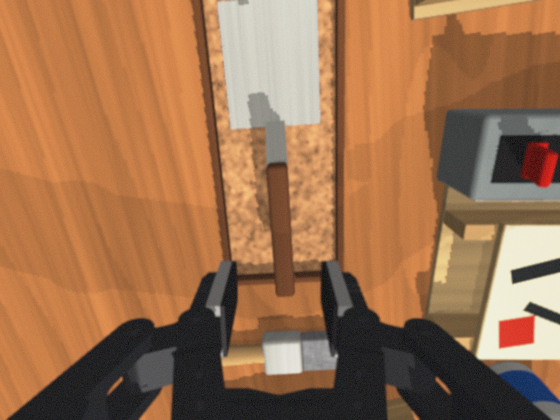

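Emit:
drive_tool(commands=[{"tx": 0.87,"ty": 0.13,"tz": 0,"rx": 0,"ry": 0,"rz": 0,"grip": 1},{"tx": 0.87,"ty": 0.13,"tz": 0,"rx": 0,"ry": 0,"rz": 0,"grip": 1},{"tx": 0.87,"ty": 0.13,"tz": 0,"rx": 0,"ry": 0,"rz": 0,"grip": 1},{"tx": 0.87,"ty": 0.13,"tz": 0,"rx": 0,"ry": 0,"rz": 0,"grip": 1},{"tx": 0.87,"ty": 0.13,"tz": 0,"rx": 0,"ry": 0,"rz": 0,"grip": 1},{"tx": 0.87,"ty": 0.13,"tz": 0,"rx": 0,"ry": 0,"rz": 0,"grip": 1},{"tx": 0.87,"ty": 0.13,"tz": 0,"rx": 0,"ry": 0,"rz": 0,"grip": 1},{"tx": 0,"ty": 0,"tz": 0,"rx": 0,"ry": 0,"rz": 0,"grip": 1}], grip_force=30)

```text
clock: 90.28
tcp_pos: [0.5994, -0.0212, 0.1596]
orientation: [-2.372, -2.058, -0.002]
contact_force: [-0.9, 0.5, 0.3]
grip_width: -0.0002
```

Emit:
drive_tool(commands=[{"tx": 0,"ty": 0,"tz": -1,"rx": 0,"ry": 0,"rz": 0,"grip": 1},{"tx": 0,"ty": 0,"tz": -1,"rx": 0,"ry": 0,"rz": 0,"grip": 1},{"tx": 0,"ty": 0,"tz": -1,"rx": 0,"ry": 0,"rz": 0,"grip": 1},{"tx": 0,"ty": 0,"tz": -0.9,"rx": 0,"ry": 0,"rz": 0,"grip": 1},{"tx": 0,"ty": 0,"tz": 0,"rx": 0,"ry": 0,"rz": 0,"grip": 1}])

```text
clock: 90.9
tcp_pos: [0.5967, -0.0223, 0.0808]
orientation: [-2.372, -2.058, 0.003]
contact_force: [0.2, 0.7, 0.6]
grip_width: 0.0004
```

```bash
python3 - <<'E'
from fit import *
o=rep()
f=grab("scene"); crop(f,"sc10.png",210,330,150,280,4)
f=grab("wrist"); cv2.imwrite("pics/wr22.png",f["frame"])
E
```

```text
t 90.9 tcp [ 0.5967 -0.0223  0.0808] jawyaw -8.13 z [-0.002 -0.    -1.   ] q [ 0.46  0.64 -0.72  1.83  0.53  0.88 -0.65] F [0.2 0.7 0.6] w 0.0004
```

View pics/sc10.png

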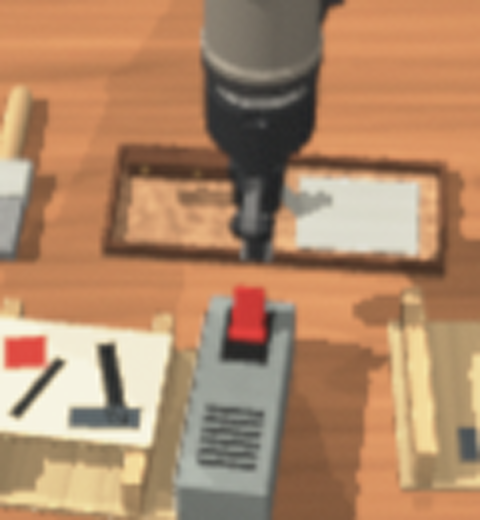

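View pics/wr22.png

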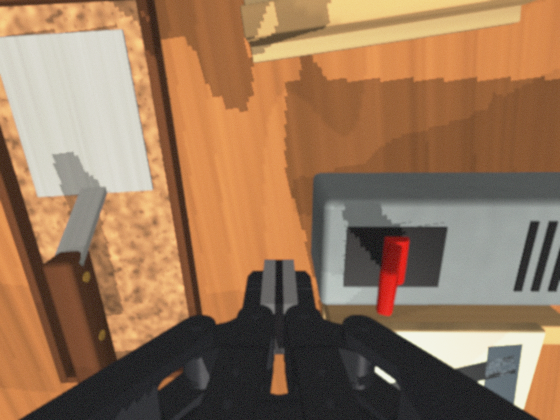

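Emit:
drive_tool(commands=[{"tx": 0.5,"ty": -0.07,"tz": 0,"rx": 0,"ry": 0,"rz": 0,"grip": 1},{"tx": 0.5,"ty": -0.07,"tz": 0,"rx": 0,"ry": 0,"rz": 0,"grip": 1},{"tx": 0.5,"ty": -0.07,"tz": 0,"rx": 0,"ry": 0,"rz": 0,"grip": 1},{"tx": 0.4,"ty": -0.06,"tz": 0,"rx": 0,"ry": 0,"rz": 0,"grip": 1},{"tx": 0,"ty": 0,"tz": 0,"rx": 0,"ry": 0,"rz": 0,"grip": 1}])

```text
clock: 91.62
tcp_pos: [0.6368, -0.0276, 0.0826]
orientation: [2.373, 2.057, 0.002]
contact_force: [-0.6, 0.6, -0.3]
grip_width: -0.0001
```

Emit:
drive_tool(commands=[{"tx": 0.2,"ty": -0.03,"tz": 0,"rx": 0,"ry": 0,"rz": 0,"grip": 1},{"tx": 0.2,"ty": -0.03,"tz": 0,"rx": 0,"ry": 0,"rz": 0,"grip": 1},{"tx": 0,"ty": 0,"tz": 0,"rx": 0,"ry": 0,"rz": 0,"grip": 1}])

```text
clock: 92.0
tcp_pos: [0.6444, -0.0288, 0.0827]
orientation: [2.373, 2.057, 0.002]
contact_force: [0.3, 0.7, -0.3]
grip_width: 0.0
```

```bash
python3 - <<'E'
from fit import *
o=rep()
f=grab("scene"); crop(f,"sc11.png",210,330,150,280,4)
f=grab("wrist"); cv2.imwrite("pics/wr23.png",f["frame"])
E
```

```text
t 92.0 tcp [ 0.6444 -0.0288  0.0827] jawyaw -8.15 z [ 0.002  0.    -1.   ] q [ 0.44  0.7  -0.7   1.71  0.54  0.93 -0.62] F [ 0.3  0.7 -0.3] w 0.0
```

View pics/wr23.png

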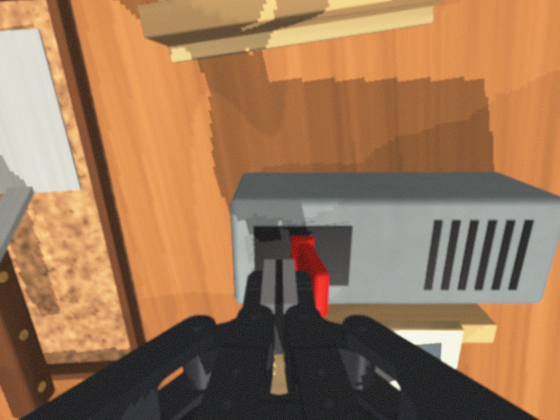

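Emit:
drive_tool(commands=[{"tx": 0.2,"ty": -0.03,"tz": 0,"rx": 0,"ry": 0,"rz": 0,"grip": 1},{"tx": 0.1,"ty": -0.015,"tz": 0,"rx": 0,"ry": 0,"rz": 0,"grip": 1},{"tx": 0,"ty": 0,"tz": 0,"rx": 0,"ry": 0,"rz": 0,"grip": 1}])

```text
clock: 92.48
tcp_pos: [0.6502, -0.0298, 0.0826]
orientation: [2.373, 2.057, 0.001]
contact_force: [-1.3, 0.4, -0.6]
grip_width: 0.0001
```

```bash
python3 - <<'E'
from fit import *
o=rep()
f=grab("wrist"); cv2.imwrite("pics/wr24.png",f["frame"]); W=cloud(f)
hsv=cv2.cvtColor(f["frame"],cv2.COLOR_BGR2HSV); m=((hsv[...,0]<8)|(hsv[...,0]>172))&(hsv[...,1]>170)&(hsv[...,2]>90)
Q=W[m]; Q=Q[np.isfinite(Q[:,0])]; Q=Q[(Q[:,2]>.06)&(abs(Q[:,0]-.66)<.05)&(abs(Q[:,1]+.03)<.04)]; print("switch",len(Q),np.percentile(Q,[2,50,98],axis=0).round(4) if len(Q) else None)
t=Q[Q[:,2]>.088]; print("tip",len(t),t.mean(0) if len(t) else None)
f=grab("top"); W=cloud(f); hsv=cv2.cvtColor(f["frame"],cv2.COLOR_BGR2HSV)
E
```

```text
t 92.47 tcp [ 0.6502 -0.0298  0.0826] jawyaw -8.15 z [ 0.001 -0.    -1.   ] q [ 0.43  0.7  -0.7   1.7   0.54  0.94 -0.62] F [-1.3  0.4 -0.6] w 0.0001
switch 1529 [[ 0.6518 -0.0394  0.0649]
 [ 0.6643 -0.0223  0.0895]
 [ 0.6706 -0.0175  0.0986]]
tip 804 [ 0.66694493 -0.02723795  0.0960818 ]
```

View pics/wr24.png

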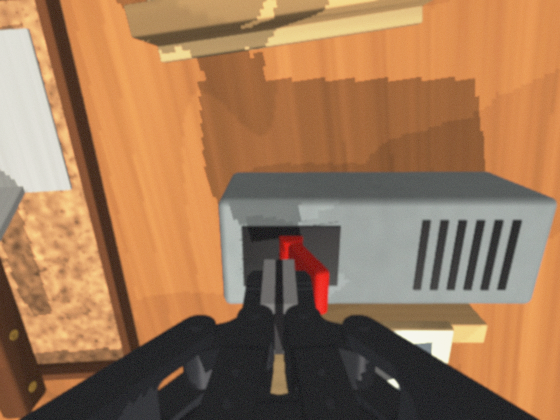

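Emit:
drive_tool(commands=[{"tx": 0.15,"ty": -0.02,"tz": 0,"rx": 0,"ry": 0,"rz": 0,"grip": 1},{"tx": 0,"ty": 0,"tz": 0,"rx": 0,"ry": 0,"rz": 0,"grip": 1}])

```text
clock: 92.82
tcp_pos: [0.6531, -0.0301, 0.0826]
orientation: [2.373, 2.058, 0.001]
contact_force: [-1.1, -0.0, -0.9]
grip_width: -0.0002
```

Emit:
drive_tool(commands=[{"tx": 0.1,"ty": -0.015,"tz": 0,"rx": 0,"ry": 0,"rz": 0,"grip": 1},{"tx": 0,"ty": 0,"tz": 0,"rx": 0,"ry": 0,"rz": 0,"grip": 1}])

```text
clock: 93.08
tcp_pos: [0.6533, -0.0301, 0.0825]
orientation: [-2.372, -2.058, 0.004]
contact_force: [-7.1, 0.8, 3.8]
grip_width: -0.0002
```

Emit:
drive_tool(commands=[{"tx": -0.5,"ty": 0.07,"tz": 0,"rx": 0,"ry": 0,"rz": 0,"grip": 1},{"tx": -1,"ty": 0.14,"tz": 0,"rx": 0,"ry": 0,"rz": 0,"grip": 1},{"tx": -0.5,"ty": 0,"tz": 1,"rx": 0,"ry": 0,"rz": 0,"grip": 1},{"tx": -0.5,"ty": 0,"tz": 1,"rx": 0,"ry": 0,"rz": 0,"grip": 1},{"tx": -0.5,"ty": 0,"tz": 1,"rx": 0,"ry": 0,"rz": 0,"grip": 1},{"tx": -0.5,"ty": 0,"tz": 1,"rx": 0,"ry": 0,"rz": 0,"grip": 1},{"tx": -0.5,"ty": 0,"tz": 1,"rx": 0,"ry": 0,"rz": 0,"grip": 1},{"tx": -0.5,"ty": 0,"tz": 1,"rx": 0,"ry": 0,"rz": 0,"grip": 1},{"tx": -0.5,"ty": 0,"tz": 1,"rx": 0,"ry": 0,"rz": 0,"grip": 1},{"tx": -0.5,"ty": 0,"tz": 1,"rx": 0,"ry": 0,"rz": 0,"grip": 1}])

```text
clock: 94.32
tcp_pos: [0.5445, -0.0261, 0.2444]
orientation: [2.372, 2.057, 0.002]
contact_force: [0.1, 0.7, -0.1]
grip_width: 0.0
```

Emit:
drive_tool(commands=[{"tx": 0,"ty": -1,"tz": 0.5,"rx": 0,"ry": 0,"rz": 0,"grip": 1},{"tx": 0,"ty": -1,"tz": 0.5,"rx": 0,"ry": 0,"rz": 0,"grip": 1},{"tx": 0,"ty": -1,"tz": 0.5,"rx": 0,"ry": 0,"rz": 0,"grip": 1},{"tx": 0,"ty": -1,"tz": 0.5,"rx": 0,"ry": 0,"rz": 0,"grip": 1},{"tx": 0,"ty": -1,"tz": 0,"rx": 0,"ry": 0,"rz": 0,"grip": 1},{"tx": 0,"ty": -1,"tz": 0,"rx": 0,"ry": 0,"rz": 0,"grip": 1},{"tx": 0,"ty": -1,"tz": 0,"rx": 0,"ry": 0,"rz": 0,"grip": 1},{"tx": 0,"ty": -1,"tz": 0,"rx": 0,"ry": 0,"rz": 0,"grip": 1},{"tx": 0,"ty": -1,"tz": 0,"rx": 0,"ry": 0,"rz": 0,"grip": 1},{"tx": 0,"ty": -1,"tz": 0,"rx": 0,"ry": 0,"rz": 0,"grip": 1}])

```text
clock: 95.58
tcp_pos: [0.545, -0.2274, 0.2826]
orientation: [2.373, 2.058, 0.001]
contact_force: [-0.1, -0.7, 0.3]
grip_width: -0.0002
```

```bash
python3 - <<'E'
from fit import *
o=rep()
f=grab("scene"); cv2.imwrite("pics/scF.png",f["frame"])
f=grab("top"); cv2.imwrite("pics/topF.png",f["frame"]); W=cloud(f); Z=W[...,2]
P=band(W,(.475,-.06),.12,.050,.068); print("handle",len(P),rect(P),np.median(P[:,2]))
P=band(W,(.481,.058),.03,-.01,.03); print("blade z",np.median(P[:,2]))
P=band(W,(.479,.366),.17,.152,.167); q=loc(P,[.479,.366],9.7)
for s in (-72,-24,24,72):
    Q=q[abs(q[:,0]-s)<15]; print(s,len(Q),np.percentile(Q[:,0],[2,98]).round(1),np.percentile(Q[:,1],[1,99]).round(1))
q=loc(np.c_[W[...,0].ravel(),W[...,1].ravel()],[.6857,-.1548],-8.1).reshape(*Z.shape,2)
m=(abs(Z-.053)<.0045)&(abs(q[...,0])<75)&(abs(q[...,1])<75)
mm=cv2.morphologyEx(m.astype(np.uint8),cv2.MORPH_OPEN,np.ones((3,3),np.uint8)); v,u=np.nonzero(mm); Q=onplane(f,np.c_[u,v],.053); print("wet",rect(Q),loc(np.array([rect(Q)[:2]/1000]),[.6857,-.1548],-8.1))
hsv=cv2.cvtColor(f["frame"],cv2.COLOR_BGR2HSV); m=((hsv[...,0]<8)|(hsv[...,0]>172))&(hsv[...,1]>170)&(hsv[...,2]>90)
Q=W[m]; Q=Q[np.isfinite(Q[:,0])]; Q=Q[(Q[:,2]>.05)&(abs(Q[:,0]-.65)<.05)&(abs(Q[:,1]+.03)<.04)]; print("switch",len(Q),Q[Q[:,2]>.085].mean(0))
E
```

```text
t 95.58 tcp [ 0.545  -0.2274  0.2826] jawyaw -8.13 z [ 0.001  0.    -1.   ] q [ 0.89  0.4  -0.79  1.66  0.3   1.21 -0.11] F [-0.1 -0.7  0.3] w -0.0002
handle 258 [473.1 -65.6 107.7  16.   85.6] 0.059821276373633214
blade z 0.005642402398396307
-72 175 [-75.2 -66.8] [-54.8  52.4]
-24 179 [-26.7 -18.3] [-55.6  51.7]
24 172 [20.3 29.9] [-54.7  51.8]
72 185 [68.  76.7] [-55.4  53.3]
wet [ 685.8 -154.6  129.9  100.8   82.1] [[0.07082212 0.21209485]]
switch 39 [ 0.66967006 -0.03246927  0.09620139]
```

View pics/scF.png

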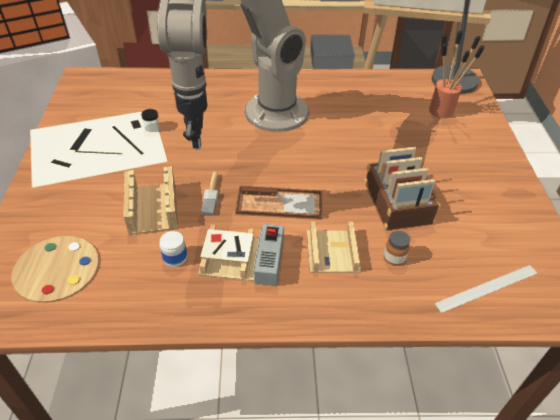

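View pics/topF.png

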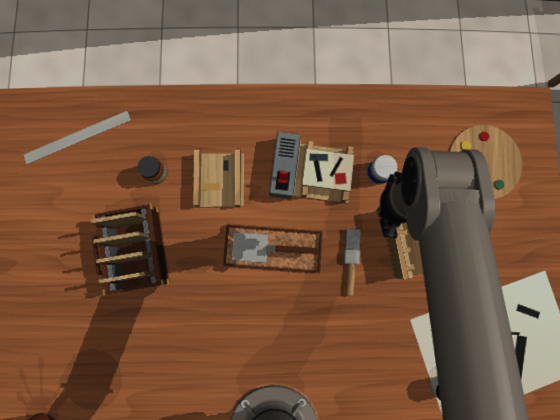

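```bash
python3 - <<'E'
from fit import *
print(workorder.hand_in()); rep()
E
```

```text
the job is handed in; nothing more can be done
None
the job is handed in; nothing more can be done
```

I did the whole job in about 96 s of robot time and handed it in; no verdict came back.

- **Dry panels:** all four were in the rack. Each stands in its own slot in the case, pressed down until the slot floor pushed back. Their top edges read about 159 mm, against 160 mm for fully seated.
- **Wet panel:** I slid the spatula under it, lifted it and carried it across. It read level to about 0.2° just after the lift. On the dryer it lies about 0.2 mm off centre and within 0.2° of square by the top camera.
- **Fan switch:** pushed over until it hit its stop. The paddle now leans about 0.43 rad to the on side, so it is at about the 0.9 fully-on mark.
- **Spatula:** it had already been knocked a little inside the tray, so I measured it again before gripping. It is back in the tray with the blade flat and its top about 5 mm up, as cork plus blade should be. I put it back just before flipping the switch, because the gripper had to be free.
- **Left alone:** the varnish jar, brush and paint can look unmoved in the last pictures.

**Disagreement:** the cameras differed from each other by 1 to 4 mm. I worked from positions taken relative to each other within one camera and used the top camera for the final checks. No check failed.

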